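Cure the lacquered bag handles

ROBOT

A 7-joint arm with a two-finger parallel gripper is mounted at the origin on the work surface. World frame = base frame: x ahead of the robot, y to its left, z up, the work surface at z = 0. Lengths are in m, angles in rad, forces in N, time in s.
With the tool pointing down it reaches from about 0.35 to 0.9 m from the base axis. Payload 8.1 kg.
Tool frame: the origin (TCP) lies midway between the tips of the shut fingers; the grasp point (between the pads) lies 19 mm behind it; x points along the fingers, y is the direction in which the jaws open and shut, and the axes are right-handed (so a half turn about x gives the same grasp; the last joint's range is limited). The gripper opens to 92 mm and grips with 3 to 60 N. Pads are 19 mm wide; open, the fingers measure 130 mm over their backs; the gripper's body (75 mm by 190 mm) begins 47 mm behind the grasp point.
Start: joints at [1.242, 0.434, 0.025, 1.573, -0.012, 1.134, -0.075], TCP at [0.14, -0.609, 0.227] pointing down, gripper open.
Joint ranges: [-2.62, 2.62], [-0.44, 2.09], [-1.27, 1.32], [0.08, 2.57], [-1.32, 4.46], [0.12, 2], [-2.74, 2.74]. Speed limits (rad/s): [2.22, 2.22, 3.01, 3.01, 3.14, 3.14, 3.14].

INTERFACE

Orientations are given as a rotation vector (axis times angle).
In Python, from rig import read_state, camera, camera_params, job gives the robot as it stands.
- The arm moves only by the tool send_rows, never from a script. Its argument "targets" is a list of rows, each a list of 3 entries, a list of its own where there are three numbers: the shift along the tool's x, y, z in m, then the turn about the tool's x in rad, then the opening, from 0 (shut) to 1 (fully open). In form: [[[dx, dy, dz], yaw, gripper], ...]. A call has 1 to 12 rows; each row shifts and turns the pose as measured when the row begins, along the tool's axes as they then stand; what a row does not reach is not made up. A row lasts 1/10 s, in which the tool goes at most 50 mm and 8.59 degrees, less where a joint would pass 70% of its speed; a pose out of reach is approached as far as the arm can. A call with a gripper value outside its range is refused whole. The fingers move at their own pace and stop on an object; "squeeze" is the grip in N (left out, the last holds). Time passes only in rows, so rows that do not move let the fingers close. It gives the time, the measured TCP pose, the force and the opening at its end, in the units of the state.
- read_state(): the state, without advancing time (a new reading comes with each control period).
- camera(name): name is "side" or "top" or "wrist"; returns the picture (420x560x3 uint8, red, green, blue); there is no depth.
- camera_params(name): a dict with "K" (3x3 intrinsics, pixels), "rvec" (rotation vector, rad) and "tvec" (3), from world to camera coordinates, as OpenCV has them; the wrist camera has in their place "T_tool_cam" (4x4, takes a point from camera to tool coordinates, whose origin is the TCP and whose axes are the tool frame's). Camera axes: x right, y down, z forward; pixel columns grow to the right and rows downward; lengths in m; the calibration is good to about 2 mm. A picture is of the moment at which its call begins: read the wrist's pose just before it. camera_params takes no time and is no camera call.
- job.close_job(): hands the job in, once; it reports no verdict.
The state is a dict: "time": time; "joint_positions": joint angles; "joint_velocities": joint speeds; "joint_torque": joint torques, N m; "ee_pos": TCP position; "orientation": TCP orientation; "ft_force": force on the tool from outside, world axes, zero at the start; "wrist_torque": the same for the moment, N m; "gripper_width": finger opening in m.
Only numpy, scipy, OpenCV 4.12 (cv2) and the standard library are available. Lean on these libraries where they do the work, as an engineer would, in place of code of your own. Each camera call takes 0.05 s, during which the arm holds its last target.

TASK

The wooden bag handles hanging on the peg rack need their lacquer cured. Draw the curing station's tray fully out, lift every handle off its pegs and stand each one upright and about centred in a slot of the tray, slide the loaded tray fully home under the hood, and push the start plunger on top of the hood all the way down. Then let the plunger up, draw the tray fully out again with the handles on it, and stand every handle upright and about centred in a slot of the loose wooden finishing rack; leave the tray out and the tape roll, jar and awl where they are.

Things in the scene. Friction and masses are not known exactly. Their poses are not given: they have to be found in the camera images.
- handle1: small bag handle of plain light wood, a flat upright board 110 mm long (own x), 14 mm thick (own y), 68 mm high (own z), about 60 g, with an oblong hand slot 78 mm long and 28 mm high through it (top bar 20 mm high, bottom bar 20 mm, ends 16 mm). Origin: centre of its underside, z up. At the start it hangs on a pair of pegs by its hand slot; may be absent (None).
- handle2: small bag handle of plain light wood, a flat upright board 110 mm long (own x), 14 mm thick (own y), 68 mm high (own z), about 60 g, with an oblong hand slot 78 mm long and 28 mm high through it (top bar 20 mm high, bottom bar 20 mm, ends 16 mm). Origin: centre of its underside, z up. At the start it hangs on a pair of pegs by its hand slot; may be absent (None).
- handle3: small bag handle of plain light wood, a flat upright board 110 mm long (own x), 14 mm thick (own y), 68 mm high (own z), about 60 g, with an oblong hand slot 78 mm long and 28 mm high through it (top bar 20 mm high, bottom bar 20 mm, ends 16 mm). Origin: centre of its underside, z up. At the start it hangs on a pair of pegs by its hand slot; may be absent (None).
- peg_rack: Fixed peg rack: steel bar 16 mm thick, 320 mm long along own y, its axis 125 mm above the table, on two posts and a wooden base. Origin: at table height below the bar's middle. Three pairs of 7 mm pegs stand out from the bar to own -x (the robot's side) at y = -118, 0, 118 mm; the pegs of a pair are 56 mm apart.
- pegs (a point): Middle of the middle peg pair, on top of the pegs, 128.5 mm up, 45 mm in front of the bar's axis; axes as peg_rack. Pegs are level, then turn up; the tips end 25 mm to -x of here, 8 mm higher. Handles hang here, boards parallel to the bar, underside 80 mm up, 30 mm free behind. To take one off raise it 10 to 19 mm (its slot has 21 mm of play on the pegs), then draw it 40 mm or more to -x.
- tray (a joint): Travel of the curing station's tray in m: 0 is fully out (loading), 0.145 is fully home under the hood. Slides along point tray_mid's +x against about 1.5 N of friction and stays where left; starts part way in.
- tray_mid (a point): Centre of the aluminium tray's floor (130 by 176 mm, 24 mm above the table); moves with the tray. x: direction of sliding in, z up. Three slots, each along x, centred at x = 0 and y = -54, 0, 54 mm: 19 mm wide between round-topped dowels 12 mm thick and 36 mm high, standing at x = -32 and 32 mm on both sides of each slot. Handles stand on the floor in them.
- hood_mouth (a point): Middle of the upper edge of the hood's mouth, on the robot's side, 125 mm above the table; axes as tray_mid. The hood is a fixed white tunnel open at both ends, 135 mm long, clear height under its roof 111 mm above the table, 184 mm clear width. With the tray fully out it begins 80 mm to +x of tray_mid.
- tray_grip (a point): Centre of the top of the tray's grip, a black upright tab 14 mm thick (y) by 18 mm (x) by 90 mm high, its top 106 mm above the table, on the robot's side of the tray 95 mm to -x of tray_mid; it stays 20 mm clear of the hood when the tray is home. Same axes as tray_mid. Pinch it from above across y.
- plunger (a joint): Stroke of the sprung start plunger in m: 0 is up, 0.014 is fully down; it takes about 9 N fully down and springs back when let go.
- plunger_top (a point): Centre of the top face of the round black start plunger, 40 mm across, which stands on the hood's roof in a dark housing; pressed straight down.
- finish_rack: Loose finishing rack of darker wood, 0.8 kg: board 130 (x) by 176 (y) by 14 mm with three slots like the tray's: each along own x, centred at x = 0 and y = -54, 0 and 54 mm, 19 mm wide between dowels 36 mm high. Origin: centre of its underside on the table; handles stand on its board 14 mm up.
- tape_roll: Bystander: roll of paper tape lying flat, 104 mm across, 25 mm high; origin under its centre.
- jar: Bystander: jar with a steel cap, 68 mm across, 100 mm high; origin under its centre.
- awl: Bystander: awl with a dark wooden handle lying on the table, 150 mm long.
Mind the look-alikes: they are no part of the job. Leave any green or purple look-alike of the handle2 alone.

How it is judged:
On the way, in this order (a step that is already met when the one before it is completed fails the run):
1. every handle stands upright in a slot of the tray (x of handle1 in the frame of tray_mid between -0.03 and 0.03 m and y of handle1 in the frame of tray_mid between -0.075 and 0.075 m and z of handle1 in the frame of tray_mid between -0.006 and 0.008 m and angle between each of handle1, handle2, handle3's own z axis and vertical below 0.3 rad and x of handle2 in the frame of tray_mid between -0.03 and 0.03 m and y of handle2 in the frame of tray_mid between -0.075 and 0.075 m and z of handle2 in the frame of tray_mid between -0.006 and 0.008 m and x of handle3 in the frame of tray_mid between -0.03 and 0.03 m and y of handle3 in the frame of tray_mid between -0.075 and 0.075 m and z of handle3 in the frame of tray_mid between -0.006 and 0.008 m), for 0.2 s.
2. the loaded tray is fully home under the hood (all of step 1 and value of joint tray above 0.137 m), for 0.2 s.
3. the plunger is pushed all the way down with the loaded tray home (all of step 2 and value of joint plunger above 0.012 m), for 0.1 s.
4. the plunger is up again and the tray fully out, the handles standing on it (all of step 1 and value of joint tray below 0.012 m and value of joint plunger below 0.003 m), for 0.2 s.
At the end, for the whole second after the job is handed in: Every handle stands upright (within 17 degrees) and at rest in the finishing rack, on its board (underside within 8 mm of it), centred within 30 mm along the slots; the tray is out (within 20 mm) and the plunger up (x of handle1 in the frame of finish_rack between -0.03 and 0.03 m and y of handle1 in the frame of finish_rack between -0.075 and 0.075 m and z of handle1 in the frame of finish_rack between 0.008 and 0.022 m and angle between each of handle1, handle2, handle3's own z axis and vertical below 0.3 rad and x of handle2 in the frame of finish_rack between -0.03 and 0.03 m and y of handle2 in the frame of finish_rack between -0.075 and 0.075 m and z of handle2 in the frame of finish_rack between 0.008 and 0.022 m and x of handle3 in the frame of finish_rack between -0.03 and 0.03 m and y of handle3 in the frame of finish_rack between -0.075 and 0.075 m and z of handle3 in the frame of finish_rack between 0.008 and 0.022 m and value of joint tray below 0.02 m and value of joint plunger below 0.003 m and linear speed of each of handle1, handle2, handle3 below 0.02 m/s); the robot touches nothing.
It fails at once if the tape roll is pushed more than 30 mm aside (distance of tape_roll from where it was at the start of the episode above 0.03 m).
It fails at once if the jar is pushed more than 30 mm aside (distance of jar from where it was at the start of the episode above 0.03 m).
It fails at once if the awl is pushed more than 30 mm aside (distance of awl from where it was at the start of the episode above 0.03 m).
Of handle1, handle2, handle3 only 2 to 3 are there at a start; the rules pass over those that are not, and their reading is None.
At some moment in a run one of finish_rack may be knocked a few centimetres aside while the robot is not near it.
It also fails if it takes over 210 s, if anything falls off the work surface, if the arm or the gripper's body presses on something with over 40 N, if the wrist force passes 120 N, or if a joint passes its speed limit or range.

## Working session

There is one attempt and no reset: what is moved stays moved. The work goes in short steps, Python scripts to look and compute and a tool call to move; the robot and the scene stay as the last step left them, time stands still between calls to the robot, and variables do not carry over. Pictures are saved under pics/ and viewed, and the job is handed in when it is done.

Besides the shell and the picture viewer there is one more tool, called after "Request:" as name(argument=value, ...) on one line, values as JSON. send_rows: Moves the arm, as the interface text tells. Its arguments: {"type":"object","properties":{"targets":{"type":"array","items":{"type":"array"}},"squeeze":{"type":"number"}},"required":["targets"]}

```bash
ls; mkdir -p pics; python3 - <<'E'
from rig import *
import cv2
print(read_state())
for n in ("side","top","wrist"):
    cv2.imwrite(f"pics/a_{n}.png",camera(n)[:,:,::-1]); print(n,camera_params(n))
E
```

```text
pics
{'time': 0.0, 'joint_positions': array([ 1.24240822,  0.43521517,  0.02498258,  1.57412241, -0.01157709,
        1.13398231, -0.07509877]), 'joint_velocities': array([-3.42982667e-04,  7.23238787e-04,  8.11096193e-04, -2.14869675e-03,
       -5.57265345e-05, -6.79433769e-04, -9.86586098e-05]), 'joint_torque': array([-2.85375072e-04, -6.67874622e+01,  9.84750688e-01, -3.14462829e+01,
       -6.04867330e-02,  4.29584796e-02,  1.86236693e-04]), 'ee_pos': array([ 0.13973554, -0.60864574,  0.22594015]), 'orientation': array([ 2.10227724,  0.23995158, -2.10300594]), 'ft_force': array([-0.71020647, -0.13612107, -0.60503808]), 'wrist_torque': array([-0.00474667,  0.01571225, -0.06180887]), 'gripper_width': 0.09183651195135073}
side {'K': array([[536.61629142,   0.        , 282.52561358],
       [  0.        , 536.61629142, 212.37863802],
       [  0.        ,   0.        ,   1.        ]]), 'rvec': array([ 1.03334408, -2.35058844,  1.13758077]), 'tvec': array([0.33413292, 0.30360756, 1.11526031])}
top {'K': array([[407.8968641 ,   0.        , 285.78176452],
       [  0.        , 407.8968641 , 204.9177681 ],
       [  0.        ,   0.        ,   1.        ]]), 'rvec': array([ 2.19573931, -2.18698036,  0.07465492]), 'tvec': array([0.00327211, 0.46012857, 1.30697561])}
wrist {'K': array([[349.92454581,   0.        , 281.06539087],
       [  0.        , 349.92454581, 207.89158972],
       [  0.        ,   0.        ,   1.        ]]), 'T_tool_cam': array([[ 6.21256412e-05, -3.05544096e-01,  9.52177925e-01,
        -1.57158876e-01],
       [ 9.99999763e-01, -6.34023471e-04, -2.68697423e-04,
        -8.52292120e-04],
       [ 6.85802064e-04,  9.52177716e-01,  3.05543984e-01,
        -8.30315328e-02],
       [ 0.00000000e+00,  0.00000000e+00,  0.00000000e+00,
         1.00000000e+00]])}
```

View pics/a_side.png

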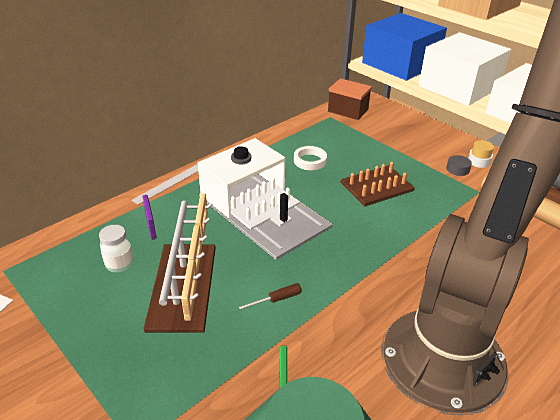

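View pics/a_top.png

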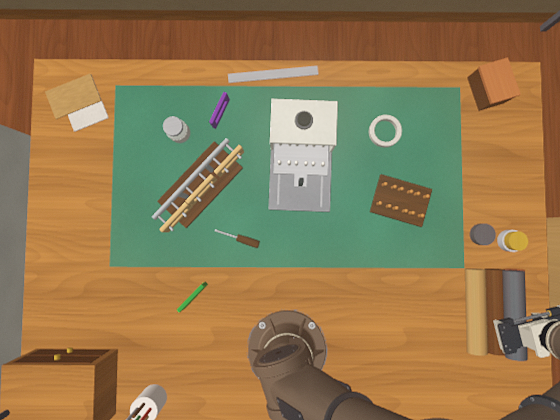

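View pics/a_wrist.png

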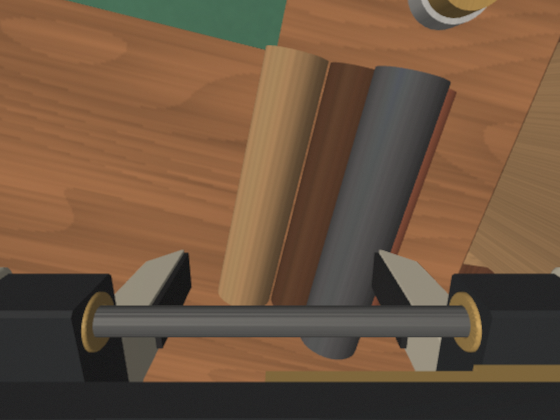

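The top view has +x up and +y left. The peg rack is at about (200,185) px, the station at (303,160), the finishing rack at (401,200), the tape at (385,130), the jar at (175,128) and the awl at (238,237). The purple and green look-alikes are at (219,110) and (192,297). Next I'll zoom in to measure.

```bash
cat > h.py <<'E'
from rig import *
import cv2, numpy as np
from scipy.spatial.transform import Rotation as R
def ext(n):
    p=camera_params(n)
    if 'rvec' in p:
        r=R.from_rotvec(p['rvec']).as_matrix(); return p['K'],r,np.array(p['tvec'])
    s=read_state(); T=np.eye(4);T[:3,:3]=R.from_rotvec(s['orientation']).as_matrix();T[:3,3]=s['ee_pos']
    C=np.linalg.inv(T@p['T_tool_cam']); return p['K'],C[:3,:3],C[:3,3]
def ray(n,u,v,E=None):
    K,r,t=E or ext(n); d=r.T@np.linalg.solve(K,[u,v,1.]); return -r.T@t,d
def onz(n,u,v,z,E=None):
    o,d=ray(n,u,v,E); return (o+d*(z-o[2])/d[2])
def tri(n1,p1,n2,p2,E1=None,E2=None):
    o1,d1=ray(n1,*p1,E1);o2,d2=ray(n2,*p2,E2); d1=d1/np.linalg.norm(d1);d2=d2/np.linalg.norm(d2)
    A=np.c_[d1,-d2]; x=np.linalg.lstsq(A,o2-o1,rcond=None)[0]
    a=o1+x[0]*d1;b=o2+x[1]*d2; return (a+b)/2,np.linalg.norm(a-b)
def proj(n,P,E=None):
    K,r,t=E or ext(n); q=K@(r@np.array(P)+t); return q[:2]/q[2]
def crop(n,x0,y0,x1,y1,f,name,img=None):
    im=camera(n) if img is None else img
    cv2.imwrite(f"pics/{name}.png",cv2.resize(im[y0:y1,x0:x1,::-1],None,fx=f,fy=f,interpolation=cv2.INTER_CUBIC)); return im
def tcp():
    s=read_state(); m=R.from_rotvec(s['orientation']).as_matrix()
    return np.round(s['ee_pos'],4),np.round(m,3),s
E
python3 - <<'E'
from h import *
i=cv2.imread("pics/a_top.png")[:,:,::-1]; s=cv2.imread("pics/a_side.png")[:,:,::-1]
crop('top',145,85,345,235,4,'b_top',i); crop('top',360,100,460,240,4,'b_top2',i)
crop('side',130,130,340,340,2.8,'b_side',s)
print(tcp()[:2])
E
```

```text
(array([ 0.1398, -0.6088,  0.2262]), array([[-0.   ,  0.224, -0.975],
       [ 0.001, -0.975, -0.224],
       [-1.   , -0.001,  0.   ]]))
```

View pics/b_top.png

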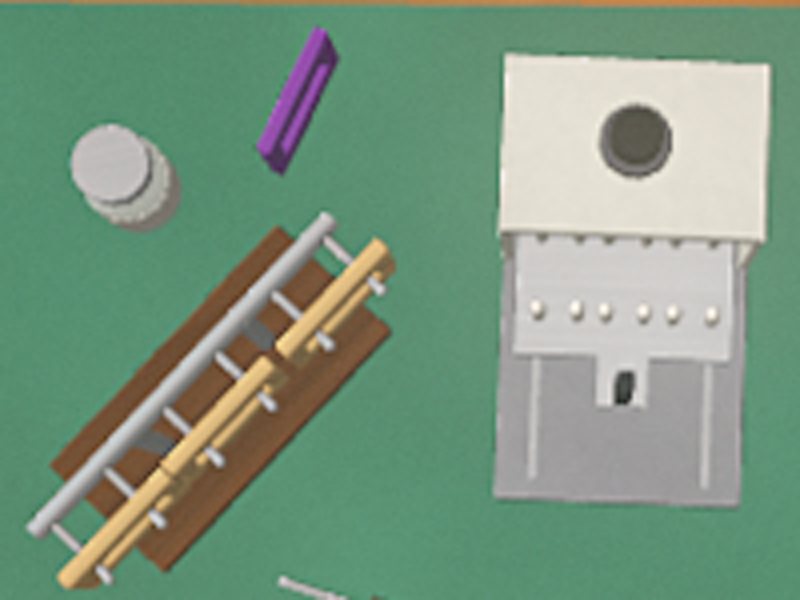

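View pics/b_side.png

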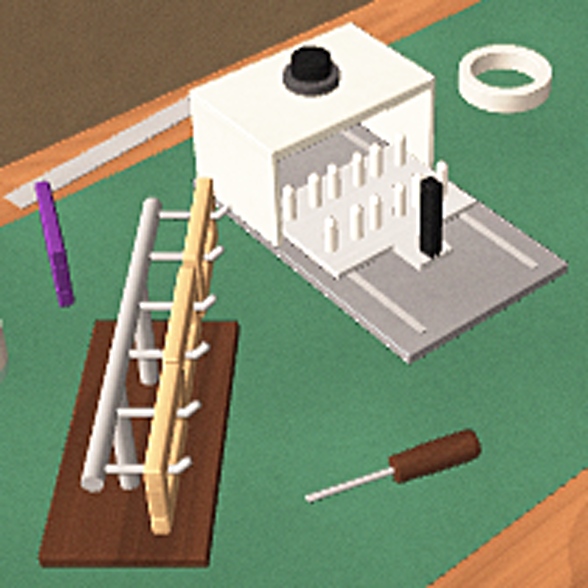

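View pics/b_top2.png

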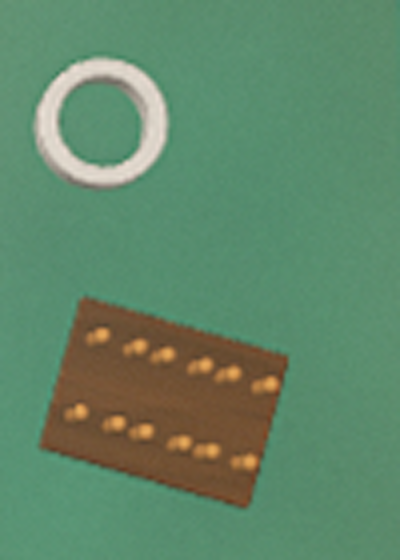

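```bash
python3 - <<'E'
from h import *
np.set_printoptions(precision=4,suppress=True)
K,r,t=ext('top'); print('cam',-r.T@t); print('side cam',(lambda a:-a[1].T@a[2])(ext('side')))
c=lambda x,y:(145+(x+.5)/4-.5,85+(y+.5)/4-.5); c2=lambda x,y:(360+(x+.5)/4-.5,100+(y+.5)/4-.5)
f=lambda P,z:onz('top',*P,z)
a=f(c(328,218),.131);b=f(c(38,526),.131); print('bar',a,b,np.linalg.norm(a-b),np.degrees(np.arctan2(*(a-b)[1::-1])))
for p,q in (((378,243),(284,350)),((265,365),(170,470)),((160,478),(68,580))):
    a=f(c(*p),.148);b=f(c(*q),.148); print('h',a,b,(a+b)/2,np.linalg.norm(a-b),np.degrees(np.arctan2(*(a-b)[1::-1])))
# hood roof corners
for p in ((505,55),(770,65),(766,240),(500,233)): print('roof',f(c(*p),.125))
for p in ((497,496),(740,506)): print('base',f(c(*p),.003))
print('plunger',f(c(636,140),.155))
print('grip top',f(c(625,388),.106))
for p in ((537,308),(577,310),(605,311),(644,312),(674,312),(712,315)): print('dowel',f(c(*p),.06))
for p in ((82,297),(288,355),(249,506),(40,447)): print('rack',f(c2(*p),.014))
E
```

```text
cam [0.3762 0.011  1.3335]
side cam [-0.2592  0.7188  0.9294]
bar [0.6486 0.1828 0.131 ] [0.418  0.3932 0.131 ] 0.3120881893815343 -42.3714196854538
h [0.6263 0.1435 0.148 ] [0.5469 0.2113 0.148 ] [0.5866 0.1774 0.148 ] 0.10446750376652894 -40.47963403379027
h [0.5358 0.225  0.148 ] [0.4586 0.2929 0.148 ] [0.4972 0.2589 0.148 ] 0.10279004956569657 -41.31830116193724
h [0.4527 0.3    0.148 ] [0.3784 0.3651 0.148 ] [0.4156 0.3326 0.148 ] 0.0987886481420794 -41.22492439544775
roof [0.7751 0.0518 0.125 ]
roof [ 0.7685 -0.1482  0.125 ]
roof [ 0.6349 -0.1447  0.125 ]
roof [0.6392 0.0547 0.125 ]
base [0.4485 0.0602 0.003 ]
base [ 0.4411 -0.1383  0.003 ]
plunger [ 0.7022 -0.0457  0.155 ]
grip top [ 0.5251 -0.0399  0.106 ]
dowel [0.5938 0.0276 0.06  ]
dowel [ 0.5923 -0.0039  0.06  ]
dowel [ 0.5916 -0.026   0.06  ]
dowel [ 0.591  -0.0567  0.06  ]
dowel [ 0.5911 -0.0803  0.06  ]
dowel [ 0.5888 -0.1102  0.06  ]
rack [ 0.5629 -0.3021  0.014 ]
rack [ 0.5161 -0.4695  0.014 ]
rack [ 0.3932 -0.4355  0.014 ]
rack [ 0.4403 -0.2667  0.014 ]
```

```bash
cat >> h.py <<'E'
def go(x,y,z,jaw=None):
    """tool-frame shift to world TCP target, after turning so jaw axis is at angle jaw (deg)"""
    p,m,s=tcp(); a=np.degrees(np.arctan2(m[1,1],m[0,1])); tilt=np.degrees(np.arccos(-m[2,0]))
    dy=0
    if jaw is not None:
        dy=-(((jaw-a)+180)%360-180)
    m=R.from_rotvec(s['orientation']).as_matrix()@R.from_euler('x',dy,degrees=True).as_matrix()
    d=m.T@(np.array([x,y,z])-s['ee_pos'])
    print('tcp',p,'jaw %.1f tilt %.2f'%(a,tilt),'turn first %.3f rad'%np.radians(dy),'then shift',np.round(d,4), 't',round(s['time'],2),'F',np.round(s['ft_force'],1),'w',round(s['gripper_width'],4),'j7',round(s['joint_positions'][6],2))
E
python3 -c "
from h import *
go(.5265,-.04,.2,-92)"
```

```text
tcp [ 0.1398 -0.6088  0.2262] jaw -77.1 tilt 0.00 turn first 0.261 rad then shift [ 0.0266 -0.5819 -0.3666] t 0.15 F [-0.   0.5 -0.3] w 0.092 j7 -0.08
```

Request:
send_rows(targets=[[[0,0,0],0.13,1],[[0,0,0],0.13,1],[[0,-0.039,-0.025],0,1],[[0,-0.039,-0.025],0,1],[[0,-0.039,-0.025],0,1],[[0,-0.039,-0.025],0,1],[[0,-0.039,-0.025],0,1],[[0,-0.039,-0.025],0,1],[[0,-0.039,-0.025],0,1],[[0,-0.039,-0.025],0,1],[[0,-0.039,-0.025],0,1],[[0,-0.039,-0.025],0,1]])

```text
time: 1.35
ee_pos: [0.4108, -0.222, 0.2228]
orientation: [-2.186, 0.064, 2.196]
ft_force: [1.0, 0.3, 0.1]
gripper_width: 0.0919
```

```bash
python3 -c "
from h import *
go(.5265,-.04,.2,-92)"
```

```text
tcp [ 0.4108 -0.222   0.2228] jaw -93.4 tilt 0.00 turn first -0.024 rad then shift [ 0.0224 -0.1859 -0.1095] t 1.35 F [1.  0.3 0.1] w 0.0919 j7 -1.29
```

Request:
send_rows(targets=[[[0.004,-0.037,-0.022],-0.024,1],[[0.004,-0.037,-0.022],0,1],[[0.004,-0.037,-0.022],0,1],[[0.004,-0.037,-0.022],0,1],[[0.004,-0.037,-0.022],0,1],[[0,0,0],0,1]])

```text
time: 1.95
ee_pos: [0.5338, -0.0262, 0.2018]
orientation: [-2.204, 0.025, 2.209]
ft_force: [-0.3, 1.8, -0.5]
gripper_width: 0.0917
```

```bash
python3 -c "
from h import *
go(.5265,-.04,.2,-92)
crop('wrist',0,0,560,420,1.4,'c_w'); crop('top',145,85,345,235,4,'c_top')"
```

```text
tcp [ 0.5338 -0.0262  0.2018] jaw -91.5 tilt 0.00 turn first 0.009 rad then shift [0.0018 0.0141 0.0068] t 1.95 F [-0.3  1.8 -0.5] w 0.0917 j7 -1.75
```

View pics/c_w.png

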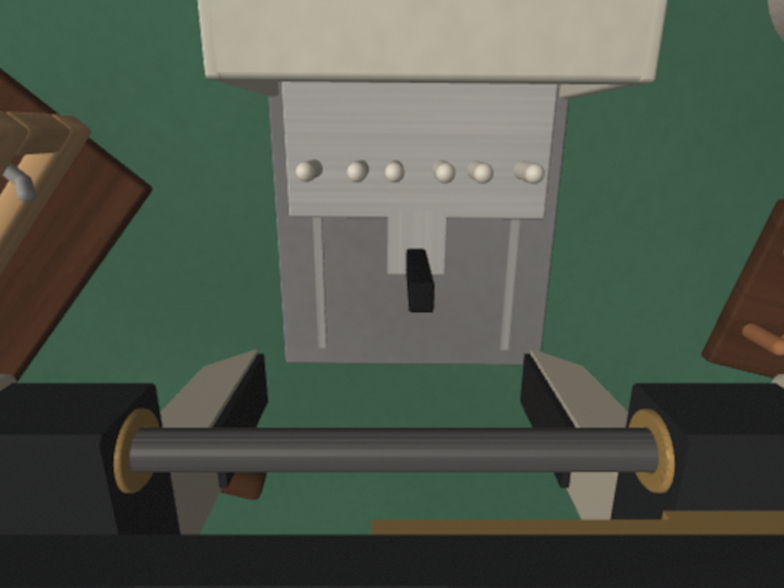

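```bash
python3 - <<'E'
from h import *
np.set_printoptions(precision=4,suppress=True)
f=lambda x,y,z:onz('wrist',x/1.4,y/1.4,z)
print('tab',f(408,276,.106),f(432,276,.106),f(409,311,.106),f(433,311,.106))
print('hood',f(207,78,.125),f(656,80,.125))
print('base',f(286,361,.003),f(542,363,.003))
print('trayedge',f(290,215,.024),f(543,217,.024))
print([f(x,y,.058)[:2] for x,y in ((302,174),(356,174),(396,174),(447,175),(484,174),(538,175))])
E
```

```text
tab [ 0.5412 -0.0389  0.106 ] [ 0.5408 -0.0518  0.106 ] [ 0.5212 -0.039   0.106 ] [ 0.5207 -0.0522  0.106 ]
hood [0.6402 0.0477 0.125 ] [ 0.633  -0.1495  0.125 ]
base [0.4433 0.0582 0.003 ] [ 0.4351 -0.1468  0.003 ]
trayedge [0.5632 0.0391 0.024 ] [ 0.5563 -0.1339  0.024 ]
[array([0.5928, 0.0221]), array([ 0.5917, -0.0102]), array([ 0.591 , -0.0342]), array([ 0.5894, -0.0647]), array([ 0.5893, -0.0868]), array([ 0.5877, -0.1192])]
```

```bash
python3 -c "
from h import *
go(.531,-.0455,.075,-92.1)"
```

```text
tcp [ 0.5317 -0.0317  0.2018] jaw -91.8 tilt 0.00 turn first 0.006 rad then shift [ 0.1268  0.0139 -0.0003] t 2.05 F [-0.6 -1.4  0.4] w 0.0921 j7 -1.75
```

Request:
send_rows(targets=[[[0.0,0.014,0],0.006,0.6],[[0.04,0,0],0,0.6],[[0.04,0,0],0,0.6],[[0.03,0,0],0,0.6],[[0.0,0,0],0,0.6]])

```text
time: 2.55
ee_pos: [0.5295, -0.0597, 0.091]
orientation: [-2.198, 0.063, 2.198]
ft_force: [0.1, -1.5, -0.5]
gripper_width: 0.0574
```

```bash
python3 -c "
from h import *
go(.531,-.0455,.075,-92.1)
crop('wrist',0,0,560,420,1.4,'c_w2')"
```

```text
tcp [ 0.5295 -0.0597  0.091 ] jaw -93.0 tilt 0.00 turn first -0.015 rad then shift [ 0.0159 -0.0143 -0.0009] t 2.55 F [ 0.1 -1.5 -0.5] w 0.0574 j7 -1.77
```

View pics/c_w2.png

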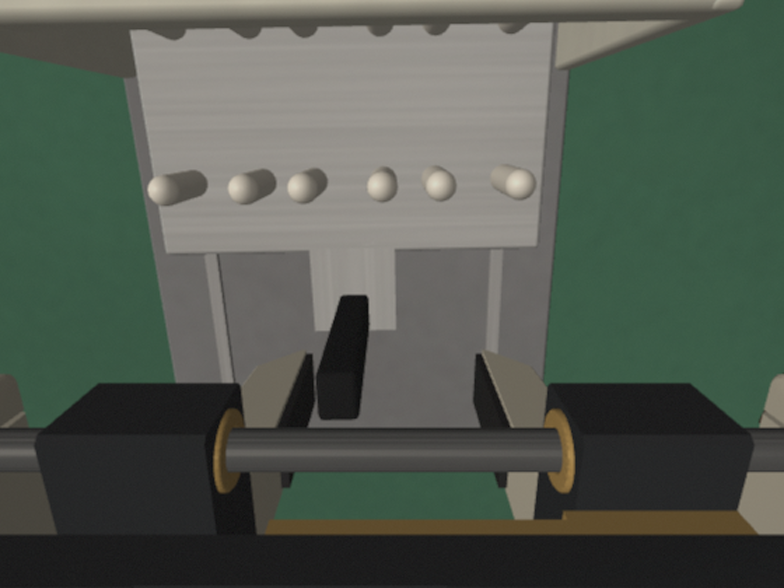

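Request:
send_rows(targets=[[[0.0,-0.014,0],-0.015,0.6],[[0,0,0],0,0.6],[[0,0,0],0,0.6]])

```text
time: 2.9
ee_pos: [0.5337, -0.0471, 0.0973]
orientation: [-2.214, 0.05, 2.196]
ft_force: [-0.0, -0.1, 0.7]
gripper_width: 0.055
```

```bash
python3 -c "
from h import *
go(.531,-.0455,.075,-92.1)
crop('wrist',0,0,560,420,1.4,'c_w3')"
```

```text
tcp [ 0.5337 -0.0471  0.0973] jaw -92.2 tilt 0.00 turn first -0.002 rad then shift [ 0.0223 -0.0017  0.003 ] t 2.9 F [-0.  -0.1  0.7] w 0.055 j7 -1.78
```

View pics/c_w3.png

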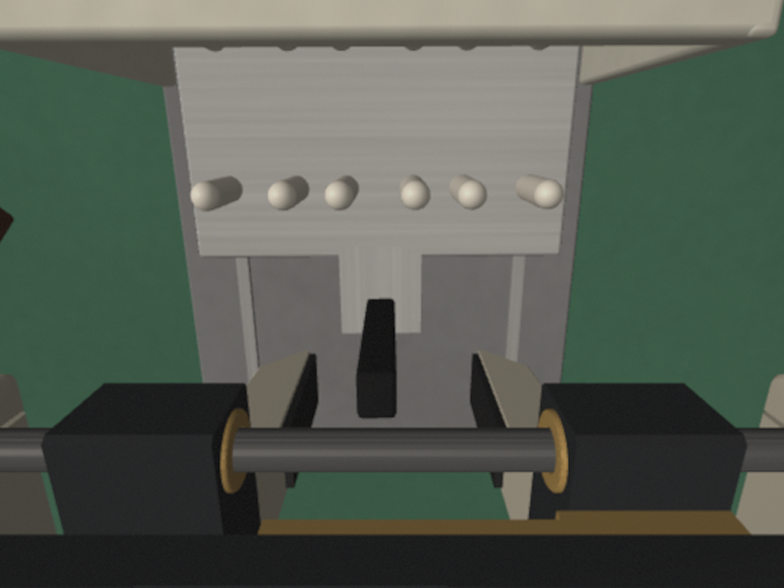

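Request:
send_rows(targets=[[[0.012,-0.002,0.002],0,0.6],[[0.012,-0.002,0],0,0.6],[[0.004,0,0],0,0.6],[[0,0,0],0,0.0],[[0,0,0],0,0.0],[[0,0,0],0,0.0],[[0,0,0],0,0.0],[[0,0,0],0,0.0]], squeeze=25)

```text
time: 3.75
ee_pos: [0.5327, -0.0424, 0.0678]
orientation: [-2.216, 0.049, 2.195]
ft_force: [0.8, -0.5, -0.2]
gripper_width: 0.0195
```

```bash
python3 -c "
from h import *
go(.4617,-.0445,.075,-92.1)"
```

```text
tcp [ 0.5327 -0.0424  0.0678] jaw -92.2 tilt 0.00 turn first -0.001 rad then shift [-0.0079  0.0048  0.0708] t 3.75 F [ 0.8 -0.5 -0.2] w 0.0195 j7 -1.81
```

Request:
send_rows(targets=[[[0,0,0],0,0.0],[[0,0,0],0,0.0],[[0,0,0],0,0.0],[[0,0,0.015],0,0.0],[[0,0,0.015],0,0.0],[[0,0,0.015],0,0.0],[[0,0,0.015],0,0.0],[[0,0,0],0,0.0]])

```text
time: 4.55
ee_pos: [0.4737, -0.039, 0.0679]
orientation: [-2.221, 0.047, 2.188]
ft_force: [-1.8, 1.4, -3.5]
gripper_width: 0.0142
```

```bash
python3 -c "
from h import *
go(.4617,-.0445,.075,-92.1)"
```

```text
tcp [ 0.4737 -0.039   0.0679] jaw -92.2 tilt 0.00 turn first -0.001 rad then shift [-0.0073  0.0059  0.0117] t 4.55 F [-1.8  1.4 -3.5] w 0.0142 j7 -1.82
```

Request:
send_rows(targets=[[[0,0,0.006],0,0.0],[[0,0,0.006],0,0.0],[[0,0,0.006],0,0.0],[[0,0,0.004],0,0.0],[[0,0,0],0,0.0]])

```text
time: 5.05
ee_pos: [0.4651, -0.0386, 0.0689]
orientation: [-2.247, 0.045, 2.159]
ft_force: [-1.5, 1.7, -1.2]
gripper_width: 0.0138
```

```bash
python3 -c "
from h import *
go(.4617,-.0445,.075,-92.1)"
```

```text
tcp [ 0.4651 -0.0386  0.0689] jaw -92.2 tilt 2.56 turn first -0.001 rad then shift [-0.0062  0.006   0.0029] t 5.05 F [-1.5  1.7 -1.2] w 0.0138 j7 -1.83
```

Request:
send_rows(targets=[[[0,0,0.008],0,0.0],[[0,0,0.008],0,0.0]])

```text
time: 5.25
ee_pos: [0.461, -0.0384, 0.0704]
orientation: [-2.269, 0.044, 2.133]
ft_force: [21.8, -1.9, -19.7]
gripper_width: 0.0137
```

```bash
python3 -c "
from h import *
go(.4617,-.0445,.075,-92.1)
crop('wrist',0,0,560,420,1.4,'d_w');crop('top',145,85,345,235,4,'d_top')"
```

```text
tcp [ 0.461  -0.0384  0.0704] jaw -92.2 tilt 3.62 turn first -0.002 rad then shift [-0.0046  0.006  -0.0012] t 5.25 F [ 21.8  -1.9 -19.7] w 0.0137 j7 -1.83
```

View pics/d_w.png

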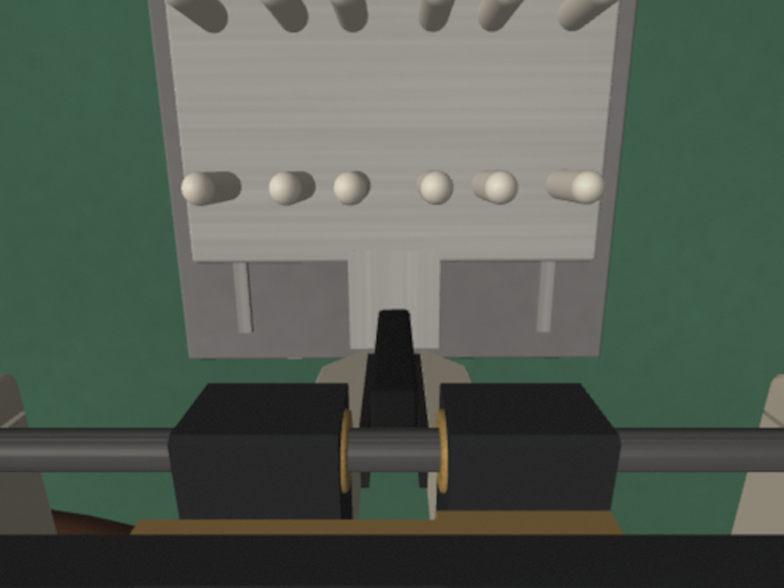

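View pics/d_top.png

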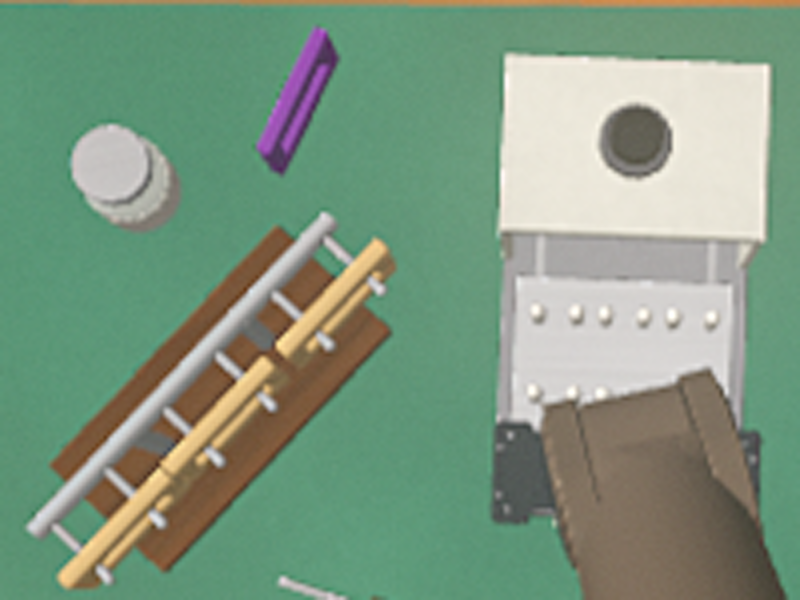

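Request:
send_rows(targets=[[[0,0,-0.002],0,0.6],[[0,0,0],0,0.6],[[0,0,0],0,0.6],[[0,0,0],0,0.6],[[0,0,0],0,0.6]])

```text
time: 5.85
ee_pos: [0.4625, -0.0393, 0.0711]
orientation: [-2.269, 0.046, 2.133]
ft_force: [-0.7, 0.5, 0.1]
gripper_width: 0.0493
```

```bash
python3 -c "
from h import *
go(.4617,-.0445,.2,-92.1)
crop('wrist',0,0,560,420,1.4,'d_w2')"
```

```text
tcp [ 0.4625 -0.0393  0.0711] jaw -92.3 tilt 3.62 turn first -0.003 rad then shift [-0.1287  0.0053 -0.0073] t 5.85 F [-0.7  0.5  0.1] w 0.0493 j7 -1.83
```

View pics/d_w2.png

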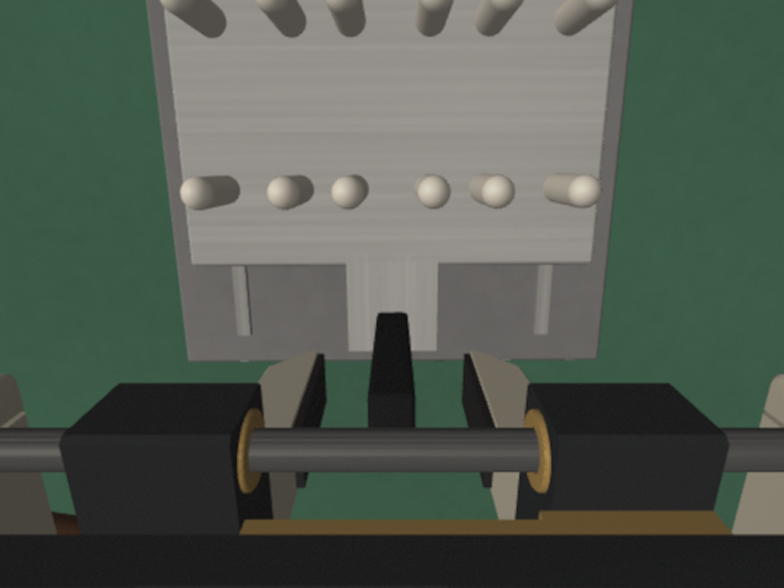

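```bash
python3 -c "
from h import *
go(.4617,-.0445,.26)
go(.50,.15,.26,-132.2)"
```

```text
tcp [ 0.4625 -0.0393  0.0711] jaw -92.3 tilt 3.62 turn first 0.000 rad then shift [-0.1886  0.0054 -0.011 ] t 5.9 F [-0.1 -0.8 -0. ] w 0.0525 j7 -1.83
tcp [ 0.4625 -0.0393  0.0711] jaw -92.3 tilt 3.62 turn first 0.697 rad then shift [-0.1868 -0.1727  0.0905] t 5.9 F [-0.1 -0.8 -0. ] w 0.0525 j7 -1.83
```

Request:
send_rows(targets=[[[-0.045,0,-0.003],0,0.6],[[-0.045,0,-0.003],0,0.6],[[-0.045,0,-0.003],0,0.5],[[-0.045,0,-0.002],0,0.4],[[0,0,0],0.14,0.4],[[0,0,0],0.14,0.4],[[0,0,0],0.14,0.4],[[0,0,0],0.14,0.4],[[0,0,0],0.14,0.4]])

```text
time: 6.8
ee_pos: [0.4598, -0.0387, 0.2589]
orientation: [-1.82, 0.69, 1.716]
ft_force: [-0.3, 0.7, 0.2]
gripper_width: 0.0363
```

```bash
python3 -c "
from h import *
go(.50,.15,.26,-132.2)"
```

```text
tcp [ 0.4598 -0.0387  0.2589] jaw -133.6 tilt 3.62 turn first -0.025 rad then shift [ 0.0008 -0.1667  0.0971] t 6.8 F [-0.3  0.7  0.2] w 0.0363 j7 -2.41
```

Request:
send_rows(targets=[[[0,0,0],-0.145,0.4],[[0,0,0],-0.145,0.4],[[0,0,0],-0.145,0.4],[[0,0,0],-0.145,0.4],[[0,0,0],-0.145,0.4],[[0,0,0],-0.145,0.4],[[0,0,0],-0.145,0.4],[[0,0,0],-0.145,0.4],[[0,0,0],-0.145,0.4],[[0,0,0],-0.145,0.4],[[0,0,0],-0.145,0.4],[[0,0,0],-0.145,0.4]])

```text
time: 8.0
ee_pos: [0.4547, -0.0381, 0.2569]
orientation: [1.633, 0.867, -1.555]
ft_force: [0.1, 0.4, -0.2]
gripper_width: 0.0369
```

Request:
send_rows(targets=[[[0,0,0],-0.145,0.4],[[0,0,0],-0.145,0.4],[[0,0,0],-0.145,0.4],[[0,0,0],-0.145,0.4],[[0,0,0],-0.145,0.4],[[0,0,0],-0.145,0.4],[[0,0,0],-0.145,0.4],[[0,0,0],-0.145,0.4],[[0,0,0],-0.145,0.4],[[0,0,0],0,0.4]])

```text
time: 9.0
ee_pos: [0.4505, -0.038, 0.2552]
orientation: [0.607, 1.442, -0.587]
ft_force: [0.8, 0.9, -0.3]
gripper_width: 0.0367
```

```bash
python3 -c "
from h import *
go(.50,.15,.26,47.8)"
```

```text
tcp [ 0.4505 -0.038   0.2552] jaw 46.0 tilt 2.56 turn first -0.031 rad then shift [-0.0035  0.1726 -0.0896] t 9.0 F [ 0.8  0.9 -0.3] w 0.0367 j7 0.67
```

Request:
send_rows(targets=[[[0,0.043,-0.022],-0.031,0.4],[[0,0.043,-0.022],0,0.4],[[0,0.043,-0.022],0,0.4],[[0,0.04,-0.02],0,0.4],[[0,0,0],0,0.4],[[0,0,0],0,0.4]])

```text
time: 9.6
ee_pos: [0.5044, 0.1481, 0.2554]
orientation: [0.608, 1.443, -0.591]
ft_force: [-0.2, -0.1, 0.4]
gripper_width: 0.0369
```

```bash
python3 -c "
from h import *
go(.50,.15,.26,47.8)
crop('wrist',0,0,560,420,1.4,'e_w')"
```

```text
tcp [0.5044 0.1481 0.2554] jaw 45.9 tilt 2.56 turn first -0.034 rad then shift [-0.0048 -0.0014 -0.0044] t 9.6 F [-0.2 -0.1  0.4] w 0.0369 j7 0.2
```

View pics/e_w.png

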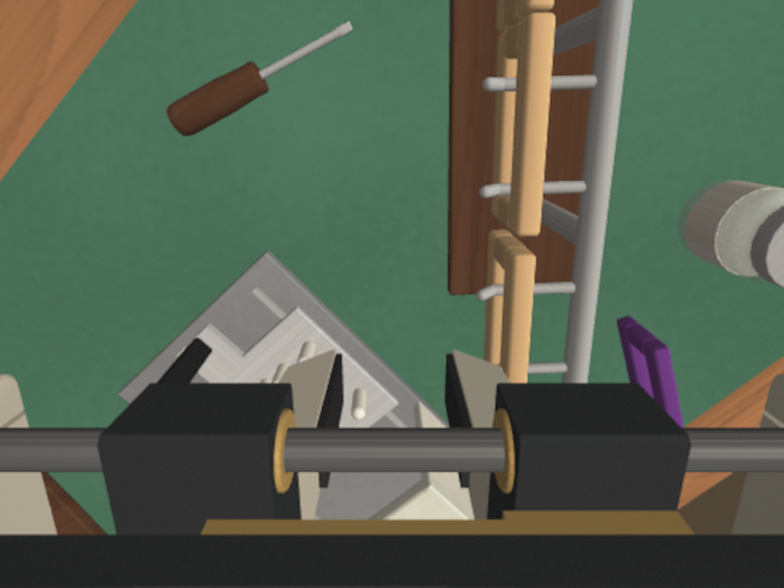

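```bash
python3 - <<'E'
from h import *
np.set_printoptions(precision=4,suppress=True)
i=cv2.imread('pics/e_w.png')
cv2.imwrite('pics/e_z.png',cv2.resize(i[0:400,440:640],None,fx=1.5,fy=1.5))
f=lambda x,y,z:onz('wrist',x/1.4,y/1.4,z)[:2]
for p in ((523,12),(554,14),(512,230),(540,235),(503,262),(533,257)): print(p,f(*p,.148))
print('bar',f(613,60,.131),f(580,330,.131))
E
```

```text
(523, 12) [0.4522 0.2889]
(554, 14) [0.4631 0.2991]
(512, 230) [0.53   0.2181]
(540, 235) [0.5431 0.2274]
(503, 262) [0.5406 0.2028]
(533, 257) [0.5502 0.2167]
bar [0.5033 0.3143] [0.6161 0.2086]
```

View pics/e_z.png

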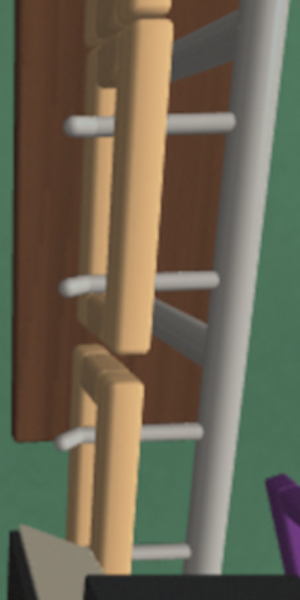

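```bash
python3 -c "
from h import *
go(.584,.175,.20,47.9)"
```

```text
tcp [0.5043 0.1483 0.2556] jaw 45.9 tilt 2.56 turn first -0.036 rad then shift [0.0588 0.0718 0.0392] t 9.65 F [-0.5  1.   0.4] w 0.0365 j7 0.2
```

Request:
send_rows(targets=[[[0,0,0],-0.036,0.36],[[0.02,0.036,0.02],0,0.36],[[0.02,0.036,0.02],0,0.36],[[0.018,0,0],0,0.36],[[0,0,0],0,0.36],[[0,0,0],0,0.36]])

```text
time: 10.25
ee_pos: [0.5874, 0.165, 0.2001]
orientation: [0.591, 1.442, -0.582]
ft_force: [0.4, 0.1, 0.5]
gripper_width: 0.0332
```

```bash
python3 -c "
from h import *
go(.584,.175,.120,47.9)
crop('wrist',0,0,560,420,1.4,'f_w')"
```

```text
tcp [0.5874 0.165  0.2001] jaw 46.7 tilt 2.56 turn first -0.020 rad then shift [ 0.0798  0.0034 -0.0126] t 10.25 F [0.4 0.1 0.5] w 0.0332 j7 0.16
```

View pics/f_w.png

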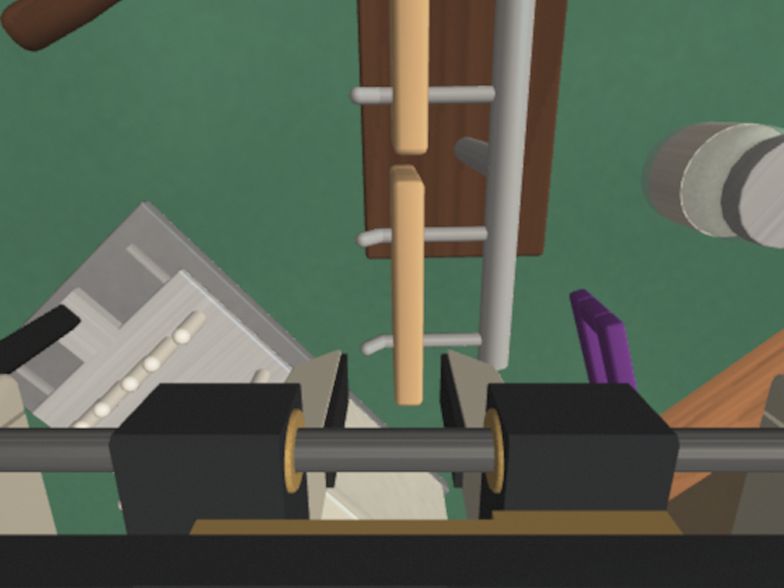

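```bash
python3 - <<'E'
from h import *
np.set_printoptions(precision=4,suppress=True)
f=lambda x,y,z:onz('wrist',x/1.4,y/1.4,z)[:2]
c=[f(*p,.148) for p in ((391,180),(422,180),(395,402),(423,402))]; print(np.array(c)); m=sum(c)/4; print('A',m)
d=(c[2]+c[3]-c[0]-c[1]); print(np.linalg.norm(d)/2,np.degrees(np.arctan2(d[1],d[0])))
g=m-.003*np.array([.67,.742]); go(*g,.12,47.9)
E
```

```text
[[0.5409 0.2088]
 [0.5497 0.2181]
 [0.6197 0.1369]
 [0.6293 0.1467]]
A [0.5849 0.1776]
0.10675829277173486 -42.108099823059774
tcp [0.5872 0.1647 0.2002] jaw 46.7 tilt 2.56 turn first -0.020 rad then shift [ 0.0797  0.0034 -0.0136] t 10.3 F [ 0.  -0.  -1.3] w 0.033 j7 0.16
```

Request:
send_rows(targets=[[[0,0.003,-0.013],-0.02,0.36],[[0,0,0],0,0.36],[[0.02,0,0],0,0.36],[[0.02,0,0],0,0.36],[[0,0,0],0,0.36],[[0,0,0],0,0.36]])

```text
time: 10.9
ee_pos: [0.5807, 0.1775, 0.166]
orientation: [0.576, 1.439, -0.561]
ft_force: [0.6, 1.0, 0.1]
gripper_width: 0.0331
```

```bash
python3 -c "
from h import *
go(.583,.1754,.12,47.9)
crop('wrist',0,0,560,420,1.4,'f_w2')"
```

```text
tcp [0.5807 0.1775 0.166 ] jaw 48.0 tilt 2.56 turn first 0.002 rad then shift [ 0.0461 -0.0013  0.0009] t 10.9 F [0.6 1.  0.1] w 0.0331 j7 0.13
```

View pics/f_w2.png

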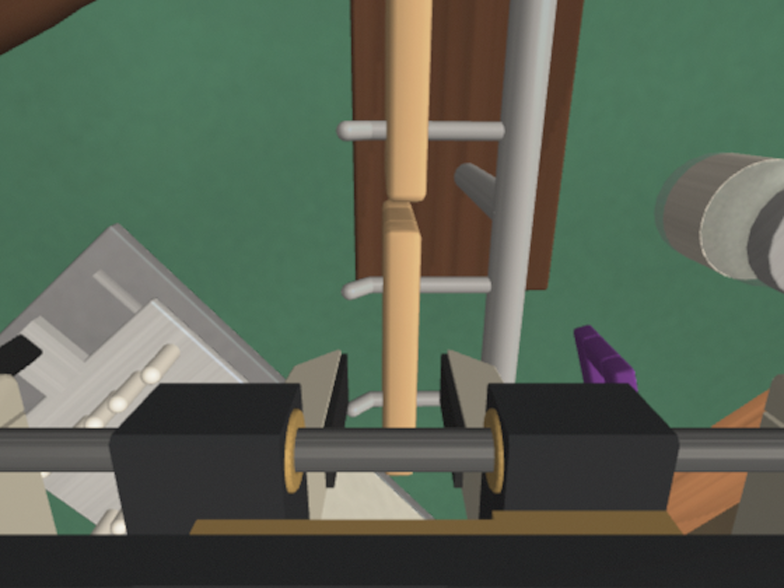

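Request:
send_rows(targets=[[[0.02,0,0],0,0.36],[[0.015,0,0],0,0.36],[[0.005,0,0],0,0.36],[[0,0,0],0,0.36]])

```text
time: 11.35
ee_pos: [0.5848, 0.178, 0.1288]
orientation: [0.579, 1.435, -0.558]
ft_force: [0.0, 0.4, 0.1]
gripper_width: 0.0333
```

```bash
python3 -c "
from h import *
go(.583,.1754,.12,47.9)
crop('wrist',0,0,560,420,1.4,'f_w3')"
```

```text
tcp [0.5848 0.178  0.1288] jaw 48.0 tilt 3.62 turn first 0.002 rad then shift [ 0.0087 -0.0034 -0.0001] t 11.35 F [0.  0.4 0.1] w 0.0333 j7 0.1
```

View pics/f_w3.png

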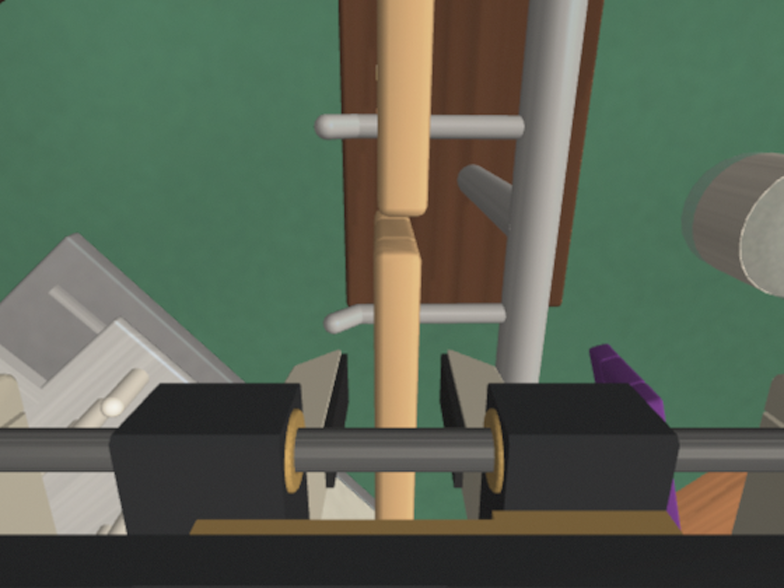

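Request:
send_rows(targets=[[[0,-0.002,0],0,0.27],[[0.008,0,0],0,0.27],[[0,0,0],0,0.27],[[0,0,0],0,0.0],[[0,0,0],0,0.0],[[0,0,0],0,0.0],[[0,0,0],0,0.0],[[0,0,0],0,0.0]], squeeze=20)

```text
time: 12.2
ee_pos: [0.5849, 0.1769, 0.1225]
orientation: [0.58, 1.432, -0.557]
ft_force: [-0.1, -0.2, -1.6]
gripper_width: 0.0138
```

```bash
python3 -c "
from h import *
go(.583,.1754,.135,47.9)"
```

```text
tcp [0.5849 0.1769 0.1225] jaw 48.0 tilt 3.62 turn first 0.002 rad then shift [-0.0126 -0.0019  0.0003] t 12.2 F [-0.1 -0.2 -1.6] w 0.0138 j7 0.09
```

Request:
send_rows(targets=[[[-0.007,0,0],0,0.0],[[-0.007,0,0],0,0.0],[[0,0,0],0,0.0],[[0,0,0],0,0.0]])

```text
time: 12.6
ee_pos: [0.5841, 0.1772, 0.1382]
orientation: [0.581, 1.432, -0.556]
ft_force: [0.5, 0.5, -0.7]
gripper_width: 0.0134
```

```bash
python3 -c "
from h import *
go(.583,.1754,.137,47.9)"
```

```text
tcp [0.5841 0.1772 0.1382] jaw 48.0 tilt 3.62 turn first 0.002 rad then shift [ 0.0011 -0.0021  0.0003] t 12.6 F [ 0.5  0.5 -0.7] w 0.0134 j7 0.1
```

Request:
send_rows(targets=[[[0,-0.012,0],0,0.0],[[0,-0.012,0],0,0.0],[[0,-0.012,0],0,0.0],[[0,-0.02,0],0,0.0],[[0,-0.02,0],0,0.0],[[0,0,0],0,0.0]])

```text
time: 13.2
ee_pos: [0.5273, 0.1145, 0.1341]
orientation: [0.579, 1.433, -0.56]
ft_force: [-0.0, 0.7, -0.3]
gripper_width: 0.0138
```

```bash
python3 -c "
from h import *
go(.583,.1754,.137,47.9)
crop('wrist',0,0,560,420,1.4,'g_w');crop('side',100,100,350,340,2.4,'g_s')"
```

```text
tcp [0.5273 0.1145 0.1341] jaw 48.0 tilt 3.62 turn first 0.001 rad then shift [-0.0001  0.0826  0.0005] t 13.2 F [-0.   0.7 -0.3] w 0.0138 j7 0.17
```

View pics/g_w.png

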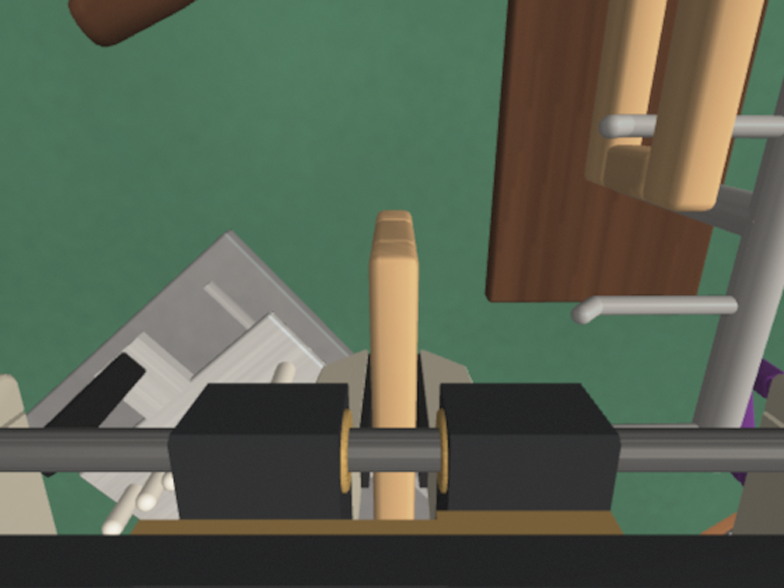

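View pics/g_s.png

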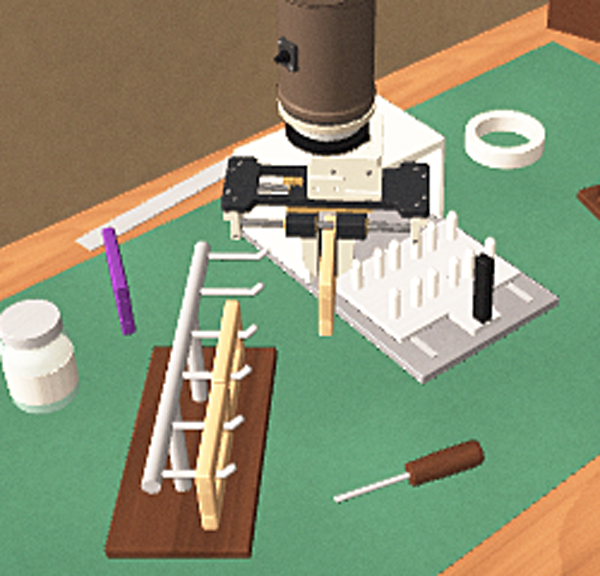

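Request:
send_rows(targets=[[[-0.04,0,0],0,0.0],[[0,0,0],-0.14,0.0],[[0,0,0],-0.14,0.0],[[0,0,0],-0.14,0.0],[[0,0,0],-0.14,0.0],[[0,0,0],-0.14,0.0],[[0,0,0],0,0.0]])

```text
time: 14.0
ee_pos: [0.5298, 0.1216, 0.1779]
orientation: [0.001, 1.504, -0.005]
ft_force: [0.5, -0.2, -1.1]
gripper_width: 0.0141
```

```bash
python3 -c "
from h import *
go(.556,-.0965,.17,87.9)"
```

```text
tcp [0.5298 0.1216 0.1779] jaw 89.8 tilt 3.62 turn first 0.033 rad then shift [ 0.0102 -0.217   0.0336] t 14.0 F [ 0.5 -0.2 -1.1] w 0.0141 j7 0.85
```

Request:
send_rows(targets=[[[0.002,-0.042,0.006],0.033,0.0],[[0.002,-0.042,0.006],0,0.0],[[0.002,-0.042,0.006],0,0.0],[[0.002,-0.042,0.006],0,0.0],[[0,-0.03,0.006],0,0.0],[[0,0,0],0,0.0],[[0,0,0],0,0.0]])

```text
time: 14.7
ee_pos: [0.5571, -0.0799, 0.1719]
orientation: [0.054, 1.498, -0.045]
ft_force: [1.2, 0.1, -0.7]
gripper_width: 0.0139
```

```bash
python3 -c "
from h import *
go(.556,-.0965,.0675,87.9)
crop('wrist',0,0,560,420,1.4,'h_w');crop('top',145,85,345,235,4,'h_t')"
```

```text
tcp [ 0.5571 -0.0799  0.1719] jaw 86.3 tilt 4.44 turn first -0.027 rad then shift [ 0.104  -0.0172 -0.008 ] t 14.7 F [ 1.2  0.1 -0.7] w 0.0139 j7 1.21
```

View pics/h_w.png

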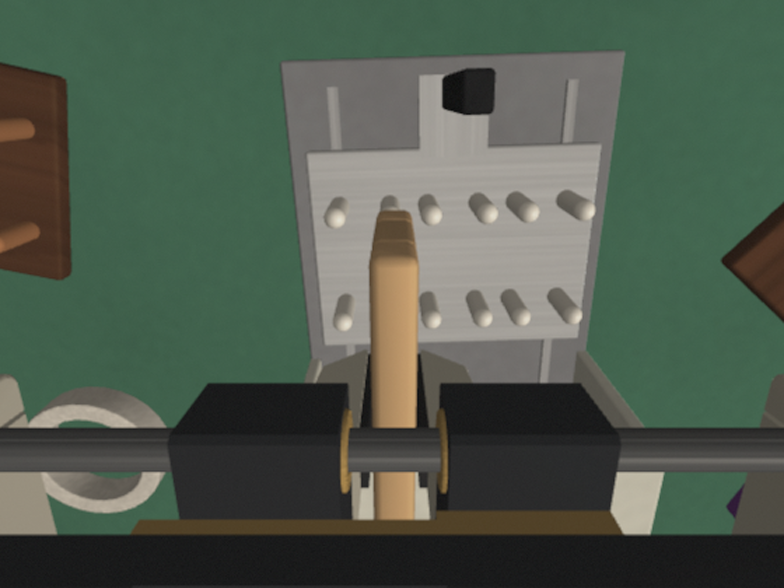

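```bash
python3 - <<'E'
from h import *
np.set_printoptions(precision=4,suppress=True)
print(read_state()['ee_pos'])
f=lambda x,y,z:onz('wrist',x/1.4,y/1.4,z)[:2]
yy=[-69.5,-15.5,15.5,38.5,69.5]
P=[];L=[]
for q,x in ((((336,218),(430,214),(488,214),(529,213),(586,211)),-32),(((343,321),(431,319),(482,318),(518,316),(571,315)),32)):
    for p,y in zip(q,yy): P.append(f(*p,.058)); L.append((x/1000,y/1000))
P=np.array(P);L=np.array(L)
z=P[:,0]+1j*P[:,1]; l=L[:,0]+1j*L[:,1]
s=np.linalg.lstsq(np.c_[l,np.ones(10)],z,rcond=None)[0]; print('scale',abs(s[0]),'yaw',np.degrees(np.angle(s[0])),'mid',s[1]); print(abs(z-s[0]*l-s[1]))
E
```

```text
[ 0.557  -0.0792  0.172 ]
scale 0.9821953754117592 yaw -2.2444057758658293 mid (0.5573056639737582-0.04059027983424268j)
[0.0006 0.0012 0.0004 0.0003 0.0011 0.0004 0.0002 0.0003 0.0013 0.0003]
```

View pics/h_t.png

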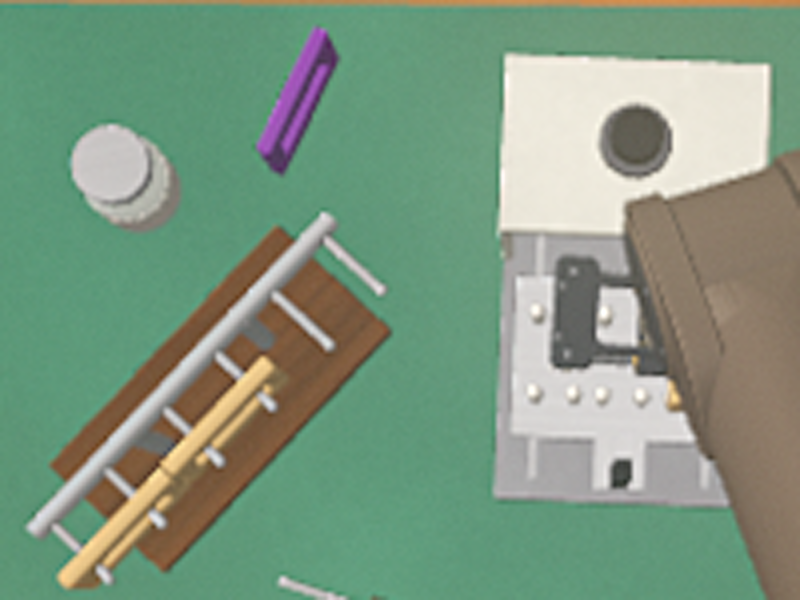

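```bash
python3 -c "
from h import *
go(.555,-.095,.12,87.8)"
```

```text
tcp [ 0.557  -0.0792  0.172 ] jaw 86.5 tilt 4.44 turn first -0.023 rad then shift [ 0.0516 -0.0162 -0.0051] t 14.8 F [-0.  -0.  -0.1] w 0.014 j7 1.21
```

Request:
send_rows(targets=[[[0,-0.016,-0.001],-0.023,0.0],[[0,0,0],0,0.0],[[0.025,0,-0.002],0,0.0],[[0.02,0,-0.002],0,0.0],[[0,0,0],0,0.0],[[0,0,0],0,0.0]])

```text
time: 15.4
ee_pos: [0.5562, -0.0838, 0.128]
orientation: [0.031, 1.494, -0.018]
ft_force: [0.1, 0.1, -0.7]
gripper_width: 0.0141
```

```bash
python3 -c "
from h import *
go(.555,-.095,.068,87.8)
crop('wrist',0,0,560,420,1.4,'h_w2')"
```

```text
tcp [ 0.5562 -0.0838  0.128 ] jaw 88.2 tilt 4.44 turn first 0.007 rad then shift [ 0.0596 -0.0118 -0.0053] t 15.4 F [ 0.1  0.1 -0.7] w 0.0141 j7 1.2
```

View pics/h_w2.png

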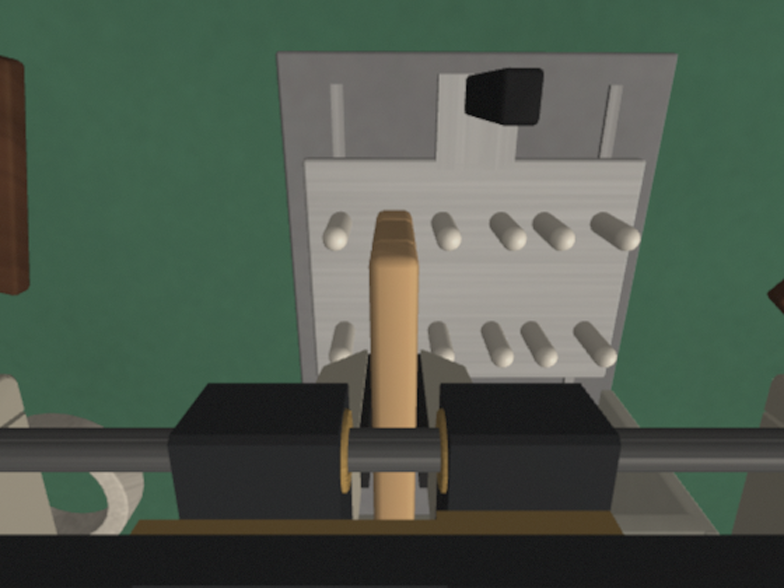

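Request:
send_rows(targets=[[[0,-0.012,-0.002],0,0.0],[[0,-0.004,0],0,0.0],[[0,0,0],0,0.0]])

```text
time: 15.75
ee_pos: [0.5549, -0.1005, 0.1302]
orientation: [0.03, 1.491, -0.018]
ft_force: [-0.8, -0.4, -1.0]
gripper_width: 0.0138
```

```bash
python3 -c "
from h import *
go(.555,-.095,.068,87.8)"
```

```text
tcp [ 0.5549 -0.1005  0.1302] jaw 88.3 tilt 4.44 turn first 0.008 rad then shift [ 0.062   0.0049 -0.0051] t 15.75 F [-0.8 -0.4 -1. ] w 0.0138 j7 1.23
```

Request:
send_rows(targets=[[[0,0.005,0],0.008,0.0],[[0,0.0,0],0,0.0],[[0,0,0],0,0.0]])

```text
time: 16.05
ee_pos: [0.5554, -0.0957, 0.131]
orientation: [0.038, 1.49, -0.026]
ft_force: [-0.0, 0.1, -0.3]
gripper_width: 0.0138
```

```bash
python3 -c "
from h import *
go(.555,-.095,.068,87.8)
crop('wrist',0,0,560,420,1.4,'h_w3')"
```

```text
tcp [ 0.5554 -0.0957  0.131 ] jaw 87.6 tilt 4.44 turn first -0.003 rad then shift [ 0.0627  0.     -0.0055] t 16.05 F [-0.   0.1 -0.3] w 0.0138 j7 1.22
```

View pics/h_w3.png

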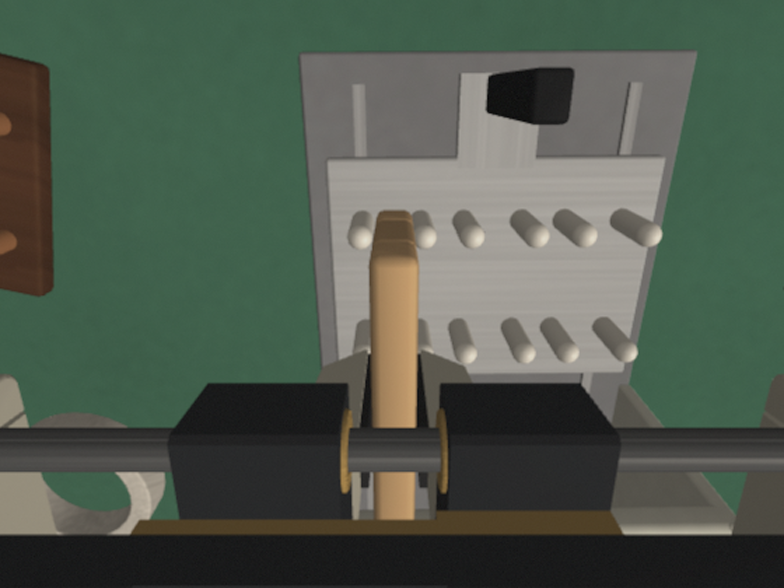

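Request:
send_rows(targets=[[[0.02,0,-0.002],0,0.0],[[0.02,0,-0.002],0,0.0],[[0.01,0,-0.001],0,0.0],[[0,0,0],0,0.0]])

```text
time: 16.5
ee_pos: [0.5555, -0.0944, 0.0801]
orientation: [0.038, 1.488, -0.025]
ft_force: [-0.3, -0.5, -0.7]
gripper_width: 0.0137
```

```bash
python3 -c "
from h import *
go(.555,-.095,.067,87.8)
crop('wrist',0,0,560,420,1.4,'h_w4')"
```

```text
tcp [ 0.5555 -0.0944  0.0801] jaw 87.7 tilt 4.44 turn first -0.002 rad then shift [ 0.013  -0.0007 -0.0016] t 16.5 F [-0.3 -0.5 -0.7] w 0.0137 j7 1.15
```

View pics/h_w4.png

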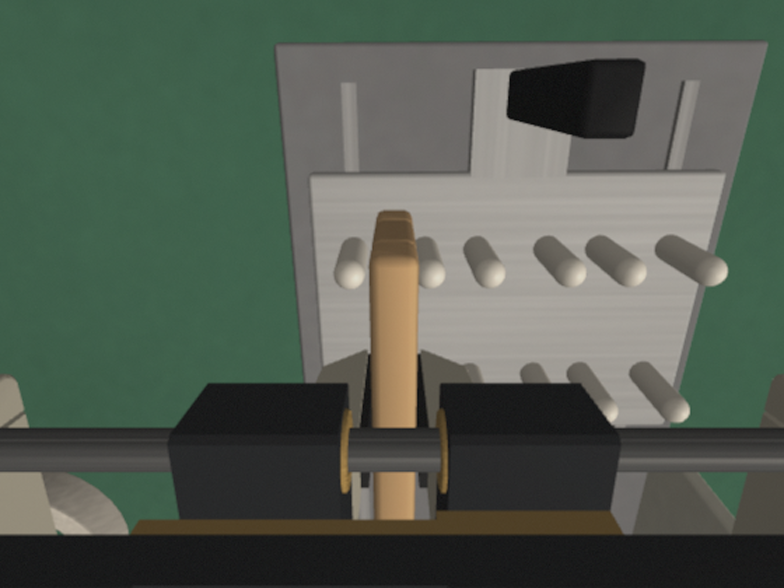

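Request:
send_rows(targets=[[[0.006,0,-0.001],0,0.0],[[0.004,0,0],0,0.0],[[0,0,0],0,0.0]])

```text
time: 16.85
ee_pos: [0.557, -0.0942, 0.0717]
orientation: [0.037, 1.484, -0.025]
ft_force: [-0.2, -0.4, 0.2]
gripper_width: 0.0136
```

```bash
python3 -c "
from h import *
go(.555,-.095,.067,87.8)"
```

```text
tcp [ 0.557  -0.0942  0.0717] jaw 87.7 tilt 5.13 turn first -0.002 rad then shift [ 0.0045 -0.0009 -0.0023] t 16.85 F [-0.2 -0.4  0.2] w 0.0136 j7 1.14
```

Request:
send_rows(targets=[[[0.004,0,-0.001],0,0.0],[[0.003,0,0],0,0.0]])

```text
time: 17.05
ee_pos: [0.5583, -0.0941, 0.0658]
orientation: [0.037, 1.481, -0.025]
ft_force: [2.3, 0.3, 6.8]
gripper_width: 0.0139
```

```bash
python3 -c "
from h import *
go(.555,-.095,.067,87.8)"
```

```text
tcp [ 0.5583 -0.0941  0.0658] jaw 87.7 tilt 5.13 turn first -0.002 rad then shift [-0.0015 -0.001  -0.0031] t 17.05 F [2.3 0.3 6.8] w 0.0139 j7 1.13
```

Contact: 6.8 N upward. Release and rise.

Request:
send_rows(targets=[[[0,0,0],0,0.2],[[0,0,0],0,0.3],[[0,0,0],0,0.33],[[0,0,0],0,0.33],[[0,0,0],0,0.33],[[-0.02,0,0.002],0,0.33],[[-0.04,0,0.003],0,0.33],[[-0.04,0,0.003],0,0.33],[[-0.04,0,0.003],0,0.36],[[0,0,0],0,0.36],[[0,0,0],0,0.36]])

```text
time: 18.15
ee_pos: [0.5548, -0.0952, 0.2098]
orientation: [0.037, 1.485, -0.024]
ft_force: [1.1, -0.2, -1.3]
gripper_width: 0.0331
```

```bash
python3 -c "
from h import *
go(.497,.2584,.2,47.9)
crop('wrist',0,0,560,420,1.4,'i_w');crop('side',150,100,350,300,3,'i_s')"
```

```text
tcp [ 0.5548 -0.0952  0.2098] jaw 87.8 tilt 5.13 turn first 0.696 rad then shift [ 0.0073  0.2229 -0.2806] t 18.15 F [ 1.1 -0.2 -1.3] w 0.0331 j7 1.3
```

View pics/i_w.png

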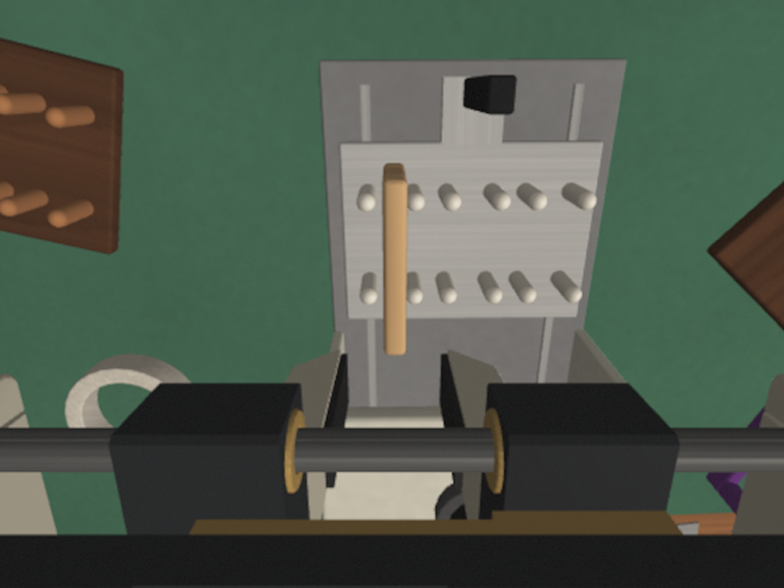

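View pics/i_s.png

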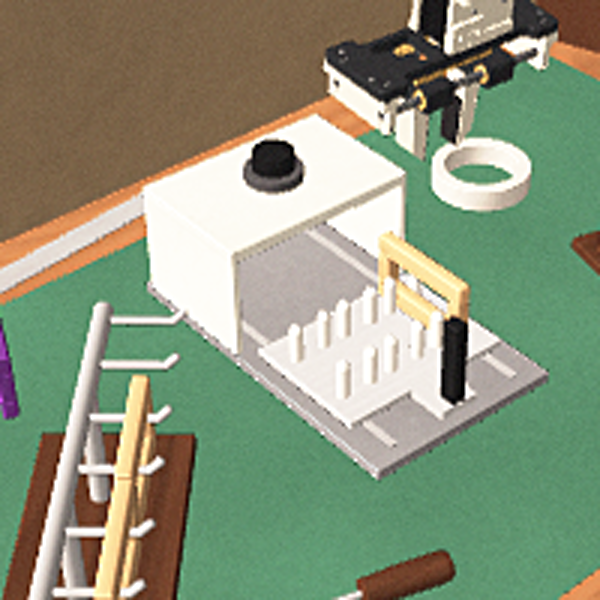

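```bash
python3 - <<'E'
from h import *
f=lambda x,y,z:onz('wrist',x/1.4,y/1.4,z)[:2]
a=f(395,171,.092);b=f(395,352,.092);print(a,b,(a+b)/2,np.linalg.norm(a-b))
E
```

```text
[ 0.49988714 -0.08992583] [ 0.61063886 -0.09415122] [ 0.555263   -0.09203852] 0.11083228755548553
```

Request:
send_rows(targets=[[[0,0,0],0.14,0.36],[[0,0,0],0.14,0.36],[[0,0,0],0.14,0.36],[[0,0,0],0.14,0.36],[[0,0,0],0.13,0.36],[[0,0.028,-0.035],0,0.36],[[0,0.028,-0.035],0,0.36],[[0,0.028,-0.035],0,0.36],[[0,0.028,-0.035],0,0.36],[[0,0.028,-0.035],0,0.36],[[0,0.028,-0.035],0,0.36],[[0,0.02,-0.03],0,0.36]])

```text
time: 19.45
ee_pos: [0.502, 0.2079, 0.1897]
orientation: [0.619, 1.434, -0.579]
ft_force: [-0.0, -1.0, -0.3]
gripper_width: 0.033
```

```bash
python3 -c "
from h import *
go(.495,.2564,.2,47.9)"
```

```text
tcp [0.502  0.2079 0.1897] jaw 45.9 tilt 3.62 turn first -0.036 rad then shift [-0.0105  0.0317 -0.0373] t 19.45 F [-0.  -1.  -0.3] w 0.033 j7 -0.0
```

Request:
send_rows(targets=[[[-0.005,0.015,-0.017],-0.036,0.36],[[-0.005,0.012,-0.015],0,0.36],[[0,0,0],0,0.36],[[0,0,0],0,0.36]])

```text
time: 19.85
ee_pos: [0.4905, 0.2568, 0.1941]
orientation: [0.578, 1.452, -0.545]
ft_force: [0.8, -0.8, 0.6]
gripper_width: 0.0328
```

```bash
python3 -c "
from h import *
go(.495,.2564,.2,47.9)
crop('wrist',0,0,560,420,1.4,'j_w')"
```

```text
tcp [0.4905 0.2568 0.1941] jaw 48.7 tilt 2.56 turn first 0.013 rad then shift [-0.0056  0.0029  0.0038] t 19.85 F [ 0.8 -0.8  0.6] w 0.0328 j7 -0.05
```

View pics/j_w.png

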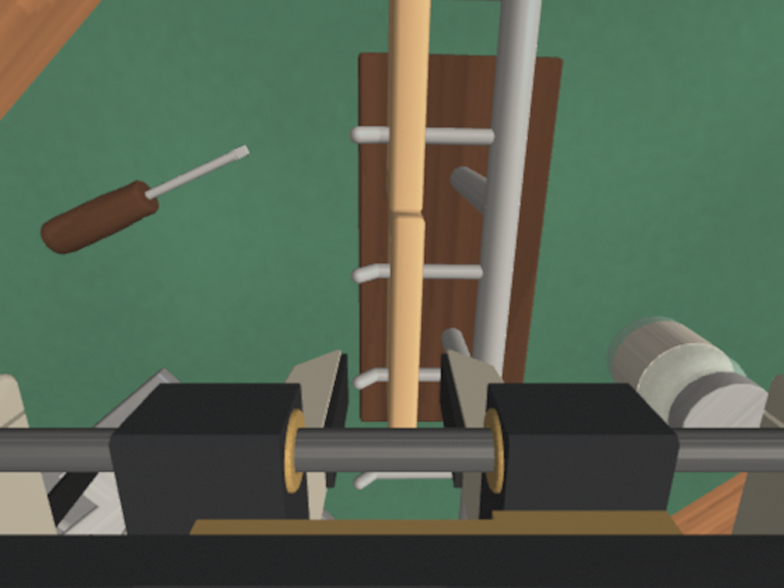

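Request:
send_rows(targets=[[[0.01,0.004,0.004],0.013,0.34],[[0.018,0.0,0],0,0.34],[[0.018,0.0,0],0,0.34],[[0,0,0],0,0.34],[[0,0,0],0,0.34]])

```text
time: 20.4
ee_pos: [0.5012, 0.2505, 0.1432]
orientation: [0.593, 1.448, -0.568]
ft_force: [1.0, -0.1, 0.5]
gripper_width: 0.0312
```

```bash
python3 -c "
from h import *
go(.496,.2575,.121,47.9)
crop('wrist',0,0,560,420,1.4,'j_w2')"
```

```text
tcp [0.5012 0.2505 0.1432] jaw 47.2 tilt 2.56 turn first -0.012 rad then shift [ 0.022   0.001  -0.0093] t 20.4 F [ 1.  -0.1  0.5] w 0.0312 j7 -0.1
```

View pics/j_w2.png

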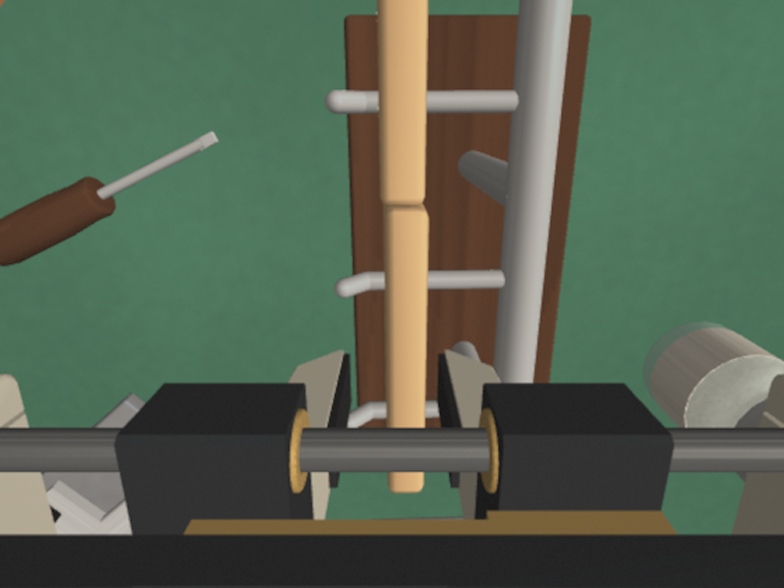

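Request:
send_rows(targets=[[[0,0.003,-0.009],-0.012,0.34],[[0.004,0.0,-0.002],0,0.34],[[0.014,0,0],0,0.34],[[0.006,0,0],0,0.34],[[0,0,0],0,0.34]])

```text
time: 20.95
ee_pos: [0.4967, 0.2614, 0.1189]
orientation: [0.585, 1.448, -0.556]
ft_force: [0.7, 0.4, -0.5]
gripper_width: 0.0314
```

```bash
python3 -c "
from h import *
go(.496,.2575,.121,47.9)
crop('wrist',0,0,560,420,1.4,'j_w3')"
```

```text
tcp [0.4967 0.2614 0.1189] jaw 48.0 tilt 2.56 turn first 0.001 rad then shift [-0.0022 -0.0033  0.0022] t 20.95 F [ 0.7  0.4 -0.5] w 0.0314 j7 -0.14
```

View pics/j_w3.png

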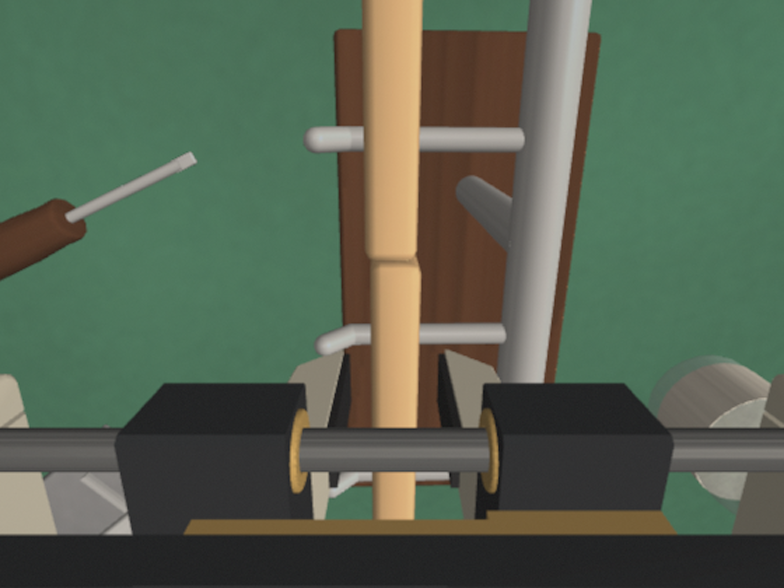

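Request:
send_rows(targets=[[[0,0,0],0,0.0],[[0,0,0],0,0.0],[[0,0,0],0,0.0],[[0,0,0],0,0.0],[[0,0,0],0,0.0],[[-0.007,0,0],0,0.0],[[-0.007,0,0],0,0.0],[[0,0,0],0,0.0],[[0,0,0],0,0.0]])

```text
time: 21.9
ee_pos: [0.4965, 0.2614, 0.1353]
orientation: [0.586, 1.447, -0.556]
ft_force: [0.4, -0.3, -1.1]
gripper_width: 0.0135
```

```bash
python3 -c "
from h import *
go(.496,.2575,.134,47.9)"
```

```text
tcp [0.4965 0.2614 0.1353] jaw 47.9 tilt 2.56 turn first 0.000 rad then shift [ 0.0013 -0.0033  0.0022] t 21.9 F [ 0.4 -0.3 -1.1] w 0.0135 j7 -0.13
```

Request:
send_rows(targets=[[[0,-0.012,0],0,0.0],[[0,-0.012,0],0,0.0],[[0,-0.012,0],0,0.0],[[0,-0.02,0],0,0.0],[[0,-0.02,0],0,0.0],[[-0.02,-0.01,0],0,0.0],[[-0.025,0,0],0,0.0],[[0,0,0],-0.14,0.0],[[0,0,0],-0.14,0.0],[[0,0,0],-0.14,0.0],[[0,0,0],-0.14,0.0],[[0,0,0],-0.13,0.0]])

```text
time: 23.1
ee_pos: [0.4241, 0.1835, 0.1762]
orientation: [0.012, 1.524, -0.026]
ft_force: [-0.3, 0.8, -0.6]
gripper_width: 0.014
```

```bash
python3 -c "
from h import *
go(.5573,-.041,.17,87.8)
crop('wrist',0,0,560,420,1.4,'k_w')"
```

```text
tcp [0.4241 0.1835 0.1762] jaw 88.6 tilt 2.56 turn first 0.013 rad then shift [ 0.0145 -0.2192  0.1411] t 23.1 F [-0.3  0.8 -0.6] w 0.014 j7 0.65
```

View pics/k_w.png

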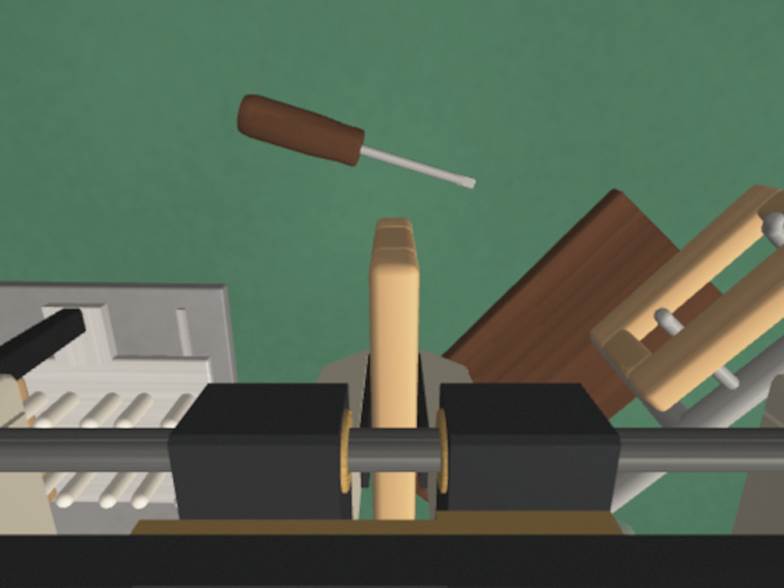

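Request:
send_rows(targets=[[[0,-0.036,0.023],0.013,0.0],[[0,-0.036,0.023],0,0.0],[[0,-0.036,0.023],0,0.0],[[0,-0.036,0.023],0,0.0],[[0.003,-0.03,0.02],0,0.0],[[0,-0.015,0.01],0,0.0],[[0,0,0],0,0.0],[[0,0,0],0,0.0]])

```text
time: 23.95
ee_pos: [0.5377, -0.0201, 0.1791]
orientation: [0.03, 1.526, -0.047]
ft_force: [0.6, 0.4, -1.3]
gripper_width: 0.0139
```

```bash
python3 -c "
from h import *
go(.5573,-.041,.12,87.8)"
```

```text
tcp [ 0.5377 -0.0201  0.1791] jaw 87.1 tilt 2.56 turn first -0.012 rad then shift [ 0.0601 -0.0196  0.0177] t 23.95 F [ 0.6  0.4 -1.3] w 0.0139 j7 1.09
```

Request:
send_rows(targets=[[[0,-0.02,0.018],-0.012,0.0],[[0.01,-0.006,0.004],0,0.0],[[0.02,0,0],0,0.0],[[0.012,0,0],0,0.0],[[0,0,0],0,0.0],[[0,0,0],0,0.0]])

```text
time: 24.55
ee_pos: [0.5566, -0.0413, 0.1371]
orientation: [0.018, 1.527, -0.034]
ft_force: [0.3, -0.1, 0.1]
gripper_width: 0.014
```

```bash
python3 -c "
from h import *
go(.5573,-.041,.12,87.8)
crop('wrist',0,0,560,420,1.4,'k_w2')"
```

```text
tcp [ 0.5566 -0.0413  0.1371] jaw 88.1 tilt 2.56 turn first 0.004 rad then shift [ 0.0171  0.0005 -0.    ] t 24.55 F [ 0.3 -0.1  0.1] w 0.014 j7 1.1
```

View pics/k_w2.png

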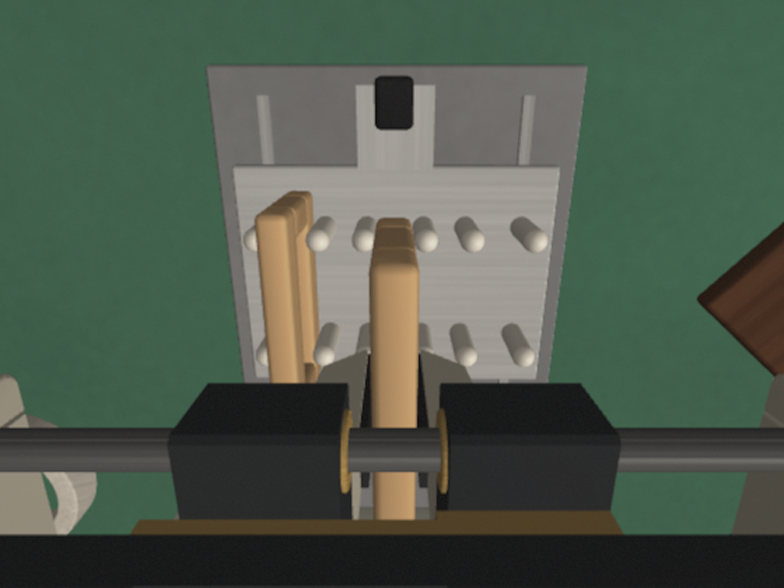

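Request:
send_rows(targets=[[[0.02,0,0],0.004,0.0],[[0.02,0,0],0,0.0],[[0.015,0,0],0,0.0],[[0.006,0,0],0,0.0],[[0,0,0],0,0.0]])

```text
time: 25.1
ee_pos: [0.5615, -0.0401, 0.078]
orientation: [0.021, 1.521, -0.036]
ft_force: [-0.6, -0.0, -1.0]
gripper_width: 0.0138
```

```bash
python3 -c "
from h import *
go(.5565,-.041,.064,87.8)
crop('wrist',0,0,560,420,1.4,'k_w3')"
```

```text
tcp [ 0.5615 -0.0401  0.078 ] jaw 87.9 tilt 2.56 turn first 0.001 rad then shift [ 0.0138 -0.001  -0.0057] t 25.1 F [-0.6 -0.  -1. ] w 0.0138 j7 1.02
```

View pics/k_w3.png

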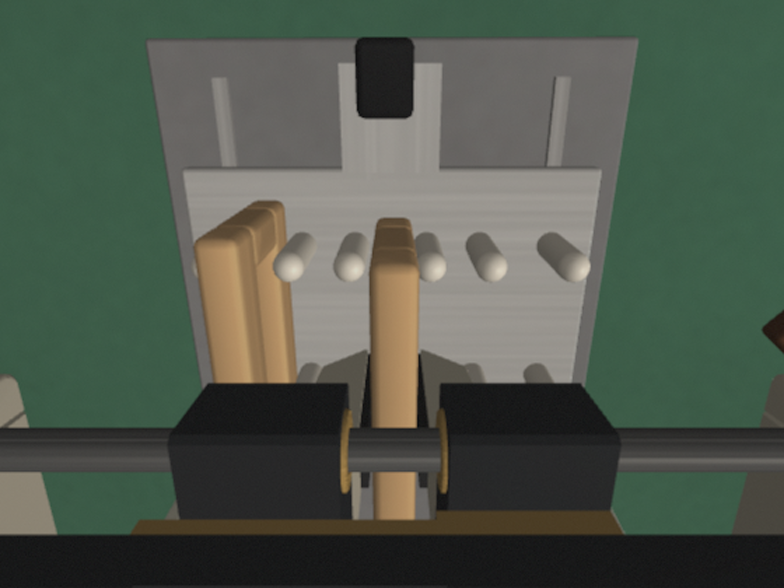

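Request:
send_rows(targets=[[[0.005,0,-0.005],0,0.0],[[0.005,0,-0.001],0,0.0],[[0.004,0,0],0,0.0]])

```text
time: 25.45
ee_pos: [0.5573, -0.0398, 0.0654]
orientation: [0.021, 1.517, -0.036]
ft_force: [0.2, 0.7, -1.2]
gripper_width: 0.0141
```

```bash
python3 -c "
from h import *
go(.5565,-.041,.064,87.8)"
```

```text
tcp [ 0.5573 -0.0398  0.0654] jaw 87.9 tilt 2.56 turn first 0.001 rad then shift [ 0.0014 -0.0012 -0.0008] t 25.45 F [ 0.2  0.7 -1.2] w 0.0141 j7 1.0
```

Request:
send_rows(targets=[[[0.003,0,0],0,0.0],[[0.003,0,0],0,0.0]])

```text
time: 25.65
ee_pos: [0.5609, -0.0401, 0.0616]
orientation: [0.02, 1.511, -0.037]
ft_force: [-1.3, -2.9, 26.4]
gripper_width: 0.0139
```

```bash
python3 -c "
from h import *
go(.5565,-.041,.064,87.8)"
```

```text
tcp [ 0.5609 -0.0401  0.0616] jaw 87.9 tilt 3.62 turn first 0.001 rad then shift [-0.0026 -0.0011 -0.0042] t 25.65 F [-1.3 -2.9 26.4] w 0.0139 j7 0.99
```

Firm contact with the floor. Release, rise and head for handle C.

Request:
send_rows(targets=[[[0,0,0],0,0.2],[[0,0,0],0,0.3],[[0,0,0],0,0.33],[[0,0,0],0,0.33],[[-0.02,0,0.001],0,0.33],[[-0.04,0,0.002],0,0.33],[[-0.04,0,0.002],0,0.33],[[-0.04,0,0.002],0,0.36],[[0,0,0],0,0.36],[[0,0,0],0,0.36]])

```text
time: 26.65
ee_pos: [0.5583, -0.0384, 0.205]
orientation: [0.02, 1.515, -0.036]
ft_force: [0.5, 0.3, -0.3]
gripper_width: 0.033
```

```bash
python3 -c "
from h import *
go(.4136,.3306,.2,47.9)
crop('wrist',0,0,560,420,1.4,'l_w')"
```

```text
tcp [ 0.5583 -0.0384  0.205 ] jaw 87.9 tilt 3.62 turn first 0.699 rad then shift [-0.0071  0.1768 -0.3547] t 26.65 F [ 0.5  0.3 -0.3] w 0.033 j7 1.16
```

View pics/l_w.png

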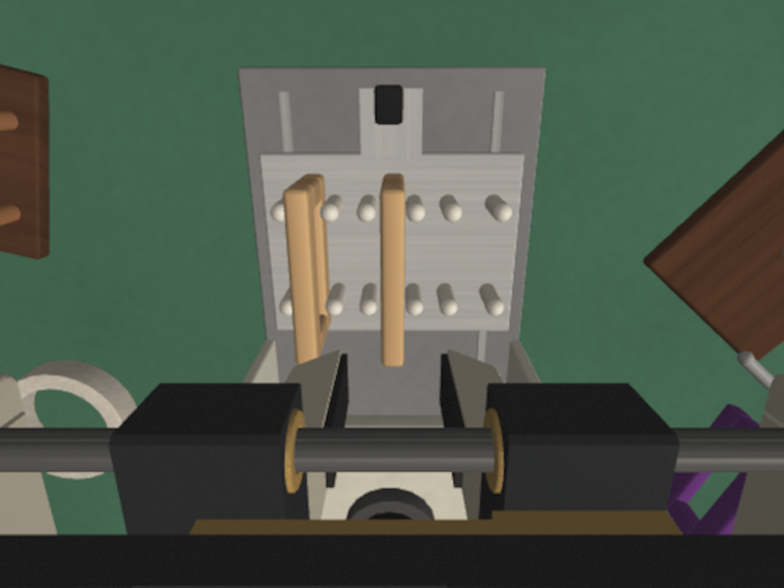

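Request:
send_rows(targets=[[[0,0,0],0.14,0.34],[[0,0,0],0.14,0.34],[[0,0,0],0.14,0.34],[[0,0,0],0.14,0.34],[[0,0,0],0.13,0.34],[[0,0.019,-0.038],0,0.34],[[0,0.019,-0.038],0,0.34],[[0,0.019,-0.038],0,0.34],[[0,0.019,-0.038],0,0.34],[[0,0.019,-0.038],0,0.34],[[0,0.019,-0.038],0,0.34],[[0,0.019,-0.038],0,0.34]])

```text
time: 27.9
ee_pos: [0.4479, 0.2398, 0.1792]
orientation: [0.595, 1.451, -0.602]
ft_force: [0.4, 0.3, -0.4]
gripper_width: 0.0314
```

```bash
python3 -c "
from h import *
go(.409,.334,.2,47.9)"
```

```text
tcp [0.4479 0.2398 0.1792] jaw 46.0 tilt 2.56 turn first -0.034 rad then shift [-0.0236  0.044  -0.0913] t 27.9 F [ 0.4  0.3 -0.4] w 0.0314 j7 -0.12
```

Request:
send_rows(targets=[[[-0.01,0.017,-0.035],-0.034,0.34],[[-0.01,0.016,-0.033],0,0.34],[[0,0.006,-0.01],0,0.34],[[0,0,0],0,0.34],[[0,0,0],0,0.34]])

```text
time: 28.4
ee_pos: [0.409, 0.328, 0.1908]
orientation: [0.555, 1.468, -0.573]
ft_force: [0.9, 0.5, 1.3]
gripper_width: 0.0312
```

```bash
python3 -c "
from h import *
go(.409,.334,.2,47.9)
crop('wrist',0,0,560,420,1.4,'m_w')"
```

```text
tcp [0.409  0.328  0.1908] jaw 48.6 tilt 0.00 turn first 0.012 rad then shift [-0.0093  0.0044 -0.0038] t 28.4 F [0.9 0.5 1.3] w 0.0312 j7 -0.27
```

View pics/m_w.png

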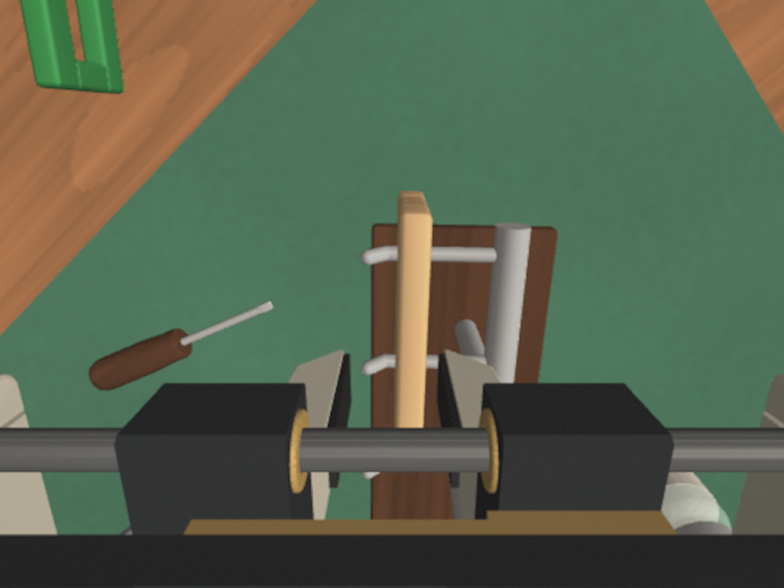

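```bash
python3 - <<'E'
from h import *
f=lambda x,y,z:onz('wrist',x/1.4,y/1.4,z)[:2]
a=(f(399,221,.148)+f(431,221,.148))/2; b=(f(397,400,.148)+f(424,400,.148))/2; d=(b-a)/np.linalg.norm(b-a); print(a,np.degrees(np.arctan2(d[1],d[0])),a+.0545*d)
g=a+.0545*d-.002*np.array([.67,.742]); go(*g,.15,47.9)
E
```

```text
[0.37834776 0.36676312] -42.11215670822525 [0.41877769 0.33021629]
tcp [0.4092 0.3275 0.1907] jaw 48.5 tilt 0.00 turn first 0.011 rad then shift [0.0408 0.0065 0.0041] t 28.45 F [ 0.4 -0.5 -0.6] w 0.0312 j7 -0.27
```

Request:
send_rows(targets=[[[0.008,0.006,0.004],0.011,0.34],[[0.016,0.001,0.0],0,0.34],[[0.012,0.0,0],0,0.34],[[0,0,0],0,0.34],[[0,0,0],0,0.34]])

```text
time: 28.95
ee_pos: [0.4226, 0.3225, 0.1506]
orientation: [0.569, 1.462, -0.595]
ft_force: [0.2, -0.2, -0.4]
gripper_width: 0.031
```

```bash
python3 -c "
from h import *
go(.4175,.329,.121,47.9)
crop('wrist',0,0,560,420,1.4,'m_w2')"
```

```text
tcp [0.4226 0.3225 0.1506] jaw 47.1 tilt 2.56 turn first -0.013 rad then shift [ 0.0293  0.0016 -0.0091] t 28.95 F [ 0.2 -0.2 -0.4] w 0.031 j7 -0.31
```

View pics/m_w2.png

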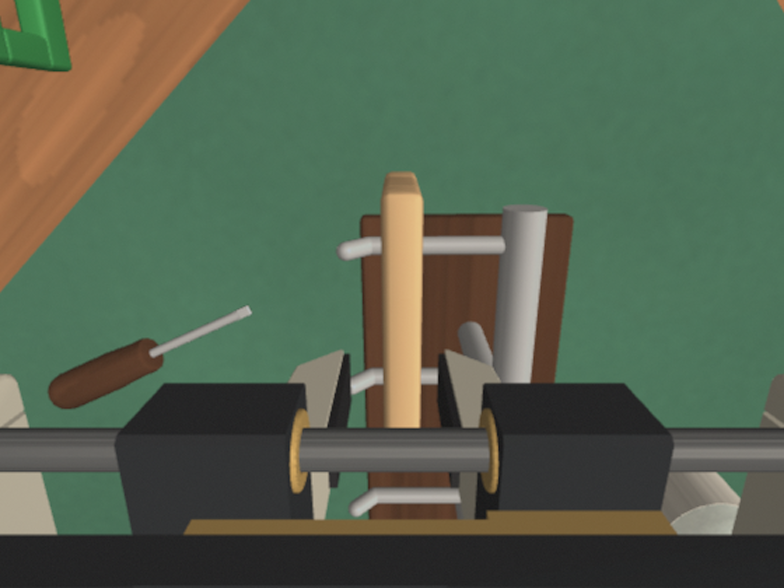

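Request:
send_rows(targets=[[[0.004,0.002,-0.009],-0.013,0.34],[[0.012,0.001,-0.002],0,0.34],[[0.008,0,0],0,0.34],[[0.004,0,0],0,0.34],[[0,0,0],0,0.34]])

```text
time: 29.5
ee_pos: [0.4167, 0.333, 0.1208]
orientation: [0.559, 1.464, -0.582]
ft_force: [0.4, -0.4, -1.1]
gripper_width: 0.0312
```

```bash
python3 -c "
from h import *
go(.4175,.329,.121,47.9)
crop('wrist',0,0,560,420,1.4,'m_w3')"
```

```text
tcp [0.4167 0.333  0.1208] jaw 48.0 tilt 2.56 turn first 0.002 rad then shift [-0.0001 -0.0024  0.0032] t 29.5 F [ 0.4 -0.4 -1.1] w 0.0312 j7 -0.35
```

View pics/m_w3.png

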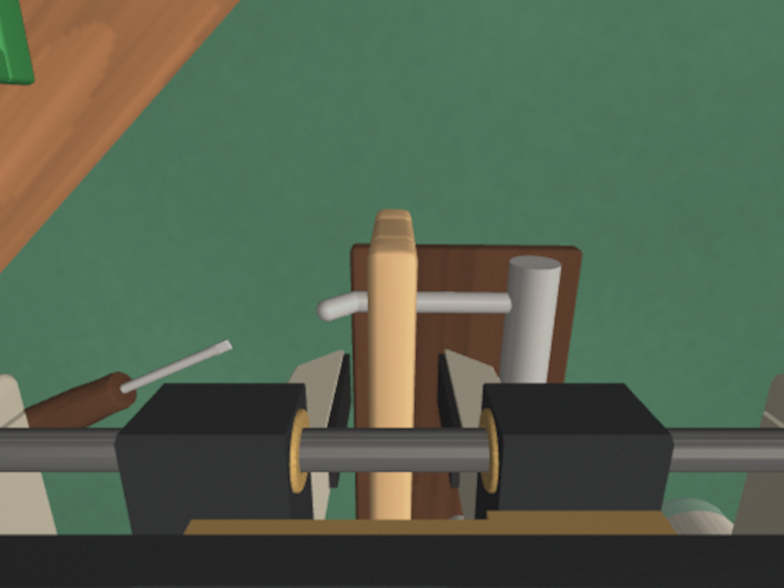

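Request:
send_rows(targets=[[[0,0,0],0,0.0],[[0,0,0],0,0.0],[[0,0,0],0,0.0],[[0,0,0],0,0.0],[[0,0,0],0,0.0],[[-0.007,0,0],0,0.0],[[-0.007,0,0],0,0.0],[[0,0,0],0,0.0],[[0,0,0],0,0.0]])

```text
time: 30.45
ee_pos: [0.4171, 0.3336, 0.1376]
orientation: [0.561, 1.463, -0.581]
ft_force: [-0.5, 0.5, 0.1]
gripper_width: 0.0138
```

```bash
python3 -c "
from h import *
go(.4175,.329,.135,47.9)"
```

```text
tcp [0.4171 0.3336 0.1376] jaw 48.0 tilt 2.56 turn first 0.002 rad then shift [ 0.0027 -0.0032  0.0033] t 30.45 F [-0.5  0.5  0.1] w 0.0138 j7 -0.33
```

Request:
send_rows(targets=[[[0,-0.012,0],0,0.0],[[0,-0.012,0],0,0.0],[[0,-0.012,0],0,0.0],[[0,-0.02,0],0,0.0],[[0,-0.02,0],0,0.0],[[-0.02,-0.01,0],0,0.0],[[-0.025,0,0],0,0.0],[[0,0,0],-0.14,0.0],[[0,0,0],-0.14,0.0],[[0,0,0],-0.14,0.0],[[0,0,0],-0.14,0.0],[[0,0,0],-0.13,0.0]])

```text
time: 31.65
ee_pos: [0.3466, 0.2567, 0.1821]
orientation: [-0.01, 1.547, -0.042]
ft_force: [0.2, 0.2, 0.2]
gripper_width: 0.0142
```

```bash
python3 -c "
from h import *
go(.5594,.013,.17,87.8)
crop('wrist',0,0,560,420,1.4,'n_w')"
```

```text
tcp [0.3466 0.2567 0.1821] jaw 88.9 tilt 2.56 turn first 0.018 rad then shift [ 0.0252 -0.2347  0.2215] t 31.65 F [0.2 0.2 0.2] w 0.0142 j7 0.42
```

View pics/n_w.png

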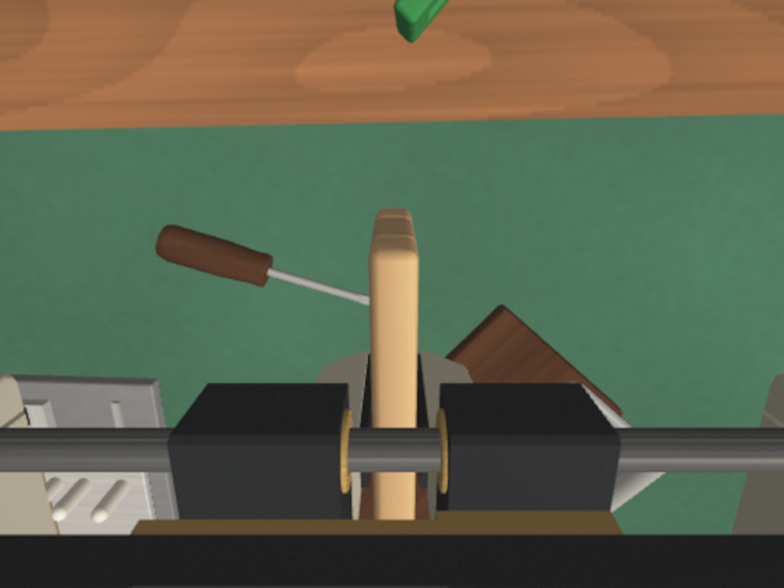

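Request:
send_rows(targets=[[[0,-0.029,0.028],0.018,0.0],[[0,-0.029,0.028],0,0.0],[[0,-0.029,0.028],0,0.0],[[0,-0.029,0.028],0,0.0],[[0,-0.029,0.028],0,0.0],[[0,-0.029,0.028],0,0.0],[[0,-0.025,0.024],0,0.0],[[0,-0.01,0.01],0,0.0],[[0,0,0],0,0.0],[[0,0,0],0,0.0]])

```text
time: 32.7
ee_pos: [0.5399, 0.0297, 0.193]
orientation: [0.012, 1.548, -0.069]
ft_force: [0.3, -0.0, 0.0]
gripper_width: 0.0137
```

```bash
python3 -c "
from h import *
go(.558,.013,.14,87.8)"
```

```text
tcp [0.5399 0.0297 0.193 ] jaw 87.0 tilt 2.56 turn first -0.014 rad then shift [ 0.054  -0.0141  0.0175] t 32.7 F [ 0.3 -0.   0. ] w 0.0137 j7 0.98
```

Request:
send_rows(targets=[[[0.01,-0.014,0.017],-0.014,0.0],[[0.02,-0.004,0.005],0,0.0],[[0.02,0,0],0,0.0],[[0.005,0,0],0,0.0],[[0,0,0],0,0.0],[[0,0,0],0,0.0]])

```text
time: 33.3
ee_pos: [0.5574, 0.0185, 0.1401]
orientation: [-0.006, 1.548, -0.048]
ft_force: [0.1, 0.4, -0.1]
gripper_width: 0.014
```

```bash
python3 -c "
from h import *
go(.558,.013,.065,87.8)
crop('wrist',0,0,560,420,1.4,'n_w2')"
```

```text
tcp [0.5574 0.0185 0.1401] jaw 88.4 tilt 2.56 turn first 0.010 rad then shift [ 0.0753 -0.0029 -0.0009] t 33.3 F [ 0.1  0.4 -0.1] w 0.014 j7 0.97
```

View pics/n_w2.png

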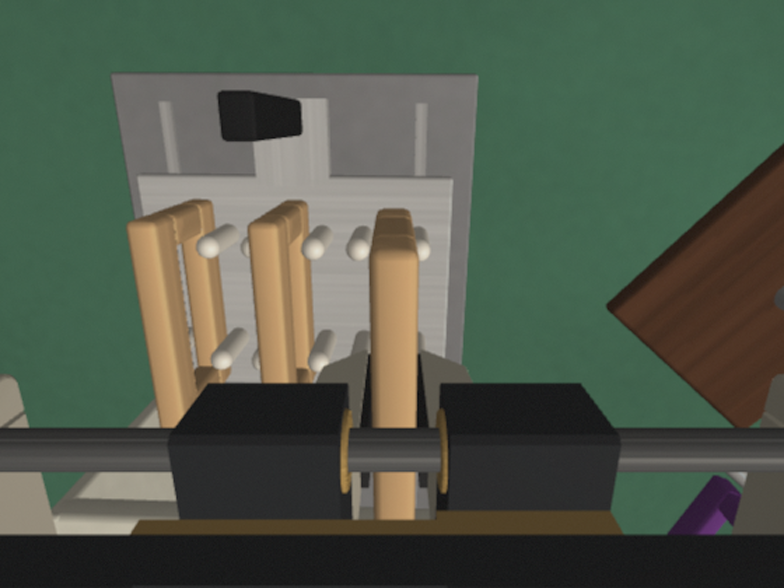

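Request:
send_rows(targets=[[[0.015,-0.004,0],0.01,0.0],[[0.015,-0.001,0],0,0.0],[[0.01,0,0],0,0.0],[[0.0,0,0],0,0.0],[[0,0,0],0,0.0]])

```text
time: 33.85
ee_pos: [0.5586, 0.0119, 0.0981]
orientation: [0.003, 1.545, -0.057]
ft_force: [0.2, -0.1, 0.1]
gripper_width: 0.0138
```

```bash
python3 -c "
from h import *
go(.558,.013,.065,87.8)
crop('wrist',0,0,560,420,1.4,'n_w3')"
```

```text
tcp [0.5586 0.0119 0.0981] jaw 87.8 tilt 2.56 turn first -0.001 rad then shift [ 0.033   0.0022 -0.0015] t 33.85 F [ 0.2 -0.1  0.1] w 0.0138 j7 0.92
```

View pics/n_w3.png

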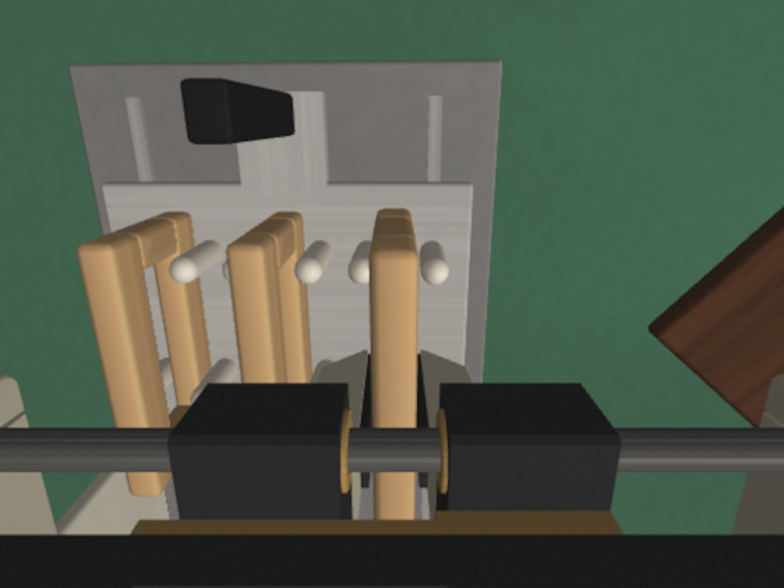

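Request:
send_rows(targets=[[[0.012,0.001,0],0,0.0],[[0.012,0.001,0],0,0.0],[[0.005,0,0],0,0.0],[[0.002,0,0],0,0.0],[[0.002,0,0],0,0.0]])

```text
time: 34.4
ee_pos: [0.5619, 0.0131, 0.0646]
orientation: [0.003, 1.541, -0.057]
ft_force: [-0.9, -3.3, 26.1]
gripper_width: 0.0136
```

```bash
python3 -c "
from h import *
go(.558,.013,.065,87.8)"
```

```text
tcp [0.5619 0.0131 0.0646] jaw 87.8 tilt 2.56 turn first -0.001 rad then shift [-0.0005 -0.0003 -0.0039] t 34.4 F [-0.9 -3.3 26.1] w 0.0136 j7 0.88
```

Request:
send_rows(targets=[[[0,0,0],0,0.2],[[0,0,0],0,0.3],[[0,0,0],0,0.33],[[0,0,0],0,0.33],[[-0.02,0,0.001],0,0.33],[[-0.04,0,0.002],0,0.33],[[-0.04,0,0.002],0,0.33],[[-0.03,0,0.002],0,0.5],[[0,0,0],0,0.6],[[0,0,0],0,0.6]])

```text
time: 35.4
ee_pos: [0.5642, 0.0178, 0.1983]
orientation: [0.002, 1.544, -0.056]
ft_force: [0.5, -0.9, -0.6]
gripper_width: 0.0497
```

```bash
python3 -c "
from h import *
go(.463,-.039,.18,87.8)
crop('wrist',0,0,560,420,1.4,'o_w'); crop('side',150,100,350,300,3,'o_s')"
```

```text
tcp [0.5642 0.0178 0.1983] jaw 87.8 tilt 2.56 turn first 0.000 rad then shift [ 0.0176 -0.06   -0.0995] t 35.4 F [ 0.5 -0.9 -0.6] w 0.0497 j7 1.02
```

View pics/o_w.png

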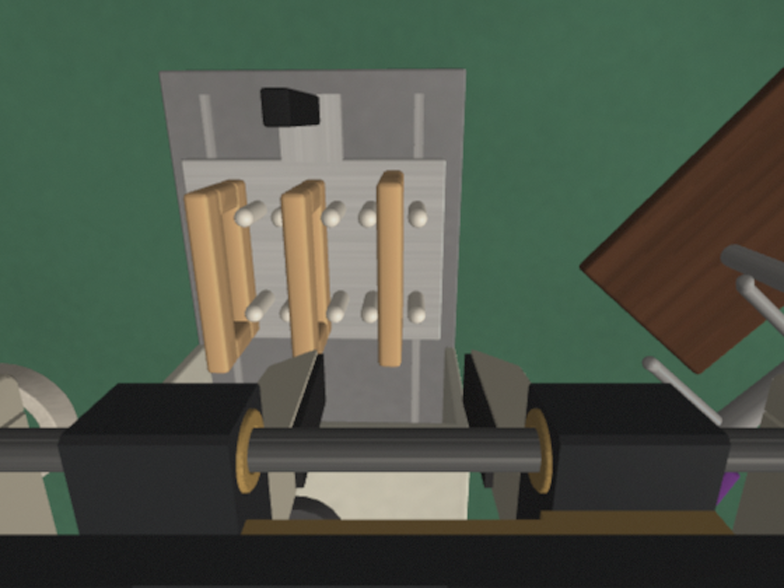

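View pics/o_s.png

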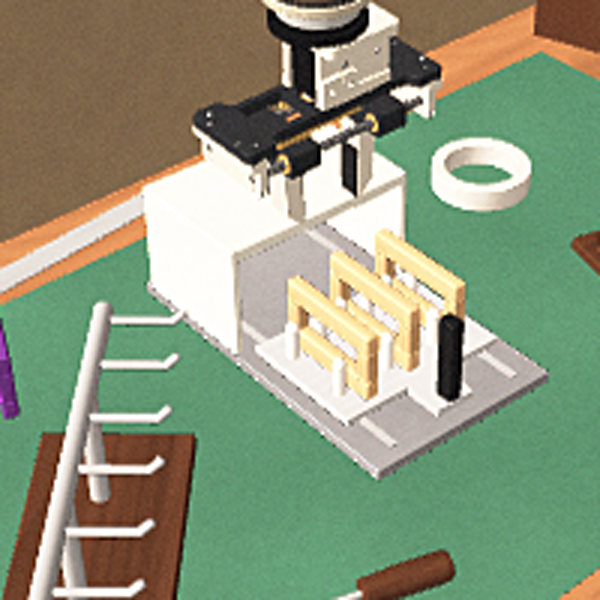

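Request:
send_rows(targets=[[[0,-0.02,-0.033],0,0.6],[[0,-0.02,-0.033],0,0.6],[[0.005,-0.014,-0.025],0,0.6],[[0.005,-0.006,-0.008],0,0.6],[[0,0,0],0,0.6],[[0,0,0],0,0.6]])

```text
time: 36.1
ee_pos: [0.4573, -0.04, 0.1803]
orientation: [0.004, 1.554, -0.053]
ft_force: [0.5, -0.3, 0.7]
gripper_width: 0.0551
```

```bash
python3 -c "
from h import *
go(.4625,-.039,.12,87.8)
crop('wrist',0,0,560,420,1.4,'p_w')"
```

```text
tcp [ 0.4573 -0.04    0.1803] jaw 87.9 tilt 2.56 turn first 0.002 rad then shift [0.0603 0.0031 0.0041] t 36.1 F [ 0.5 -0.3  0.7] w 0.0551 j7 1.16
```

View pics/p_w.png

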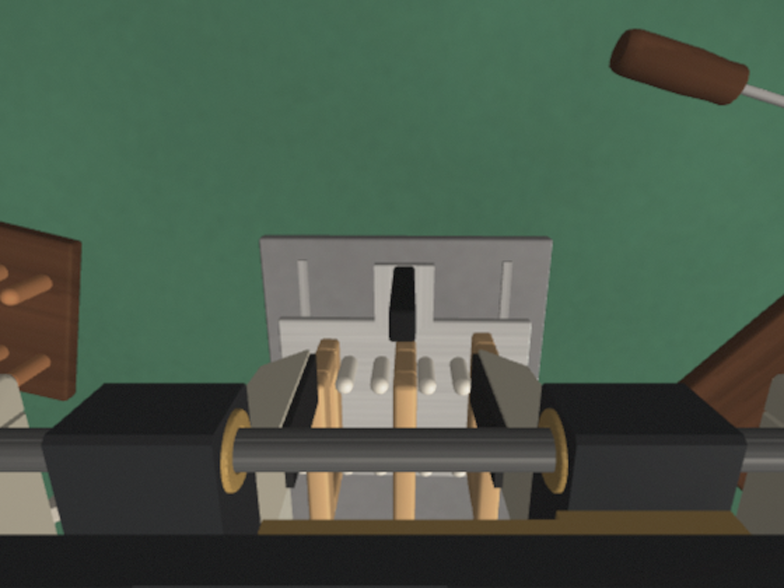

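```bash
python3 -c "
from h import *
f=lambda x,y,z:onz('wrist',x/1.4,y/1.4,z)[:2]
print(f(402,340,.106),f(402,308,.106),f(389,338,.106),f(415,338,.106)); go(.4625,-.038,.072,87.8)"
```

```text
[ 0.47605417 -0.03779569] [ 0.45848315 -0.03724411] [ 0.47477796 -0.0444329 ] [ 0.47508621 -0.03109991]
tcp [ 0.4575 -0.0399  0.1804] jaw 87.9 tilt 2.56 turn first 0.002 rad then shift [0.1083 0.0055 0.0031] t 36.15 F [-0.2 -0.1  0.9] w 0.0553 j7 1.16
```

Request:
send_rows(targets=[[[0.02,0.005,0.004],0,0.55],[[0.03,0.001,0.002],0,0.55],[[0.03,0,0],0,0.55],[[0.012,0,0],0,0.55],[[0,0,0],0,0.55],[[0,0,0],0,0.55]])

```text
time: 36.75
ee_pos: [0.4742, -0.0313, 0.0872]
orientation: [0.004, 1.547, -0.045]
ft_force: [0.1, -0.9, 0.5]
gripper_width: 0.0502
```

```bash
python3 -c "
from h import *
go(.465,-.038,.072,87.8)
crop('wrist',0,0,560,420,1.4,'p_w2')"
```

```text
tcp [ 0.4742 -0.0313  0.0872] jaw 88.2 tilt 2.56 turn first 0.006 rad then shift [ 0.0151 -0.0067 -0.0093] t 36.75 F [ 0.1 -0.9  0.5] w 0.0502 j7 0.99
```

View pics/p_w2.png

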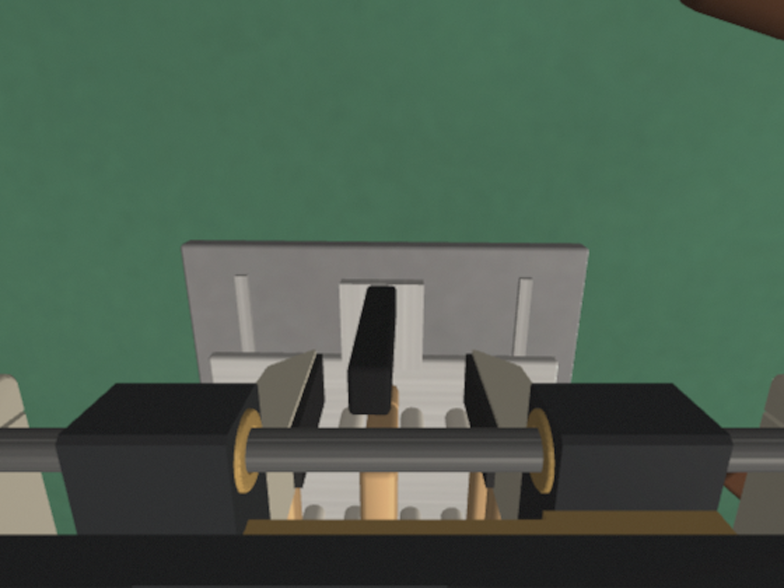

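Request:
send_rows(targets=[[[0,-0.007,-0.009],0.004,0.5],[[0.003,-0.001,-0.001],0,0.5],[[0.01,0,0],0,0.5],[[0,0,0],0,0.5]])

```text
time: 37.2
ee_pos: [0.4652, -0.0408, 0.0764]
orientation: [0.008, 1.541, -0.051]
ft_force: [-1.5, 0.2, 0.5]
gripper_width: 0.0458
```

```bash
python3 -c "
from h import *
go(.465,-.038,.072,87.8)
crop('wrist',0,0,560,420,1.4,'p_w3')"
```

```text
tcp [ 0.4652 -0.0408  0.0764] jaw 87.8 tilt 2.56 turn first 0.000 rad then shift [ 0.0043  0.0029 -0.0004] t 37.2 F [-1.5  0.2  0.5] w 0.0458 j7 0.97
```

View pics/p_w3.png

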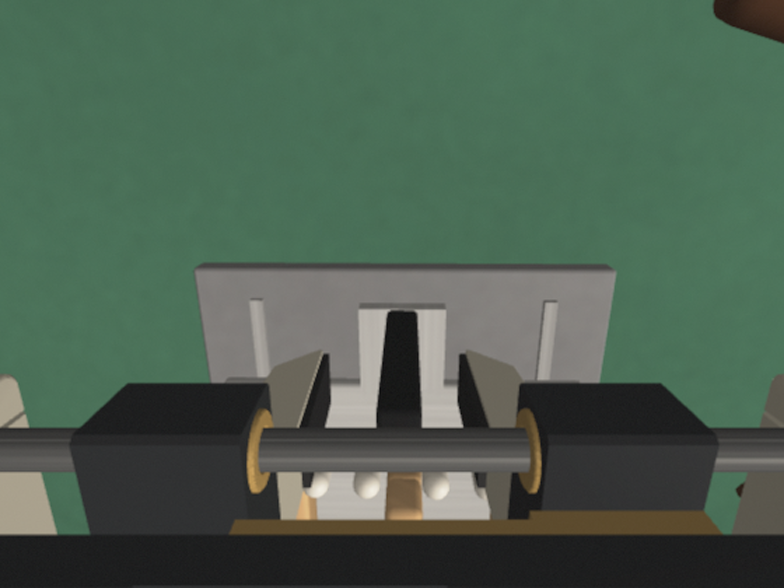

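Request:
send_rows(targets=[[[0.002,0.002,0],0,0.3],[[0,0,0],0,0.0],[[0,0,0],0,0.0],[[0,0,0],0,0.0],[[0,0,0],0,0.0],[[0,0,0],0,0.0],[[0,0,0],0,0.0],[[0,0,0],0,0.0]], squeeze=25)

```text
time: 38.05
ee_pos: [0.4661, -0.039, 0.0748]
orientation: [0.008, 1.541, -0.052]
ft_force: [-0.5, -2.0, 0.6]
gripper_width: 0.0142
```

Request:
send_rows(targets=[[[0,0,0.006],0,0.0],[[0,0,0.01],0,0.0],[[0,0,0.012],0,0.0],[[0,0,0.012],0,0.0],[[0,0,0.012],0,0.0],[[0,0,0.012],0,0.0],[[0,0,0.012],0,0.0],[[0,0,0.01],0,0.0]])

```text
time: 38.85
ee_pos: [0.5571, -0.0421, 0.0749]
orientation: [0.009, 1.547, -0.051]
ft_force: [-1.2, -0.0, -0.8]
gripper_width: 0.0141
```

```bash
python3 -c "
from h import *
go(.608,-.044,.073,87.8)
crop('side',150,100,350,300,3,'q_s')"
```

```text
tcp [ 0.5571 -0.0421  0.0749] jaw 87.8 tilt 2.56 turn first -0.001 rad then shift [0.0031 0.0002 0.0509] t 38.85 F [-1.2 -0.  -0.8] w 0.0141 j7 1.01
```

View pics/q_s.png

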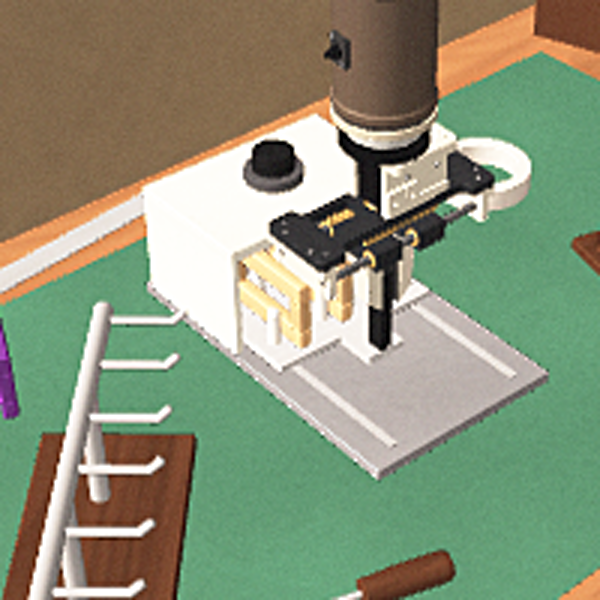

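Request:
send_rows(targets=[[[0,0,0.012],0,0.0],[[0,0,0.012],0,0.0],[[0,0,0.01],0,0.0],[[0,0,0.006],0,0.0],[[0,0,0.004],0,0.0],[[0,0,0.003],0,0.0]])

```text
time: 39.5
ee_pos: [0.6061, -0.0438, 0.0748]
orientation: [0.01, 1.551, -0.051]
ft_force: [-16.6, -1.2, 11.2]
gripper_width: 0.0148
```

```bash
python3 -c "
from h import *
go(.608,-.044,.073,87.8)"
```

```text
tcp [ 0.6061 -0.0438  0.0748] jaw 87.7 tilt 2.56 turn first -0.002 rad then shift [ 0.0019 -0.0001  0.0018] t 39.5 F [-16.6  -1.2  11.2] w 0.0148 j7 1.03
```

Request:
send_rows(targets=[[[0,0,0.003],0,0.0],[[0,0,0.003],0,0.0]])

```text
time: 39.7
ee_pos: [0.606, -0.0439, 0.0749]
orientation: [0.008, 1.563, -0.053]
ft_force: [-14.9, -0.4, 8.0]
gripper_width: 0.0145
```

```bash
python3 -c "
from h import *
go(.608,-.044,.073,87.8)"
```

```text
tcp [ 0.606  -0.0439  0.0749] jaw 87.8 tilt 0.00 turn first -0.001 rad then shift [ 0.0019 -0.      0.002 ] t 39.7 F [-14.9  -0.4   8. ] w 0.0145 j7 1.04
```

Request:
send_rows(targets=[[[0,0,-0.001],0,0.3],[[0,0,0],0,0.4],[[0,0,0],0,0.5],[[0,0,0],0,0.5],[[-0.03,0,0],0,0.5],[[-0.04,0,0],0,0.5],[[-0.04,0,0],0,0.3],[[-0.04,0,0],0,0.0],[[0,0,0],0,0.0],[[0,0,0],0,0.0]])

```text
time: 40.7
ee_pos: [0.6057, -0.0392, 0.2321]
orientation: [0.007, 1.557, -0.052]
ft_force: [-0.2, -0.0, -0.5]
gripper_width: 0.0184
```

```bash
python3 -c "
from h import *
print(tri('top',(145+636.5/4-.5,85+137/4-.5),'side',(130+311/2.8,130+58/2.8)))
go(.704,-.047,.22,87.8)
crop('side',150,100,350,300,3,'r_s'); crop('wrist',0,0,560,420,1.4,'r_w'); crop('top',200,85,400,235,4,'r_t')"
```

```text
(array([ 0.70503096, -0.04533658,  0.15537749]), np.float64(0.0008584262529244025))
tcp [ 0.6057 -0.0392  0.2321] jaw 87.8 tilt 2.56 turn first 0.000 rad then shift [ 0.0135 -0.0037  0.0983] t 40.7 F [-0.2 -0.  -0.5] w 0.0184 j7 1.16
```

View pics/r_s.png

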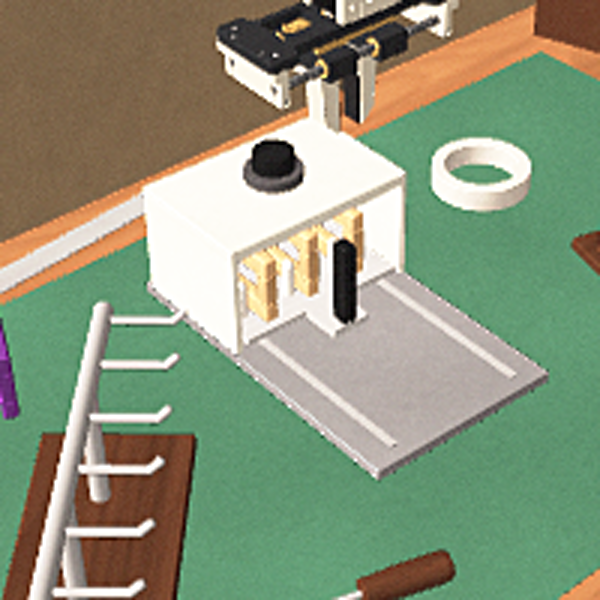

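View pics/r_w.png

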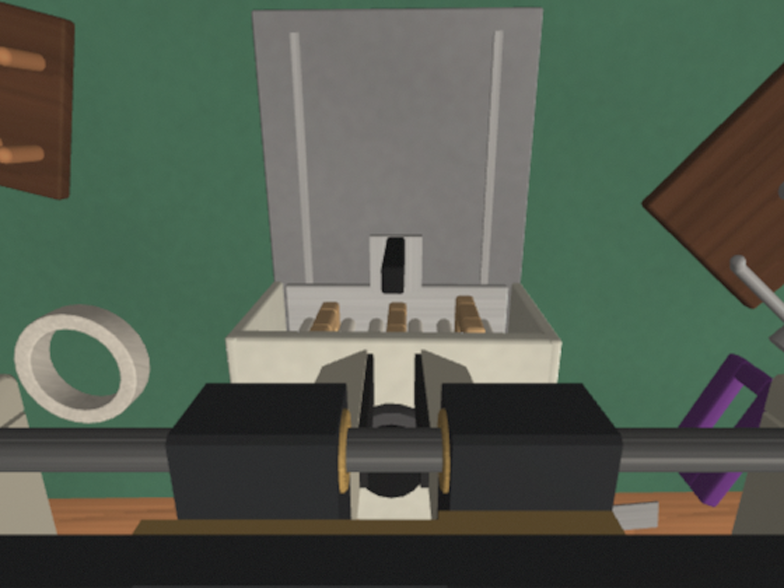

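Request:
send_rows(targets=[[[0,-0.002,0.03],0,0.0],[[0.005,-0.002,0.03],0,0.0],[[0.005,-0.001,0.025],0,0.0],[[0.005,0,0.01],0,0.0],[[0.01,0,0],0,0.0],[[0.01,0,0],0,0.0],[[0,0,0],0,0.0]])

```text
time: 41.55
ee_pos: [0.6971, -0.0494, 0.1852]
orientation: [0.003, 1.574, -0.052]
ft_force: [0.8, 0.1, -0.3]
gripper_width: 0.0004
```

```bash
python3 -c "
from h import *
go(.704,-.0455,.155,87.8)"
```

```text
tcp [ 0.6971 -0.0494  0.1852] jaw 88.0 tilt 0.00 turn first 0.003 rad then shift [0.03   0.0051 0.0068] t 41.55 F [ 0.8  0.1 -0.3] w 0.0004 j7 1.17
```

Request:
send_rows(targets=[[[0.01,0.004,0.007],0,0.0],[[0.01,0.001,0],0,0.0],[[0.008,0,0],0,0.0],[[0.005,0,0],0,0.0],[[0.005,0,0],0,0.0]])

```text
time: 42.05
ee_pos: [0.7039, -0.045, 0.1465]
orientation: [0.003, 1.572, -0.051]
ft_force: [-2.1, 0.1, 7.1]
gripper_width: 0.0007
```

```bash
python3 -c "
from h import *
go(.704,-.0455,.141,87.8)"
```

```text
tcp [ 0.7039 -0.045   0.1465] jaw 88.0 tilt 0.00 turn first 0.003 rad then shift [ 0.0055 -0.0003  0.0001] t 42.05 F [-2.1  0.1  7.1] w 0.0007 j7 1.14
```

Request:
send_rows(targets=[[[0.006,0,0],0,0.0],[[0.006,0,0],0,0.0],[[0.006,0,0],0,0.0]])

```text
time: 42.35
ee_pos: [0.7043, -0.0449, 0.1408]
orientation: [0.002, 1.565, -0.055]
ft_force: [-22.2, -2.7, 49.4]
gripper_width: 0.0007
```

```bash
python3 -c "
from h import *
go(.704,-.0455,.141,87.8)"
```

```text
tcp [ 0.7043 -0.0449  0.1408] jaw 87.9 tilt 2.56 turn first 0.002 rad then shift [-0.0002 -0.0007 -0.0003] t 42.35 F [-22.2  -2.7  49.4] w 0.0007 j7 1.14
```

Request:
send_rows(targets=[[[0.002,0,0],0,0.0],[[0.002,0,0],0,0.0]])

```text
time: 42.55
ee_pos: [0.7041, -0.045, 0.1424]
orientation: [0.001, 1.562, -0.057]
ft_force: [-4.3, 0.0, 8.8]
gripper_width: 0.0007
```

```bash
python3 -c "
from h import *
go(.704,-.0455,.141,87.8); crop('side',150,100,350,300,3,'s_s')"
```

```text
tcp [ 0.7041 -0.045   0.1424] jaw 87.9 tilt 2.56 turn first 0.001 rad then shift [ 0.0014 -0.0004 -0.0001] t 42.55 F [-4.3  0.   8.8] w 0.0007 j7 1.13
```

View pics/s_s.png

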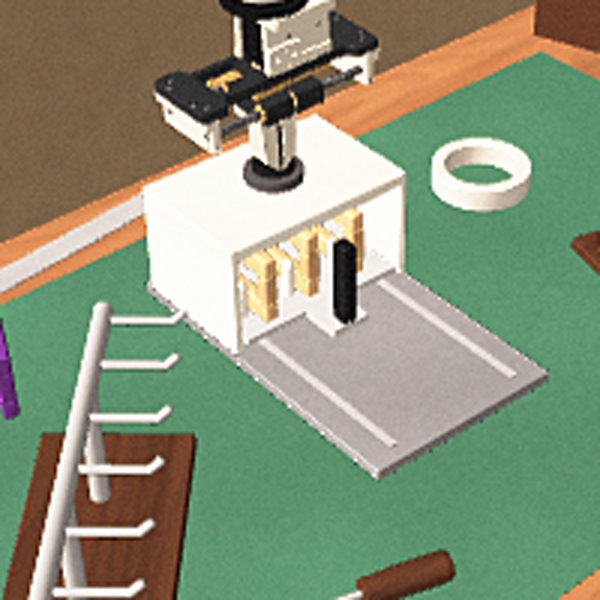

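Request:
send_rows(targets=[[[0.004,0,0],0,0.0],[[0.004,0,0],0,0.0],[[0.004,0,0],0,0.0]])

```text
time: 42.9
ee_pos: [0.7043, -0.0449, 0.1411]
orientation: [-0.0, 1.556, -0.06]
ft_force: [-12.7, -1.6, 29.7]
gripper_width: 0.0005
```

Request:
send_rows(targets=[[[-0.03,0,0],0,0.0],[[-0.04,0,-0.001],0,0.0],[[-0.02,0,-0.03],0,0.2],[[0,0.002,-0.035],0,0.5],[[0,0.002,-0.025],0,0.5],[[0,0,-0.006],0,0.5],[[0,0,0],0,0.5],[[0,0,0],0,0.5]])

```text
time: 43.7
ee_pos: [0.6049, -0.034, 0.235]
orientation: [-0.001, 1.55, -0.062]
ft_force: [-0.2, -0.4, -0.7]
gripper_width: 0.043
```

```bash
python3 -c "
from h import *
go(.606,-.0439,.2,87.8); crop('side',150,100,350,300,3,'t_s'); crop('wrist',0,0,560,420,1.4,'t_w')"
```

```text
tcp [ 0.6049 -0.034   0.235 ] jaw 87.7 tilt 2.56 turn first -0.002 rad then shift [ 0.0353 -0.0084  0.0007] t 43.7 F [-0.2 -0.4 -0.7] w 0.043 j7 1.14
```

View pics/t_w.png

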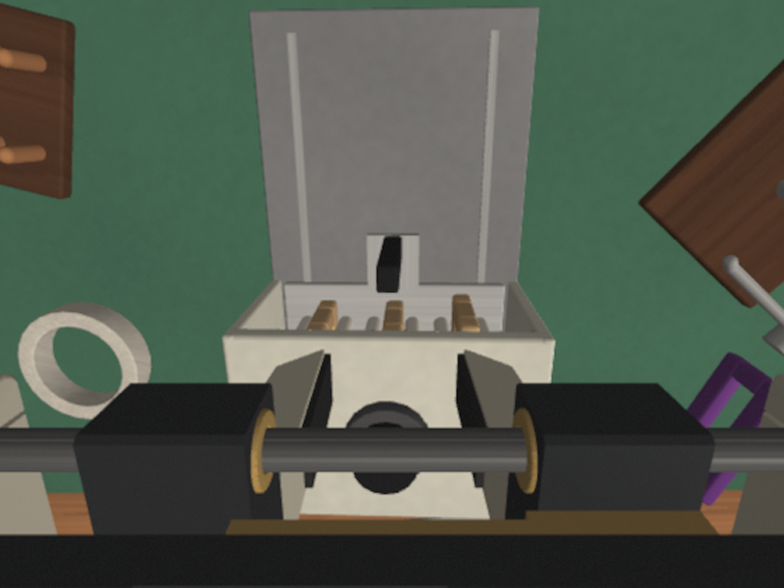

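View pics/t_s.png

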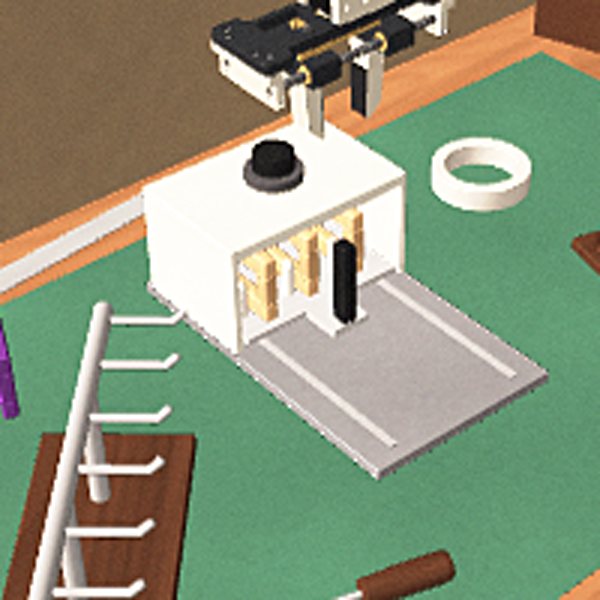

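Request:
send_rows(targets=[[[0.01,-0.008,0],0,0.55],[[0.03,-0.002,0],0,0.55],[[0.03,0,0],0,0.55],[[0.02,0,0],0,0.55],[[0.0,0,0],0,0.55],[[0,0,0],0,0.55]])

```text
time: 44.4
ee_pos: [0.6094, -0.0514, 0.1376]
orientation: [0.003, 1.552, -0.063]
ft_force: [0.2, 0.3, 0.5]
gripper_width: 0.0509
```

```bash
python3 -c "
from h import *
go(.605,-.0439,.074,87.8); crop('wrist',0,0,560,420,1.4,'u_w')"
```

```text
tcp [ 0.6094 -0.0514  0.1376] jaw 87.6 tilt 2.56 turn first -0.004 rad then shift [ 0.0632  0.0097 -0.0059] t 44.4 F [0.2 0.3 0.5] w 0.0509 j7 1.09
```

View pics/u_w.png

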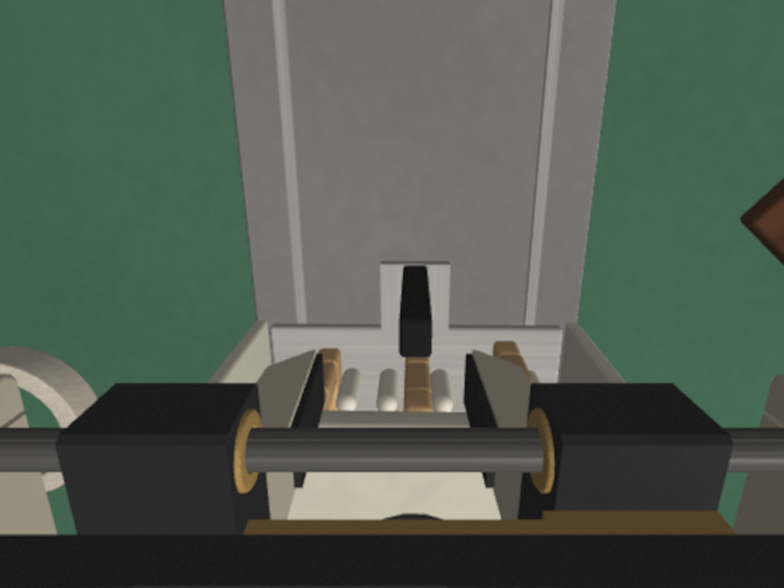

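Request:
send_rows(targets=[[[0,0.008,-0.006],0,0.55],[[0.01,0.001,0],0,0.55],[[0.02,0,0],0,0.55],[[0.015,0,0],0,0.55],[[0.008,0,0],0,0.55],[[0,0,0],0,0.5]])

```text
time: 45.05
ee_pos: [0.6069, -0.0422, 0.0853]
orientation: [0.002, 1.544, -0.062]
ft_force: [0.1, 0.1, 0.6]
gripper_width: 0.047
```

```bash
python3 -c "
from h import *
go(.605,-.0439,.074,87.8); crop('wrist',0,0,560,420,1.4,'u_w2')"
```

```text
tcp [ 0.6069 -0.0422  0.0853] jaw 87.6 tilt 2.56 turn first -0.003 rad then shift [ 0.0113 -0.0014 -0.0022] t 45.05 F [0.1 0.1 0.6] w 0.047 j7 1.02
```

View pics/u_w2.png

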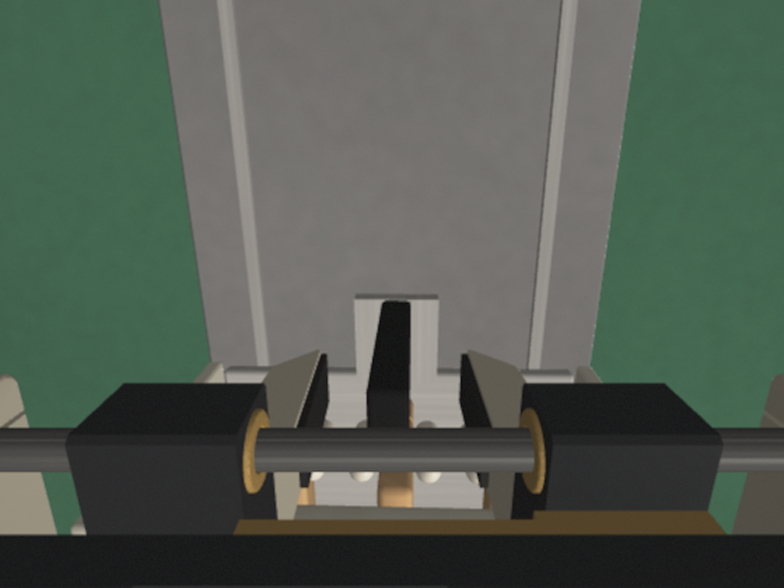

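Request:
send_rows(targets=[[[0.008,-0.001,-0.002],0,0.3],[[0.003,0,0],0,0.2],[[0,0,0],0,0.0],[[0,0,0],0,0.0],[[0,0,0],0,0.0],[[0,0,0],0,0.0],[[0,0,0],0,0.0]])

```text
time: 45.8
ee_pos: [0.6063, -0.044, 0.0755]
orientation: [0.003, 1.541, -0.063]
ft_force: [-0.6, -1.4, -1.7]
gripper_width: 0.0146
```

Request:
send_rows(targets=[[[0,0,-0.006],0,0.0],[[0,0,-0.01],0,0.0],[[0,0,-0.012],0,0.0],[[0,0,-0.012],0,0.0],[[0,0,-0.012],0,0.0],[[0,0,-0.012],0,0.0],[[0,0,-0.012],0,0.0],[[0,0,-0.012],0,0.0],[[0,0,-0.012],0,0.0],[[0,0,-0.01],0,0.0],[[0,0,-0.006],0,0.0]])

```text
time: 46.9
ee_pos: [0.4854, -0.0398, 0.0754]
orientation: [0.001, 1.53, -0.065]
ft_force: [1.6, -1.1, -1.0]
gripper_width: 0.0147
```

```bash
python3 -c "
from h import *
go(.462,-.039,.074,87.8)"
```

```text
tcp [ 0.4854 -0.0398  0.0754] jaw 87.5 tilt 3.62 turn first -0.005 rad then shift [ 0.0004 -0.     -0.0234] t 46.9 F [ 1.6 -1.1 -1. ] w 0.0147 j7 0.95
```

Request:
send_rows(targets=[[[0,0,-0.008],0,0.0],[[0,0,-0.006],0,0.0],[[0,0,-0.004],0,0.0],[[0,0,-0.004],0,0.0],[[0,0,-0.003],0,0.0]])

```text
time: 47.4
ee_pos: [0.4614, -0.0389, 0.0755]
orientation: [0.001, 1.524, -0.065]
ft_force: [16.1, -4.7, -16.2]
gripper_width: 0.0142
```

```bash
python3 -c "
from h import *
go(.462,-.039,.074,87.8)"
```

```text
tcp [ 0.4614 -0.0389  0.0755] jaw 87.5 tilt 3.62 turn first -0.005 rad then shift [0.0015 0.     0.0005] t 47.4 F [ 16.1  -4.7 -16.2] w 0.0142 j7 0.93
```

Request:
send_rows(targets=[[[0,0,0],0,0.2],[[0,0,0],0,0.4],[[0,0,0],0,0.5],[[0,0,0],0,0.5],[[-0.03,0,0],0,0.5],[[-0.04,0,0],0,0.5],[[-0.04,0,0],0,0.4],[[-0.02,0,0],0,0.36],[[0,0,0],0,0.36],[[0,0,0],0,0.36]])

```text
time: 48.4
ee_pos: [0.4513, -0.0317, 0.207]
orientation: [0.001, 1.534, -0.061]
ft_force: [-0.4, -0.1, 0.1]
gripper_width: 0.0332
```

```bash
python3 -c "
from h import *
go(.5552,-.0935,.2,87.8);
i=crop('top',230,85,450,250,3.6,'v_t')
crop('side',150,100,430,300,2.8,'v_s');"
```

```text
tcp [ 0.4513 -0.0317  0.207 ] jaw 87.7 tilt 2.56 turn first -0.002 rad then shift [ 0.0131 -0.0574  0.1058] t 48.4 F [-0.4 -0.1  0.1] w 0.0332 j7 1.17
```

View pics/v_t.png

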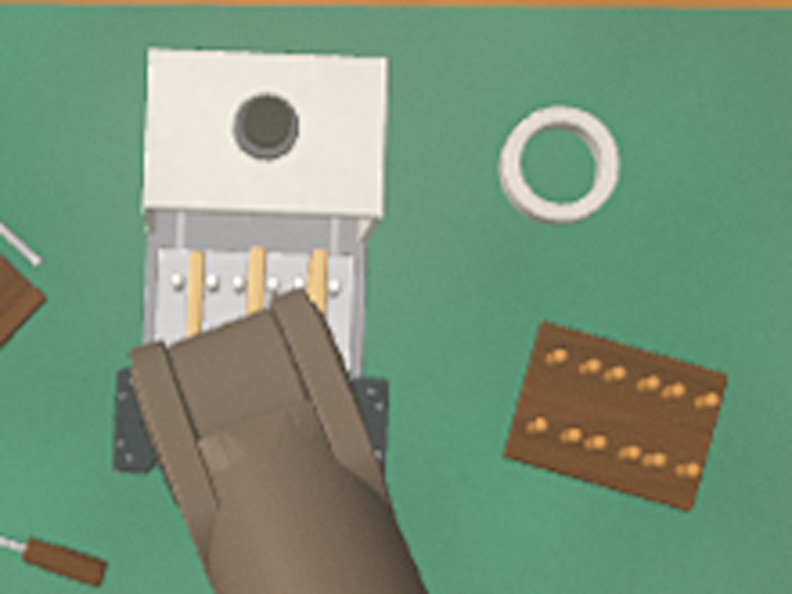

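View pics/v_s.png

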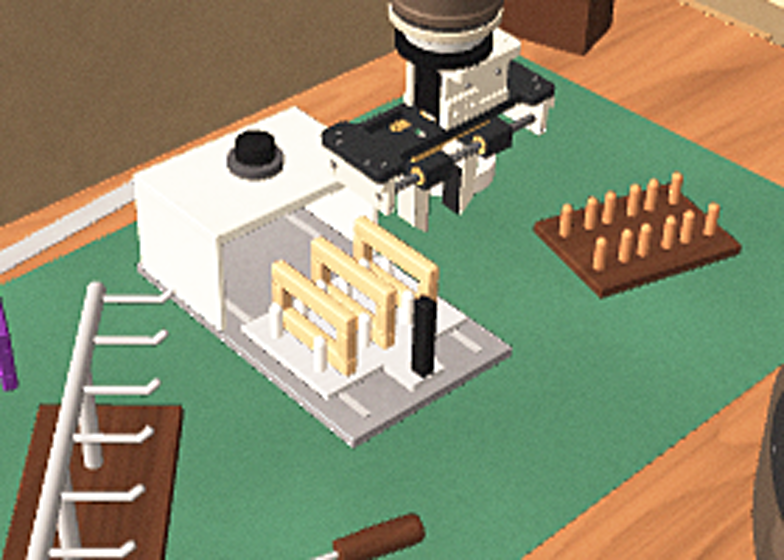

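Request:
send_rows(targets=[[[0,-0.02,0.035],0,0.36],[[0,-0.02,0.035],0,0.36],[[0,-0.014,0.026],0,0.36],[[0,-0.005,0.01],0,0.36],[[0,0,0],0,0.36],[[0,0,0],0,0.36]])

```text
time: 49.1
ee_pos: [0.5526, -0.0951, 0.2035]
orientation: [-0.001, 1.549, -0.057]
ft_force: [0.0, -0.5, -0.1]
gripper_width: 0.0332
```

```bash
python3 -c "
from h import *
for p in ((545,322),(727,377),(690,511),(504,457)): print(onz('top',230+p[0]/3.6,85+p[1]/3.6,.014)[:2])
go(.5552,-.0935,.12,87.8); crop('wrist',0,0,560,420,1.4,'w_w')"
```

```text
[ 0.56100393 -0.30624433]
[ 0.51168003 -0.47041965]
[ 0.39056367 -0.43481974]
[ 0.43846247 -0.26793934]
tcp [ 0.5526 -0.0951  0.2035] jaw 87.9 tilt 2.56 turn first 0.002 rad then shift [0.0834 0.0048 0.0007] t 49.1 F [ 0.  -0.5 -0.1] w 0.0332 j7 1.23
```

View pics/w_w.png

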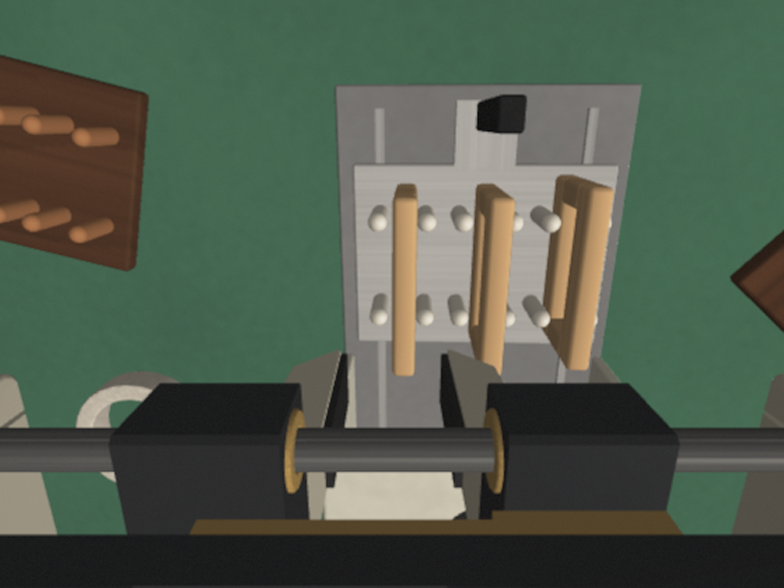

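Request:
send_rows(targets=[[[0.03,0.006,0.001],0,0.34],[[0.03,0.001,0],0,0.34],[[0.015,0,0],0,0.34],[[0,0,0],0,0.34],[[0,0,0],0,0.34]])

```text
time: 49.65
ee_pos: [0.551, -0.0867, 0.1281]
orientation: [-0.007, 1.549, -0.053]
ft_force: [0.7, -0.0, 0.8]
gripper_width: 0.0313
```

```bash
python3 -c "
from h import *
go(.5552,-.0935,.067,87.8); crop('wrist',0,0,560,420,1.4,'w_w2')"
```

```text
tcp [ 0.551  -0.0867  0.1281] jaw 88.3 tilt 2.56 turn first 0.008 rad then shift [ 0.0614 -0.0043  0.003 ] t 49.65 F [ 0.7 -0.   0.8] w 0.0313 j7 1.14
```

View pics/w_w2.png

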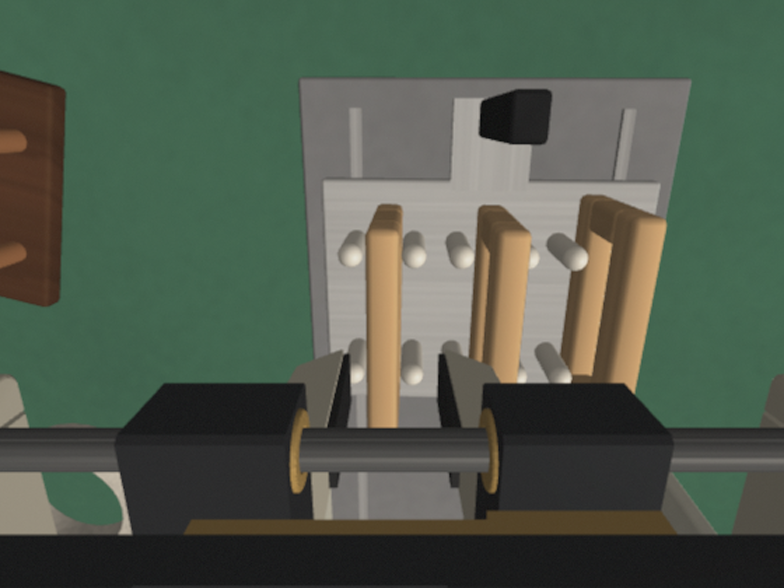

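Request:
send_rows(targets=[[[0.01,-0.004,0.003],0.006,0.34],[[0.015,0,0],0,0.34],[[0.01,0,0],0,0.34],[[0,0,0],0,0.34],[[0,0,0],0,0.34]])

```text
time: 50.2
ee_pos: [0.556, -0.0929, 0.0926]
orientation: [-0.002, 1.545, -0.059]
ft_force: [-0.1, -0.1, 0.6]
gripper_width: 0.0314
```

```bash
python3 -c "
from h import *
go(.5552,-.0935,.067,87.8); crop('wrist',0,0,560,420,1.4,'w_w3')"
```

```text
tcp [ 0.556  -0.0929  0.0926] jaw 87.9 tilt 2.56 turn first 0.001 rad then shift [ 0.0256  0.0004 -0.0015] t 50.2 F [-0.1 -0.1  0.6] w 0.0314 j7 1.1
```

View pics/w_w3.png

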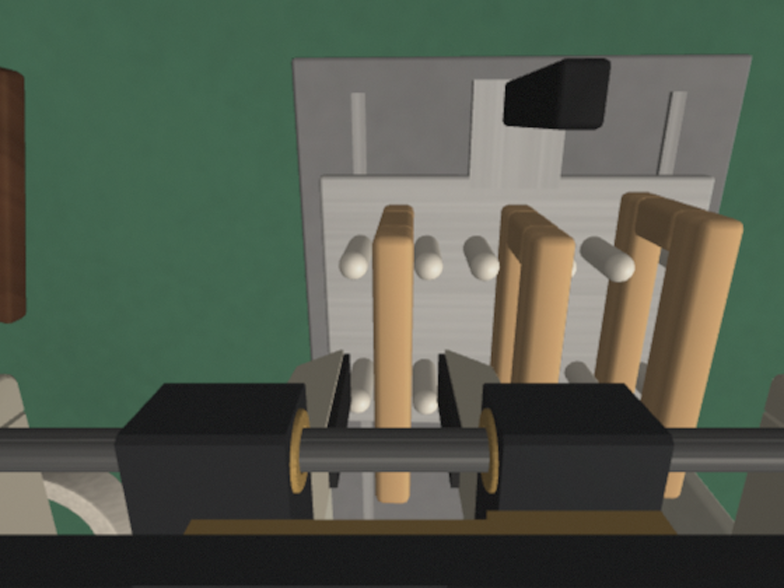

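Handle at column 393 px, centred between the jaws. Descend and grip.

Request:
send_rows(targets=[[[0.012,0,0],0,0.34],[[0.009,0,0],0,0.34],[[0.003,0,0],0,0.34],[[0,0,0],0,0.0],[[0,0,0],0,0.0],[[0,0,0],0,0.0],[[0,0,0],0,0.0],[[0,0,0],0,0.0],[[0,0,0],0,0.0]], squeeze=20)

```text
time: 51.15
ee_pos: [0.5572, -0.0937, 0.0675]
orientation: [-0.002, 1.544, -0.059]
ft_force: [0.0, 1.0, -0.0]
gripper_width: 0.0138
```

```bash
python3 -c "
from h import *
go(.5552,-.0935,.067,87.8)"
```

```text
tcp [ 0.5572 -0.0937  0.0675] jaw 87.9 tilt 2.56 turn first 0.001 rad then shift [ 0.0004  0.0002 -0.0021] t 51.15 F [ 0.  1. -0.] w 0.0138 j7 1.08
```

Request:
send_rows(targets=[[[-0.02,0,0],0,0.0],[[-0.035,0,0],0,0.0],[[-0.035,0,0],0,0.0],[[-0.01,0,0],0.13,0.0],[[0,0,0],0.13,0.0],[[0,0,0],0,0.0]])

```text
time: 51.75
ee_pos: [0.5541, -0.0895, 0.1714]
orientation: [0.21, 1.527, -0.265]
ft_force: [-0.6, -0.1, 0.2]
gripper_width: 0.0142
```

```bash
python3 -c "
from h import *
go(.46,-.40,.17,73.1)"
```

```text
tcp [ 0.5541 -0.0895  0.1714] jaw 72.5 tilt 2.56 turn first -0.010 rad then shift [ 1.110e-02 -3.242e-01 -2.000e-04] t 51.75 F [-0.6 -0.1  0.2] w 0.0142 j7 0.95
```

Request:
send_rows(targets=[[[0,-0.042,0],0,0.0],[[0,-0.042,0],0,0.0],[[0,-0.042,0],0,0.0],[[0,-0.042,0],0,0.0],[[0,-0.042,0],0,0.0],[[0,-0.042,0],0,0.0],[[0,-0.025,0],0,0.0],[[0,-0.01,0],0,0.0],[[0,0,0],0,0.0],[[0,0,0],0,0.0]])

```text
time: 52.75
ee_pos: [0.4684, -0.3708, 0.1767]
orientation: [0.18, 1.534, -0.23]
ft_force: [-0.1, 0.4, -0.4]
gripper_width: 0.0138
```

```bash
python3 -c "
from h import *
go(.46,-.421,.13,73.1);crop('wrist',0,0,560,420,1.4,'x_w')"
```

```text
tcp [ 0.4684 -0.3708  0.1767] jaw 75.0 tilt 2.56 turn first 0.033 rad then shift [ 0.0482 -0.0492  0.005 ] t 52.75 F [-0.1  0.4 -0.4] w 0.0138 j7 1.54
```

View pics/x_w.png

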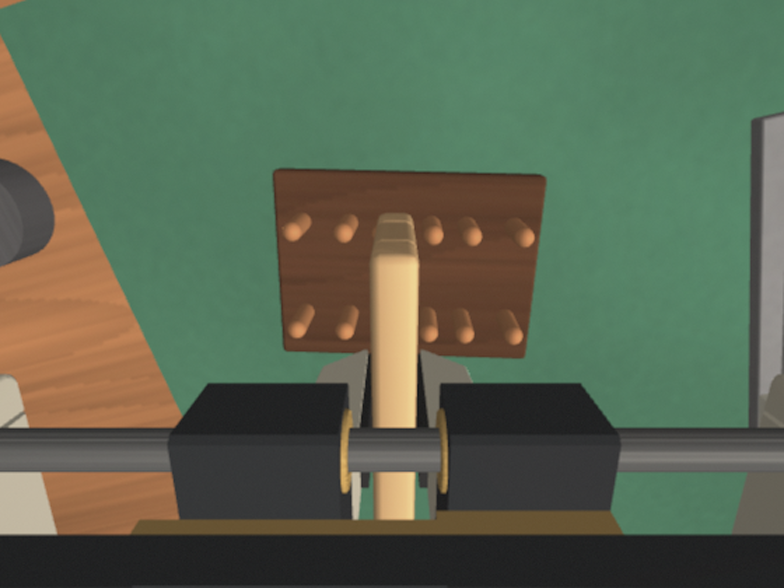

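```bash
cat >> h.py <<'E'
def dow(up,lo,z=.048,yy=(-69.5,-38.5,15.5,38.5,69.5),E=None):
    P=[];L=[]
    for q,x in ((up,-32),(lo,32)):
        for p,y in zip(q,yy):
            if p is None: continue
            P.append(onz('wrist',p[0]/1.4,p[1]/1.4,z,E)[:2]); L.append((x/1000,y/1000))
    P=np.array(P);L=np.array(L); Z=P[:,0]+1j*P[:,1]; l=L[:,0]+1j*L[:,1]
    s=np.linalg.lstsq(np.c_[l,np.ones(len(l))],Z,rcond=None)[0]; yaw=np.angle(s[0]); m=s[1]
    print('scale %.3f yaw %.2f mid'%(abs(s[0]),np.degrees(yaw)),np.round([m.real,m.imag],4),'res',np.round(abs(Z-s[0]*l-m),4))
    for k in (-54,0,54):
        q=m+1j*k/1000*np.exp(1j*yaw); print(k,np.round([q.real,q.imag],4))
E
python3 - <<'E'
from h import *
dow([(291,232),(344,234),(434,237),(473,238),(526,238)],[(296,330),(345,332),(430,335),(466,336),(515,337)])
print(tcp()[0])
E
```

```text
scale 0.995 yaw -16.22 mid [ 0.4788 -0.3679] res [0.0004 0.0003 0.0005 0.0005 0.0004 0.0005 0.0001 0.0004 0.0002 0.0003]
-54 [ 0.4637 -0.4197]
0 [ 0.4788 -0.3679]
54 [ 0.4938 -0.316 ]
[ 0.4686 -0.3705  0.1767]
```

```bash
python3 -c "
from h import *
go(.465,-.4197,.13,73.8)"
```

```text
tcp [ 0.4686 -0.3705  0.1767] jaw 75.0 tilt 2.56 turn first 0.022 rad then shift [ 0.0483 -0.047   0.0088] t 52.8 F [ 0.6 -0.2 -0.8] w 0.0138 j7 1.54
```

Request:
send_rows(targets=[[[0.0,-0.03,0.006],0.022,0.0],[[0.01,-0.015,0.003],0,0.0],[[0.015,-0.004,0],0,0.0],[[0.01,0,0],0,0.0],[[0.0,0,0],0,0.0],[[0,0,0],0,0.0]])

```text
time: 53.4
ee_pos: [0.4692, -0.4119, 0.1394]
orientation: [0.188, 1.533, -0.23]
ft_force: [0.3, 1.1, -0.2]
gripper_width: 0.0137
```

```bash
python3 -c "
from h import *
go(.465,-.4197,.11,73.8);crop('wrist',0,0,560,420,1.4,'x_w2')"
```

```text
tcp [ 0.4692 -0.4119  0.1394] jaw 74.7 tilt 2.56 turn first 0.015 rad then shift [ 0.0295 -0.0081 -0.0028] t 53.4 F [ 0.3  1.1 -0.2] w 0.0137 j7 1.58
```

View pics/x_w2.png

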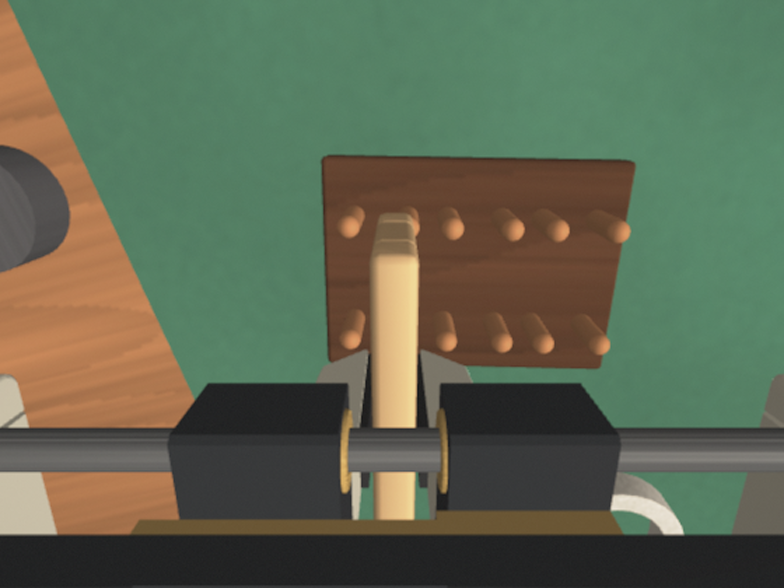

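Request:
send_rows(targets=[[[0.0,-0.007,-0.002],0.015,0.0],[[0.01,-0.001,0],0,0.0],[[0.012,0,0],0,0.0],[[0.0,0,0],0,0.0],[[0,0,0],0,0.0]])

```text
time: 53.95
ee_pos: [0.4659, -0.4197, 0.1166]
orientation: [0.2, 1.531, -0.242]
ft_force: [-0.2, 0.3, -1.0]
gripper_width: 0.0138
```

```bash
python3 -c "
from h import *
go(.465,-.4197,.0575,73.8);crop('wrist',0,0,560,420,1.4,'x_w3')"
```

```text
tcp [ 0.4659 -0.4197  0.1166] jaw 73.8 tilt 2.56 turn first -0.000 rad then shift [ 0.059   0.0011 -0.0027] t 53.95 F [-0.2  0.3 -1. ] w 0.0138 j7 1.56
```

View pics/x_w3.png

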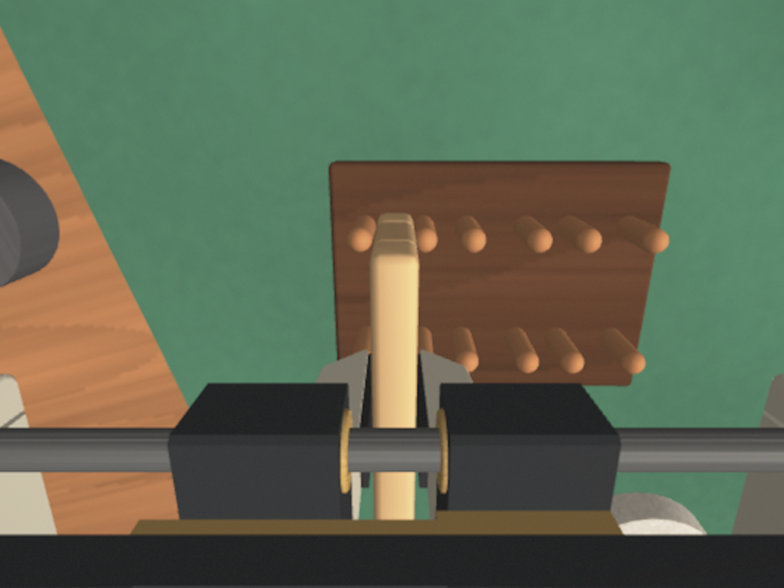

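Request:
send_rows(targets=[[[0.018,0,-0.001],0,0.0],[[0.018,0,-0.001],0,0.0],[[0.01,0,0],0,0.0],[[0.0,0,0],0,0.0]])

```text
time: 54.4
ee_pos: [0.4662, -0.4209, 0.0706]
orientation: [0.199, 1.529, -0.243]
ft_force: [-0.6, -0.2, -0.7]
gripper_width: 0.0142
```

```bash
python3 -c "
from h import *
go(.465,-.4197,.0575,73.8);crop('wrist',0,0,560,420,1.4,'x_w4')"
```

```text
tcp [ 0.4662 -0.4209  0.0706] jaw 73.8 tilt 2.56 turn first -0.000 rad then shift [ 0.013   0.0012 -0.0019] t 54.4 F [-0.6 -0.2 -0.7] w 0.0142 j7 1.52
```

View pics/x_w4.png

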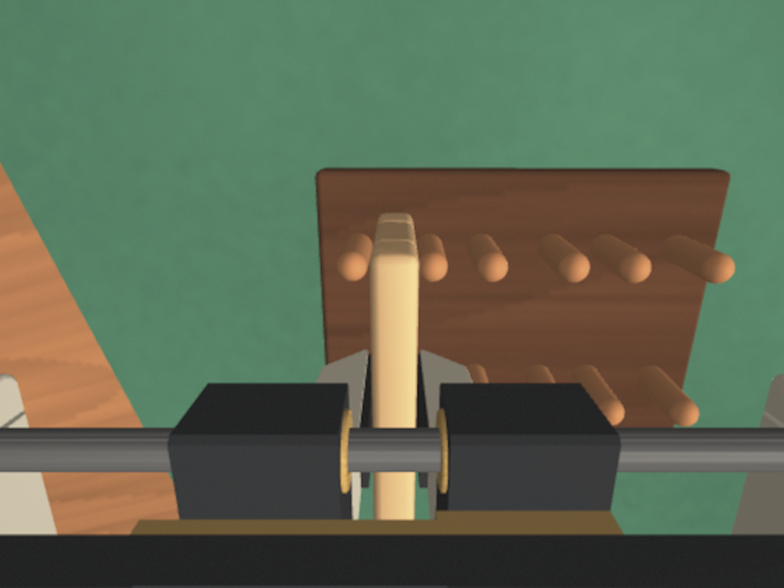

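In the slot (dowels at 352 and 433 px, handle at 394). Set it down gently.

Request:
send_rows(targets=[[[0.005,0,-0.001],0,0.0],[[0.004,0,0],0,0.0],[[0.003,0,0],0,0.0],[[0.001,0,0],0,0.0]])

```text
time: 54.85
ee_pos: [0.4673, -0.422, 0.0597]
orientation: [0.197, 1.525, -0.244]
ft_force: [0.4, 0.3, 0.1]
gripper_width: 0.0137
```

```bash
python3 -c "
from h import *
go(.465,-.4197,.0575,73.8)"
```

```text
tcp [ 0.4673 -0.422   0.0597] jaw 73.8 tilt 2.56 turn first -0.000 rad then shift [ 0.0021  0.0016 -0.0029] t 54.85 F [0.4 0.3 0.1] w 0.0137 j7 1.51
```

Request:
send_rows(targets=[[[0.002,0,0],0,0.0],[[0.002,0,0],0,0.0]])

```text
time: 55.05
ee_pos: [0.4682, -0.4224, 0.0566]
orientation: [0.197, 1.523, -0.245]
ft_force: [-7.5, 3.0, 24.4]
gripper_width: 0.0143
```

```bash
python3 -c "
from h import *
go(.465,-.4197,.0575,73.8)"
```

```text
tcp [ 0.4682 -0.4224  0.0566] jaw 73.8 tilt 2.56 turn first -0.000 rad then shift [-0.0011  0.0017 -0.0038] t 55.05 F [-7.5  3.  24.4] w 0.0143 j7 1.51
```

Request:
send_rows(targets=[[[0,0,0],0,0.2],[[0,0,0],0,0.3],[[0,0,0],0,0.34],[[0,0,0],0,0.34],[[-0.02,0,0.001],0,0.34],[[-0.04,0,0.002],0,0.34],[[-0.04,0,0.002],0,0.34],[[-0.03,0,0.002],0,0.34],[[0,0,0],0,0.34]])

```text
time: 55.95
ee_pos: [0.4703, -0.4189, 0.1897]
orientation: [0.198, 1.526, -0.242]
ft_force: [0.5, 0.3, 0.3]
gripper_width: 0.0311
```

```bash
python3 -c "
from h import *
go(.557,-.040,.2,87.8);crop('wrist',0,0,560,420,1.4,'y_w')"
```

```text
tcp [ 0.4703 -0.4189  0.1897] jaw 73.8 tilt 2.56 turn first -0.244 rad then shift [-0.0201  0.3814  0.0729] t 55.95 F [0.5 0.3 0.3] w 0.0311 j7 1.61
```

View pics/y_w.png

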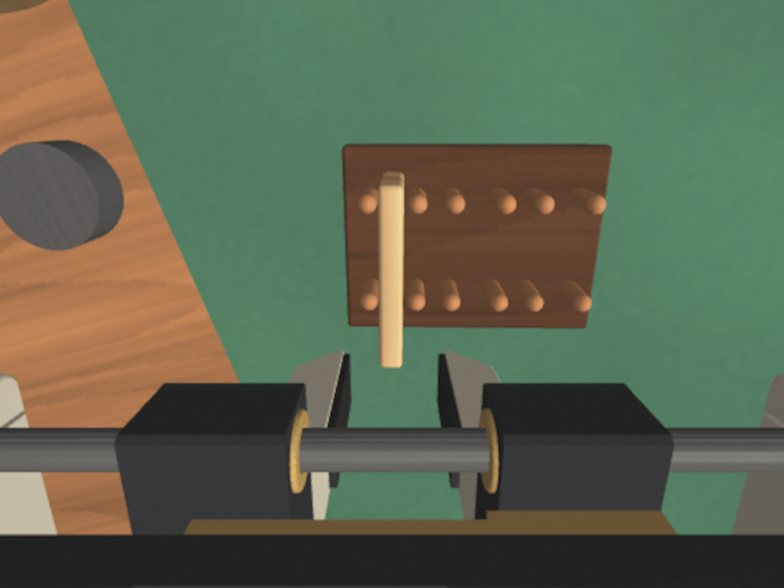

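```bash
python3 - <<'E'
from h import *
f=lambda x,y,z:onz('wrist',x/1.4,y/1.4,z)[:2]
a=f(392,184,.082);b=f(392,365,.082);print((a+b)/2,np.linalg.norm(a-b))
dow([(367,203),(418,203),(456,203),(506,204),(544,204),(597,205)],[(370,303),(416,303),(451,303),(499,304),(535,304),(583,304)],yy=(-69.5,-38.5,-15.5,15.5,38.5,69.5))
E
```

```text
[ 0.46662165 -0.42054185] 0.10645551692374829
scale 0.987 yaw -16.21 mid [ 0.4762 -0.3686] res [0.0006 0.0007 0.0008 0.0007 0.0009 0.0002 0.0012 0.0004 0.0003 0.0006
 0.0004 0.0002]
-54 [ 0.4611 -0.4205]
0 [ 0.4762 -0.3686]
54 [ 0.4913 -0.3168]
```

Request:
send_rows(targets=[[[0,0,0],-0.125,0.36],[[0,0,0],-0.12,0.36],[[0,0.042,0.008],0,0.36],[[0,0.042,0.008],0,0.36],[[0,0.042,0.008],0,0.36],[[0,0.042,0.008],0,0.36],[[0,0.042,0.008],0,0.36],[[0,0.042,0.008],0,0.36],[[0,0.042,0.008],0,0.36],[[0,0.035,0.006],0,0.36],[[0,0,0],0,0.36],[[0,0,0],0,0.36]])

```text
time: 57.2
ee_pos: [0.5342, -0.0817, 0.1641]
orientation: [0.005, 1.562, -0.044]
ft_force: [0.1, -0.6, 0.4]
gripper_width: 0.0333
```

```bash
python3 -c "
from h import *
go(.557,-.040,.2,87.8);crop('wrist',0,0,560,420,1.4,'y_w2')"
```

```text
tcp [ 0.5342 -0.0817  0.1641] jaw 88.2 tilt 0.00 turn first 0.007 rad then shift [-0.0368  0.0416  0.0215] t 57.2 F [ 0.1 -0.6  0.4] w 0.0333 j7 1.19
```

View pics/y_w2.png

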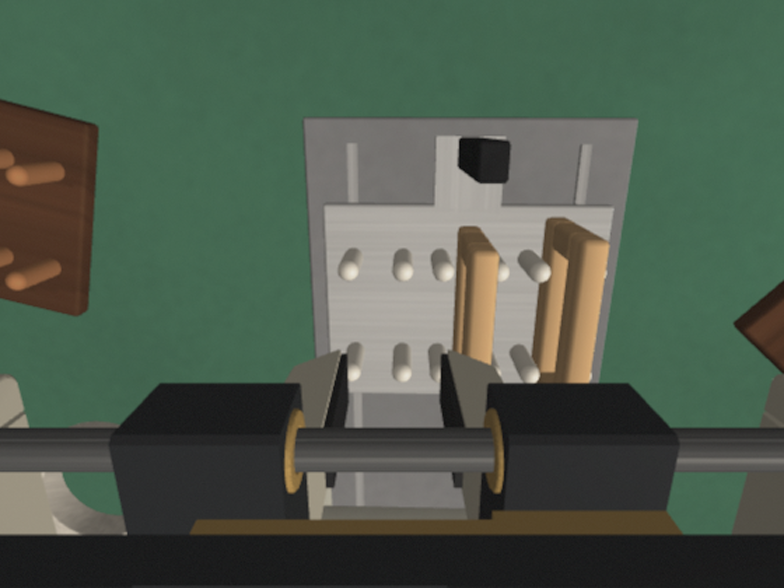

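Request:
send_rows(targets=[[[0,0.025,0.013],0,0.36],[[0,0.015,0.008],0,0.34],[[0.015,0.002,0.001],0,0.34],[[0.015,0,0],0,0.34],[[0,0,0],0,0.34],[[0,0,0],0,0.34]])

```text
time: 57.85
ee_pos: [0.5555, -0.0484, 0.1271]
orientation: [0.01, 1.568, -0.054]
ft_force: [0.4, 0.5, -1.0]
gripper_width: 0.0315
```

```bash
python3 -c "
from h import *
go(.557,-.040,.067,87.8);crop('wrist',0,0,560,420,1.4,'y_w3')"
```

```text
tcp [ 0.5555 -0.0484  0.1271] jaw 87.7 tilt 0.00 turn first -0.002 rad then shift [0.0598 0.0102 0.001 ] t 57.85 F [ 0.4  0.5 -1. ] w 0.0315 j7 1.08
```

View pics/y_w3.png

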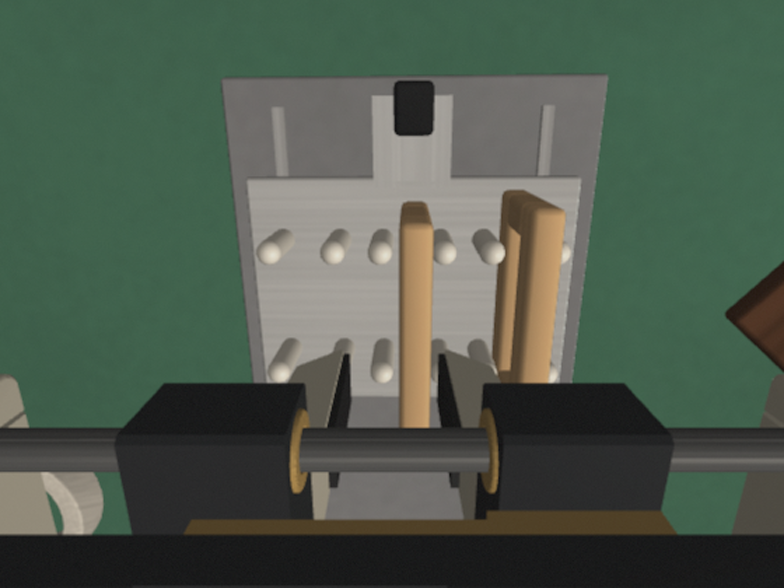

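Request:
send_rows(targets=[[[0,0.008,0.001],0,0.34],[[0.01,0.001,0],0,0.34],[[0.015,0,0],0,0.34],[[0,0,0],0,0.34],[[0,0,0],0,0.34]])

```text
time: 58.4
ee_pos: [0.5569, -0.0407, 0.1001]
orientation: [0.011, 1.567, -0.055]
ft_force: [-0.2, 1.0, -0.4]
gripper_width: 0.0312
```

```bash
python3 -c "
from h import *
go(.557,-.040,.067,87.8);crop('wrist',0,0,560,420,1.4,'y_w4')"
```

```text
tcp [ 0.5569 -0.0407  0.1001] jaw 87.6 tilt 0.00 turn first -0.004 rad then shift [ 0.0331  0.0016 -0.    ] t 58.4 F [-0.2  1.  -0.4] w 0.0312 j7 1.04
```

View pics/y_w4.png

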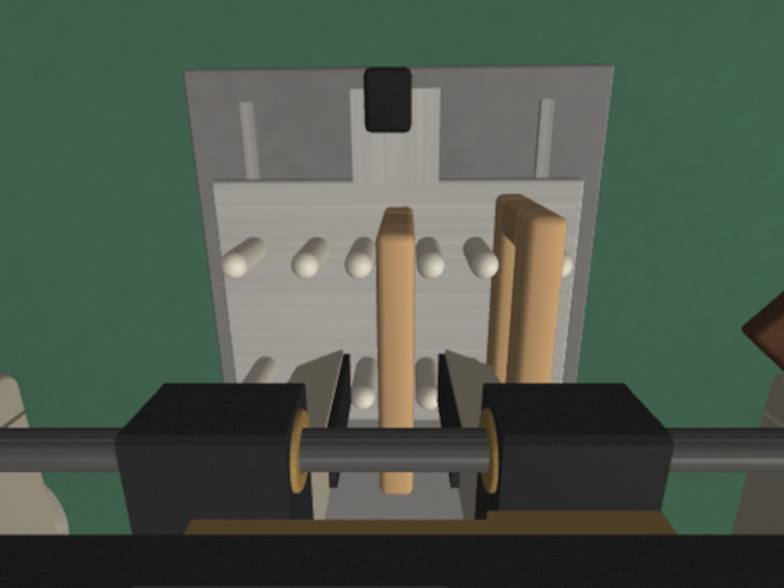

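Request:
send_rows(targets=[[[0.014,0.001,0],0,0.34],[[0.012,0,0],0,0.34],[[0.005,0,0],0,0.34],[[0,0,0],0,0.2],[[0,0,0],0,0.0],[[0,0,0],0,0.0],[[0,0,0],0,0.0],[[0,0,0],0,0.0],[[0,0,0],0,0.0]])

```text
time: 59.35
ee_pos: [0.5571, -0.0408, 0.0667]
orientation: [0.011, 1.567, -0.056]
ft_force: [0.7, 0.4, -0.6]
gripper_width: 0.0136
```

```bash
python3 -c "
from h import *
go(.557,-.040,.067,87.8)"
```

```text
tcp [ 0.5571 -0.0408  0.0667] jaw 87.6 tilt 0.00 turn first -0.004 rad then shift [-0.0003  0.0008 -0.0002] t 59.35 F [ 0.7  0.4 -0.6] w 0.0136 j7 1.0
```

Gripped at TCP z 0.0667. Lift, turn and carry.

Request:
send_rows(targets=[[[-0.02,0,0],0,0.0],[[-0.04,0,0],0,0.0],[[-0.04,0,0],0,0.0],[[-0.015,0,0],0.125,0.0],[[0,0,0],0.12,0.0],[[0,-0.042,0],0,0.0],[[0,-0.042,0],0,0.0],[[0,-0.042,0],0,0.0],[[0,-0.042,0],0,0.0],[[0,-0.042,0],0,0.0],[[0,-0.042,0],0,0.0],[[0,-0.02,0],0,0.0]])

```text
time: 60.55
ee_pos: [0.4771, -0.301, 0.1956]
orientation: [0.205, 1.547, -0.245]
ft_force: [-0.8, 1.0, -0.9]
gripper_width: 0.014
```

```bash
python3 -c "
from h import *
go(.4775,-.368,.15,73.8);crop('wrist',0,0,560,420,1.4,'z_w')"
```

```text
tcp [ 0.4771 -0.301   0.1956] jaw 73.6 tilt 0.00 turn first -0.004 rad then shift [ 0.0474 -0.0631  0.0184] t 60.55 F [-0.8  1.  -0.9] w 0.014 j7 1.43
```

View pics/z_w.png

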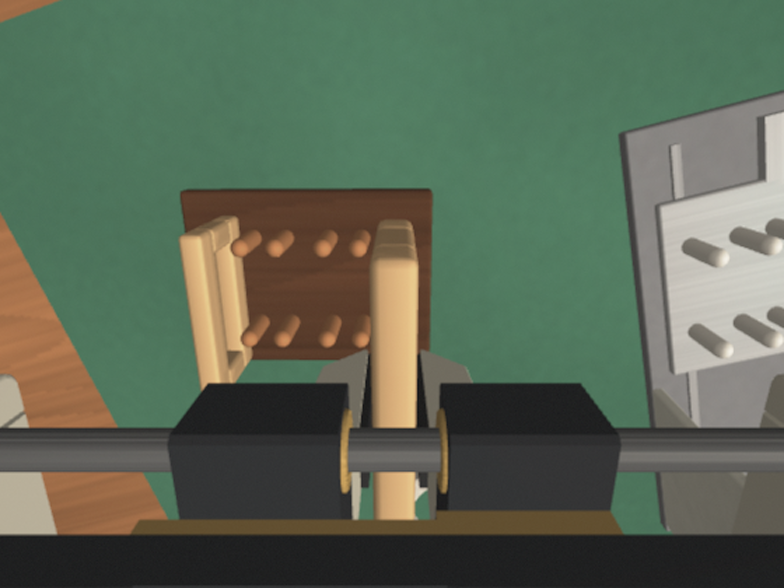

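Request:
send_rows(targets=[[[0,-0.035,0.01],0,0.0],[[0.01,-0.02,0.006],0,0.0],[[0.015,-0.004,0.001],0,0.0],[[0.015,0,0],0,0.0],[[0,0,0],0,0.0],[[0,0,0],0,0.0]])

```text
time: 61.2
ee_pos: [0.4754, -0.3654, 0.1537]
orientation: [0.207, 1.548, -0.246]
ft_force: [-0.2, -0.1, 0.0]
gripper_width: 0.0139
```

```bash
python3 -c "
from h import *
go(.4775,-.368,.12,73.8);crop('wrist',0,0,560,420,1.4,'z_w2')"
```

```text
tcp [ 0.4754 -0.3654  0.1537] jaw 73.4 tilt 0.00 turn first -0.006 rad then shift [ 0.0337 -0.0011  0.0023] t 61.2 F [-0.2 -0.1  0. ] w 0.0139 j7 1.5
```

View pics/z_w2.png

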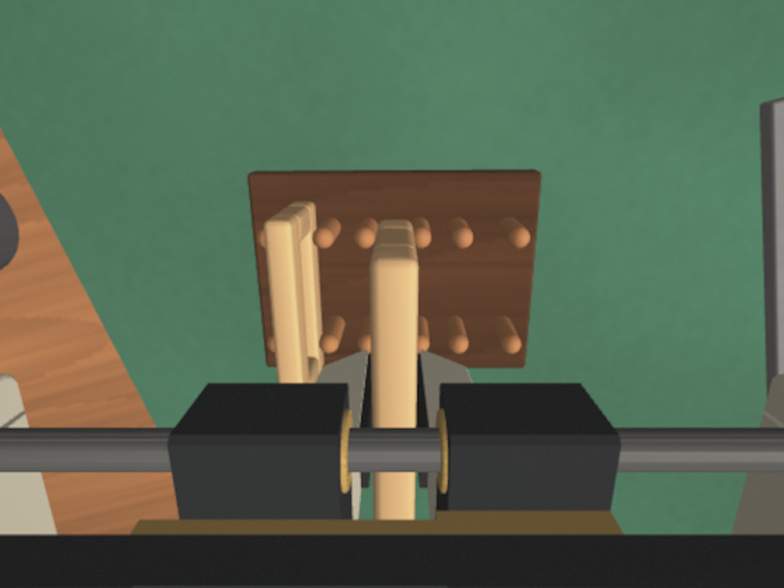

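Request:
send_rows(targets=[[[0.025,0,0.001],0,0.0],[[0.025,0,0.001],0,0.0],[[0.015,0,0],0,0.0],[[0,0,0],0,0.0],[[0,0,0],0,0.0]])

```text
time: 61.75
ee_pos: [0.4813, -0.3645, 0.0906]
orientation: [0.201, 1.544, -0.243]
ft_force: [0.3, 0.2, 0.3]
gripper_width: 0.0137
```

```bash
python3 -c "
from h import *
go(.4775,-.368,.057,73.8);crop('wrist',0,0,560,420,1.4,'z_w3')"
```

```text
tcp [ 0.4813 -0.3645  0.0906] jaw 73.7 tilt 0.00 turn first -0.001 rad then shift [ 0.0337 -0.0036 -0.0033] t 61.75 F [0.3 0.2 0.3] w 0.0137 j7 1.44
```

View pics/z_w3.png

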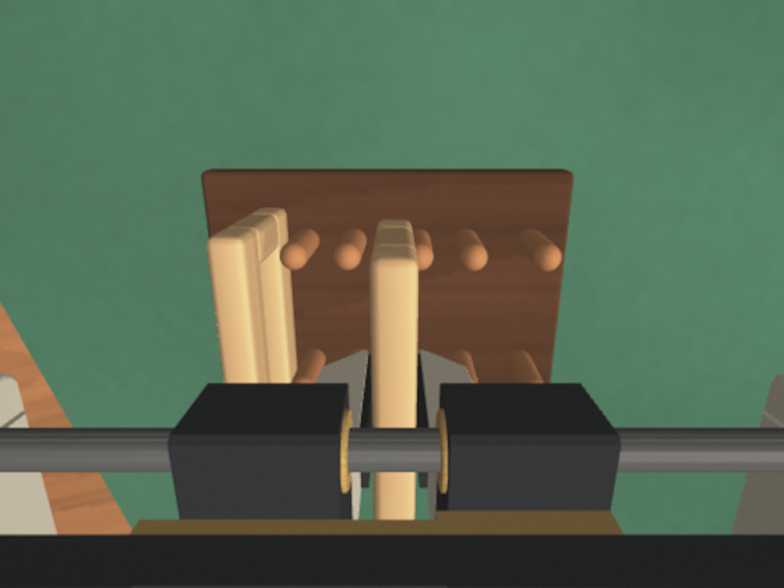

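Request:
send_rows(targets=[[[-0.004,-0.003,-0.003],0,0.0],[[0,-0.001,0],0,0.0],[[0,0,0],0,0.0]])

```text
time: 62.1
ee_pos: [0.4783, -0.3679, 0.0978]
orientation: [0.2, 1.541, -0.244]
ft_force: [-0.4, 1.0, 0.0]
gripper_width: 0.0139
```

```bash
python3 -c "
from h import *
go(.4775,-.368,.057,73.8);crop('wrist',0,0,560,420,1.4,'z_w4')"
```

```text
tcp [ 0.4783 -0.3679  0.0978] jaw 73.7 tilt 2.56 turn first -0.001 rad then shift [ 0.0408  0.0007 -0.0016] t 62.1 F [-0.4  1.   0. ] w 0.0139 j7 1.45
```

View pics/z_w4.png

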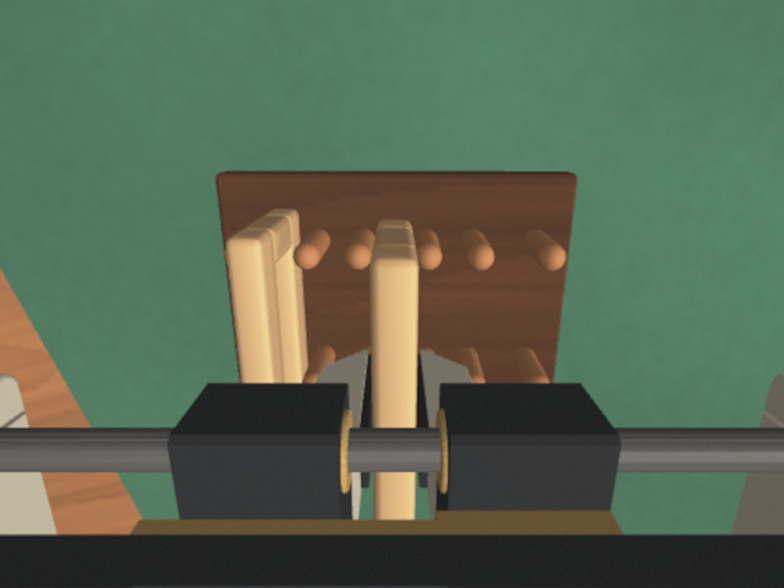

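Centred (dowels at 358 and 429 px, handle at 394). Go down.

Request:
send_rows(targets=[[[0.015,0,0],0,0.0],[[0.012,0,0],0,0.0],[[0.006,0,0],0,0.0],[[0.002,0,0],0,0.0]])

```text
time: 62.55
ee_pos: [0.4786, -0.3691, 0.0597]
orientation: [0.2, 1.541, -0.244]
ft_force: [-0.3, -0.4, -0.9]
gripper_width: 0.0135
```

```bash
python3 -c "
from h import *
go(.4775,-.368,.057,73.8)"
```

```text
tcp [ 0.4786 -0.3691  0.0597] jaw 73.7 tilt 2.56 turn first -0.001 rad then shift [ 0.0026  0.0008 -0.0015] t 62.55 F [-0.3 -0.4 -0.9] w 0.0135 j7 1.42
```

Request:
send_rows(targets=[[[0.002,0,0],0,0.0],[[0.002,0,0],0,0.0]])

```text
time: 62.75
ee_pos: [0.4794, -0.3692, 0.0557]
orientation: [0.2, 1.54, -0.244]
ft_force: [-7.3, 1.5, 26.2]
gripper_width: 0.0135
```

```bash
python3 -c "
from h import *
go(.4775,-.368,.057,73.8)"
```

```text
tcp [ 0.4794 -0.3692  0.0557] jaw 73.7 tilt 2.56 turn first -0.001 rad then shift [-0.0014  0.0006 -0.0022] t 62.75 F [-7.3  1.5 26.2] w 0.0135 j7 1.42
```

Request:
send_rows(targets=[[[0,0,0],0,0.2],[[0,0,0],0,0.3],[[0,0,0],0,0.34],[[0,0,0],0,0.34],[[-0.02,0,0.001],0,0.34],[[-0.04,0,0.002],0,0.34],[[-0.04,0,0.002],0,0.34],[[-0.04,0,0.002],0,0.34],[[0,0,0],0,0.34]])

```text
time: 63.65
ee_pos: [0.4839, -0.366, 0.2]
orientation: [0.2, 1.542, -0.242]
ft_force: [0.5, -0.0, -0.6]
gripper_width: 0.031
```

```bash
python3 -c "
from h import *
go(.558,.0131,.2,87.8);crop('wrist',0,0,560,420,1.4,'A_w')"
```

```text
tcp [ 0.4839 -0.366   0.2   ] jaw 73.8 tilt 0.00 turn first -0.244 rad then shift [-0.0098  0.3815  0.0598] t 63.65 F [ 0.5 -0.  -0.6] w 0.031 j7 1.53
```

View pics/A_w.png

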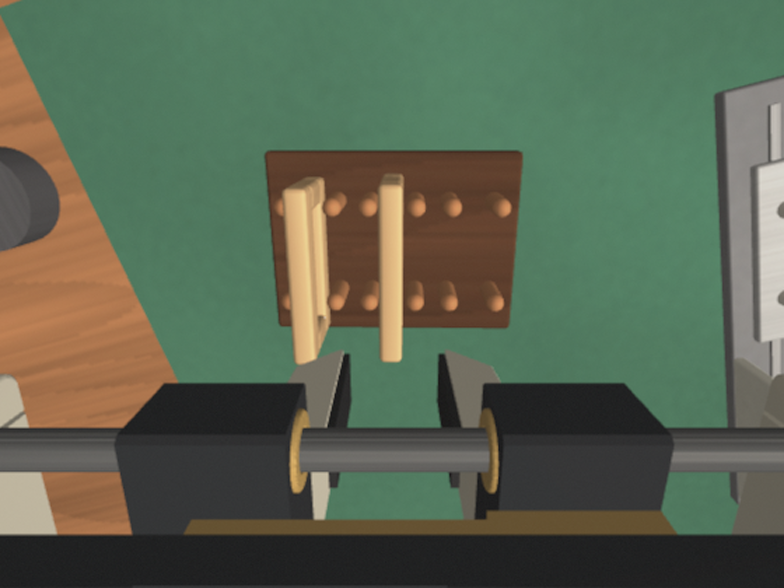

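Request:
send_rows(targets=[[[0,0,0],-0.125,0.36],[[0,0,0],-0.12,0.36],[[0,0.042,0.007],0,0.36],[[0,0.042,0.007],0,0.36],[[0,0.042,0.007],0,0.36],[[-0.004,0.042,0.007],0,0.36],[[-0.004,0.042,0.007],0,0.36],[[-0.004,0.042,0.007],0,0.36],[[0,0.042,0.007],0,0.36],[[0,0.042,0.006],0,0.36],[[0,0.02,0.003],0,0.36],[[0,0,0],0,0.36]])

```text
time: 64.9
ee_pos: [0.5441, -0.0017, 0.185]
orientation: [0.008, 1.579, -0.044]
ft_force: [-0.1, 0.2, -0.1]
gripper_width: 0.0331
```

```bash
python3 -c "
from h import *
go(.558,.0131,.13,87.8);crop('wrist',0,0,560,420,1.4,'A_w2')"
```

```text
tcp [ 0.5441 -0.0017  0.185 ] jaw 88.1 tilt 0.00 turn first 0.005 rad then shift [0.0545 0.0165 0.0138] t 64.9 F [-0.1  0.2 -0.1] w 0.0331 j7 1.07
```

View pics/A_w2.png

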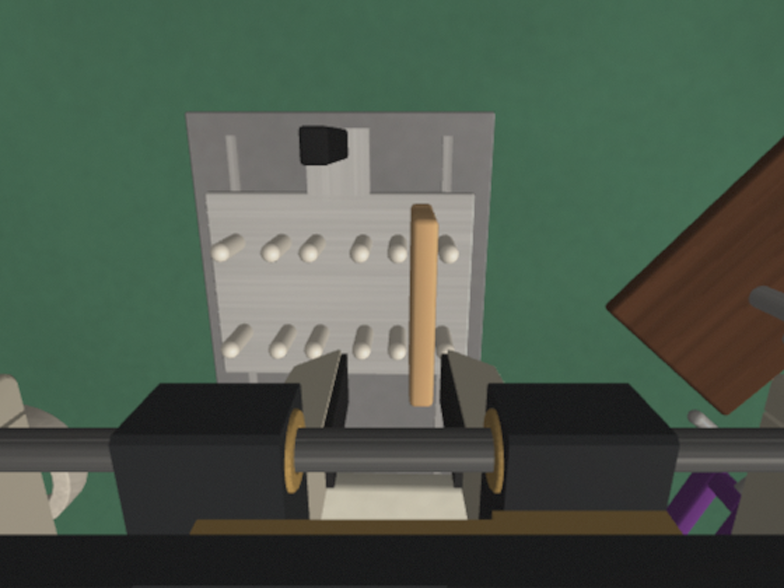

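Request:
send_rows(targets=[[[0.01,0.014,0.011],0,0.34],[[0.02,0.003,0.002],0,0.34],[[0.02,0,0],0,0.34],[[0,0,0],0,0.34],[[0,0,0],0,0.34]])

```text
time: 65.45
ee_pos: [0.5554, 0.0034, 0.1297]
orientation: [0.011, 1.585, -0.056]
ft_force: [-0.5, -0.2, 1.3]
gripper_width: 0.0311
```

```bash
python3 -c "
from h import *
f=lambda x,y,z:onz('wrist',x/1.4,y/1.4,z)[:2]
go(.558,.0131,.067,87.8);crop('wrist',0,0,560,420,1.4,'A_w3')"
```

```text
tcp [0.5554 0.0034 0.1297] jaw 87.6 tilt 2.56 turn first -0.004 rad then shift [0.0624 0.0116 0.0031] t 65.45 F [-0.5 -0.2  1.3] w 0.0311 j7 1.0
```

View pics/A_w3.png

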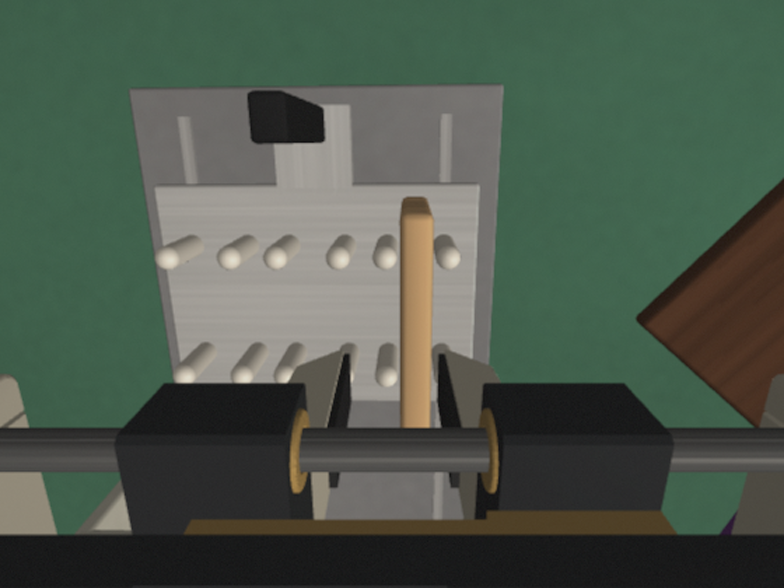

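Request:
send_rows(targets=[[[0,0.008,0.002],0,0.34],[[0.01,0.002,0],0,0.34],[[0.015,0,0],0,0.34],[[0,0,0],0,0.34],[[0,0,0],0,0.34]])

```text
time: 66.0
ee_pos: [0.5586, 0.0122, 0.1042]
orientation: [0.012, 1.582, -0.058]
ft_force: [0.3, -0.3, -0.5]
gripper_width: 0.0312
```

```bash
python3 -c "
from h import *
go(.558,.0131,.067,87.8);crop('wrist',0,0,560,420,1.4,'A_w4')"
```

```text
tcp [0.5586 0.0122 0.1042] jaw 87.5 tilt 0.00 turn first -0.006 rad then shift [ 0.0372  0.0019 -0.0002] t 66.0 F [ 0.3 -0.3 -0.5] w 0.0312 j7 0.95
```

View pics/A_w4.png

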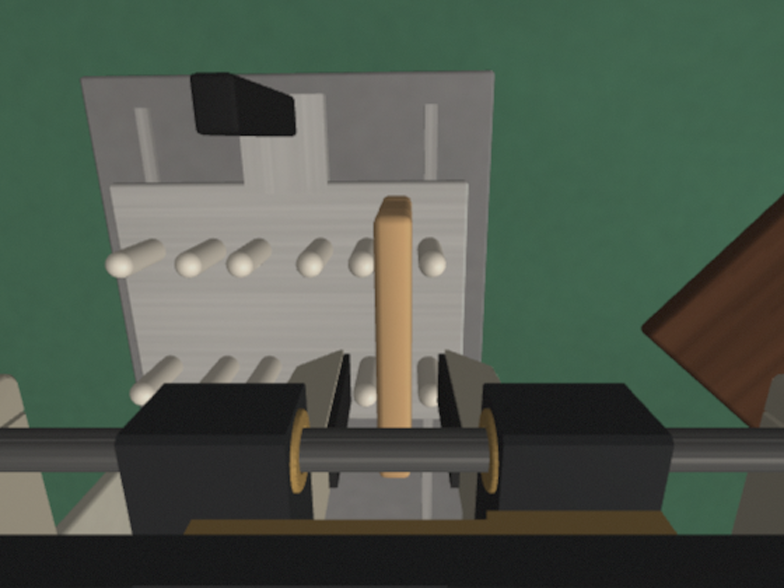

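```bash
python3 -c "
from h import *
f=lambda x,y,z:onz('wrist',x/1.4,y/1.4,z)[:2]
a=f(393,216,.092);b=f(396,476,.092);print((a+b)/2,np.linalg.norm(a-b))"
```

```text
[0.55522226 0.0130347 ] 0.10710154185742293
```

Request:
send_rows(targets=[[[0.015,0.001,-0.002],0,0.34],[[0.014,0,-0.001],0,0.34],[[0.006,0,0],0,0.34],[[0,0,0],0,0.2],[[0,0,0],0,0.0],[[0,0,0],0,0.0],[[0,0,0],0,0.0],[[0,0,0],0,0.0],[[0,0,0],0,0.0]])

```text
time: 66.95
ee_pos: [0.5565, 0.0122, 0.0696]
orientation: [0.013, 1.58, -0.058]
ft_force: [0.8, 0.1, -1.2]
gripper_width: 0.0139
```

```bash
python3 -c "
from h import *
go(.558,.0131,.067,87.8)"
```

```text
tcp [0.5565 0.0122 0.0696] jaw 87.4 tilt 0.00 turn first -0.007 rad then shift [0.0026 0.001  0.0015] t 66.95 F [ 0.8  0.1 -1.2] w 0.0139 j7 0.91
```

Request:
send_rows(targets=[[[-0.02,0,0],0,0.0],[[-0.04,0,0],0,0.0],[[-0.04,0,0],0,0.0],[[-0.01,0,0],0.12,0.0],[[0,0,0],0.12,0.0],[[0,-0.042,0.004],0,0.0],[[0,-0.042,0.004],0,0.0],[[0,-0.042,0.004],0,0.0],[[0,-0.042,0.004],0,0.0],[[0,-0.042,0.004],0,0.0],[[0,-0.035,0.004],0,0.0],[[0,-0.01,0],0,0.0]])

```text
time: 68.15
ee_pos: [0.5065, -0.24, 0.1935]
orientation: [0.203, 1.561, -0.247]
ft_force: [1.0, 0.1, -0.9]
gripper_width: 0.0136
```

```bash
python3 -c "
from h import *
go(.493,-.3165,.15,73.8);crop('wrist',0,0,560,420,1.4,'B_w')"
```

```text
tcp [ 0.5065 -0.24    0.1935] jaw 73.6 tilt 0.00 turn first -0.004 rad then shift [ 0.0456 -0.076   0.0082] t 68.15 F [ 1.   0.1 -0.9] w 0.0136 j7 1.3
```

View pics/B_w.png

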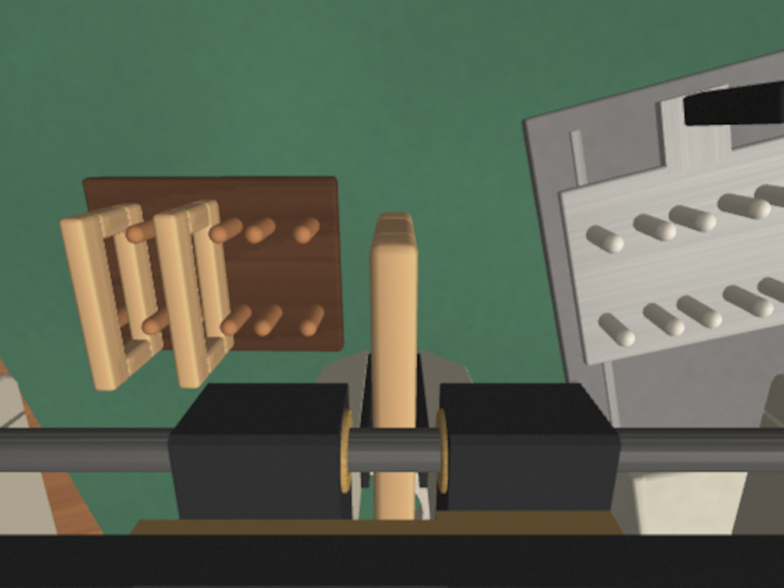

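Request:
send_rows(targets=[[[0,-0.035,0.004],0,0.0],[[0.01,-0.028,0.003],0,0.0],[[0.015,-0.008,0.001],0,0.0],[[0.015,0,0],0,0.0],[[0,0,0],0,0.0],[[0,0,0],0,0.0]])

```text
time: 68.8
ee_pos: [0.4964, -0.3043, 0.1533]
orientation: [0.201, 1.56, -0.237]
ft_force: [-0.4, 0.6, -0.1]
gripper_width: 0.0138
```

```bash
python3 -c "
from h import *
go(.493,-.3165,.12,73.8);crop('wrist',0,0,560,420,1.4,'B_w2')"
```

```text
tcp [ 0.4964 -0.3043  0.1533] jaw 74.0 tilt 0.00 turn first 0.004 rad then shift [ 0.0336 -0.0119  0.0001] t 68.8 F [-0.4  0.6 -0.1] w 0.0138 j7 1.4
```

View pics/B_w2.png

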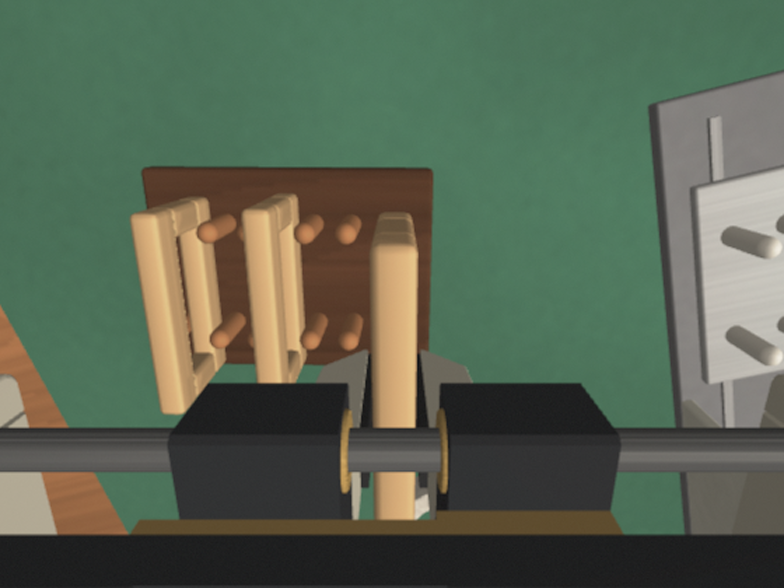

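Request:
send_rows(targets=[[[0,-0.011,0],0.004,0.0],[[0.01,-0.001,0],0,0.0],[[0.012,0,0],0,0.0],[[0,0,0],0,0.0],[[0,0,0],0,0.0]])

```text
time: 69.35
ee_pos: [0.4942, -0.3149, 0.1309]
orientation: [0.201, 1.558, -0.237]
ft_force: [-0.5, 0.3, -0.8]
gripper_width: 0.0141
```

```bash
python3 -c "
from h import *
go(.493,-.3165,.06,73.8);crop('wrist',0,0,560,420,1.4,'B_w3')"
```

```text
tcp [ 0.4942 -0.3149  0.1309] jaw 74.0 tilt 0.00 turn first 0.003 rad then shift [ 0.0709 -0.0003 -0.001 ] t 69.35 F [-0.5  0.3 -0.8] w 0.0141 j7 1.4
```

View pics/B_w3.png

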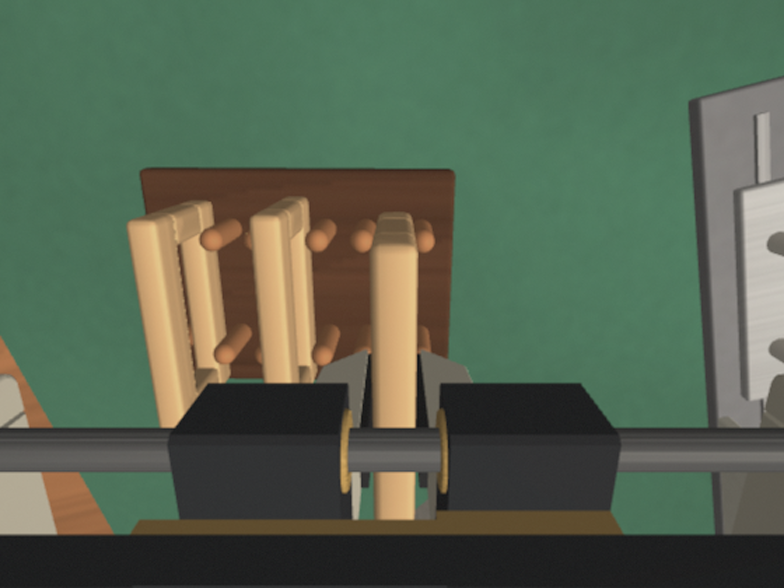

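Request:
send_rows(targets=[[[0.018,0,0],0,0.0],[[0.012,0,0],0,0.0],[[0,0,0],0,0.0],[[0,0,0],0,0.0]])

```text
time: 69.8
ee_pos: [0.4948, -0.3156, 0.1009]
orientation: [0.201, 1.557, -0.237]
ft_force: [-0.8, 0.0, -0.5]
gripper_width: 0.0139
```

```bash
python3 -c "
from h import *
go(.493,-.3165,.06,73.8);crop('wrist',0,0,560,420,1.4,'B_w4')"
```

```text
tcp [ 0.4948 -0.3156  0.1009] jaw 74.0 tilt 0.00 turn first 0.003 rad then shift [ 0.0409 -0.0004 -0.0018] t 69.8 F [-0.8  0.  -0.5] w 0.0139 j7 1.37
```

View pics/B_w4.png

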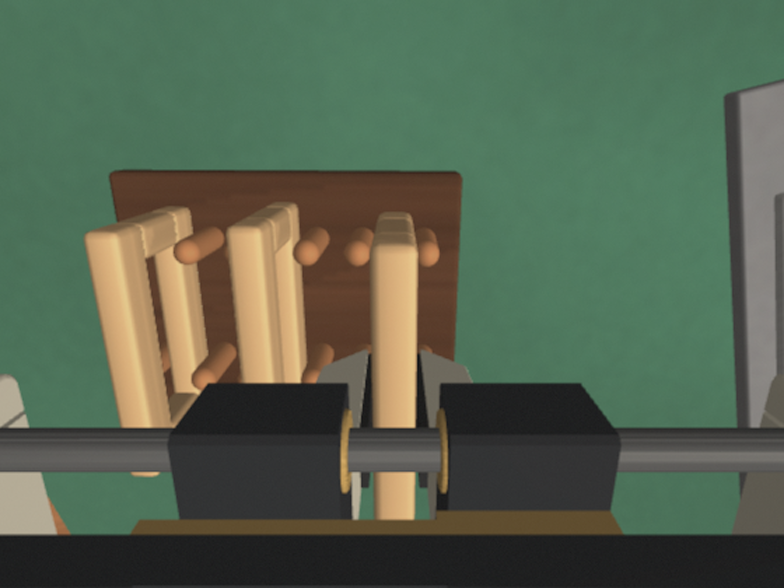

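Centred (358 and 428 px, handle at 394). Lower it to the board.

Request:
send_rows(targets=[[[0.016,0,-0.001],0,0.0],[[0.013,0,0],0,0.0],[[0.005,0,0],0,0.0],[[0.002,0,0],0,0.0],[[0.002,0,0],0,0.0]])

```text
time: 70.35
ee_pos: [0.4958, -0.3171, 0.0642]
orientation: [0.2, 1.553, -0.239]
ft_force: [-0.5, 0.5, 0.2]
gripper_width: 0.0138
```

```bash
python3 -c "
from h import *
go(.493,-.3165,.06,73.8)"
```

```text
tcp [ 0.4958 -0.3171  0.0642] jaw 74.0 tilt 0.00 turn first 0.003 rad then shift [ 0.0042 -0.0001 -0.0029] t 70.35 F [-0.5  0.5  0.2] w 0.0138 j7 1.34
```

Request:
send_rows(targets=[[[0.003,0,0],0,0.0],[[0.003,0,0],0,0.0]])

```text
time: 70.55
ee_pos: [0.4968, -0.3174, 0.0588]
orientation: [0.199, 1.551, -0.239]
ft_force: [2.8, 0.1, 6.6]
gripper_width: 0.0138
```

```bash
python3 -c "
from h import *
go(.493,-.3165,.06,73.8)"
```

```text
tcp [ 0.4968 -0.3174  0.0588] jaw 74.0 tilt 0.00 turn first 0.003 rad then shift [-0.0012 -0.0002 -0.0039] t 70.55 F [2.8 0.1 6.6] w 0.0138 j7 1.33
```

Contact. Release, rise and inspect.

Request:
send_rows(targets=[[[0,0,0],0,0.2],[[0,0,0],0,0.3],[[0,0,0],0,0.34],[[0,0,0],0,0.34],[[-0.02,0,0.001],0,0.34],[[-0.04,0,0.001],0,0.34],[[-0.04,0,0.001],0,0.34],[[-0.04,0,0.001],0,0.34],[[0,0,0],0,0.34],[[0,0,0],0,0.34]])

```text
time: 71.55
ee_pos: [0.4991, -0.3143, 0.2035]
orientation: [0.2, 1.553, -0.238]
ft_force: [0.1, 0.0, 0.1]
gripper_width: 0.0314
```

```bash
python3 -c "
from h import *
go(.493,-.3165,.2,73.8);crop('wrist',0,0,560,420,1.4,'C_w');crop('side',150,100,430,300,2.8,'C_s')"
```

```text
tcp [ 0.4991 -0.3143  0.2035] jaw 74.0 tilt 0.00 turn first 0.003 rad then shift [ 0.0036 -0.0037 -0.0053] t 71.55 F [0.1 0.  0.1] w 0.0314 j7 1.45
```

View pics/C_w.png

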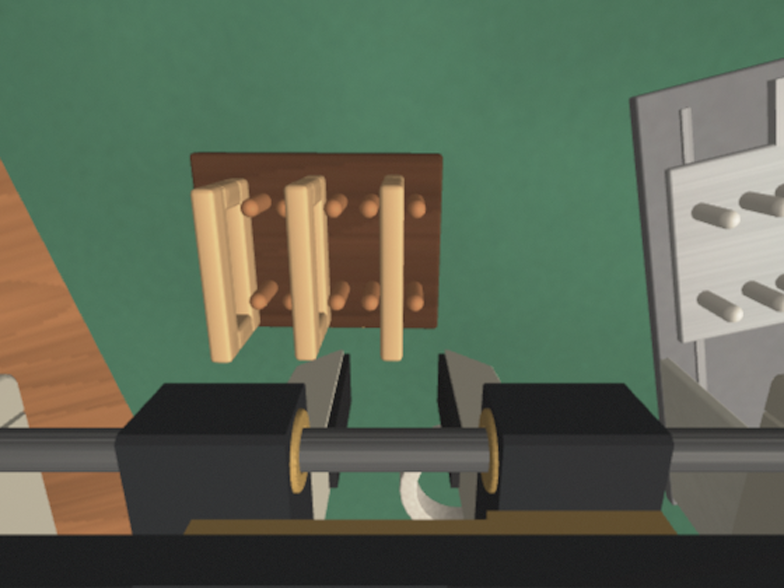

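View pics/C_s.png

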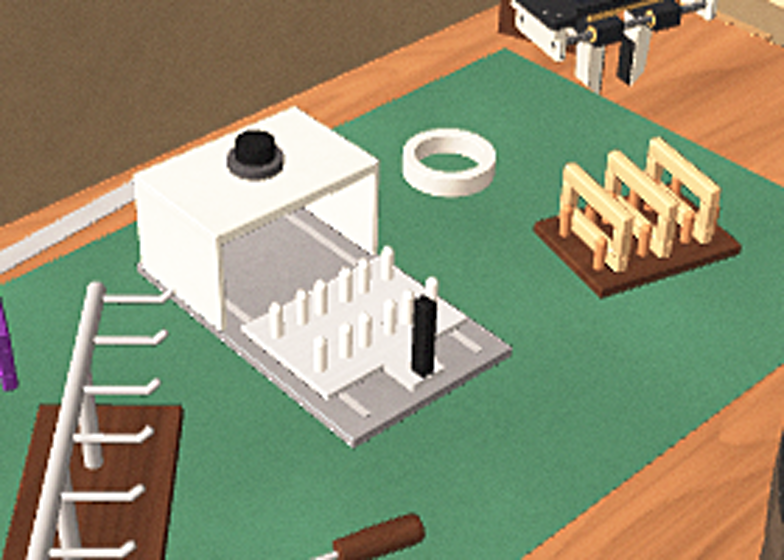

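```bash
python3 - <<'E'
from h import *
f=lambda x,y,z:onz('wrist',x/1.4,y/1.4,z)[:2]
u=np.array([np.cos(np.radians(-16.2)),np.sin(np.radians(-16.2))])
dow([None]*3+[(336,206),(369,207),(417,207)],[None]*3+[(339,302),(371,302),(415,302)],yy=(-69.5,-38.5,-15.5,15.5,38.5,69.5)) if 0 else None
m=np.array([.4775,-.3683])
for a,b in (((206,190),(221,359)),((300,186),(306,358)),((393,182),(392,359))):
    c=(f(*a,.082)+f(*b,.082))/2; d=c-m; print('handle',c,'rack x',d@u,'y',d@[-u[1],u[0]])
crop('top',230,85,450,250,3.6,'D_t')
E
```

```text
handle [ 0.46909858 -0.41916778] rack x 0.006123832791614083 y -0.05119193181028178
handle [ 0.48213703 -0.3671372 ] rack x 0.004128494677091059 y 0.00241032282498749
handle [ 0.49569466 -0.31587016] rack x 0.002844758357776974 y 0.05542419541308329
```

View pics/D_t.png

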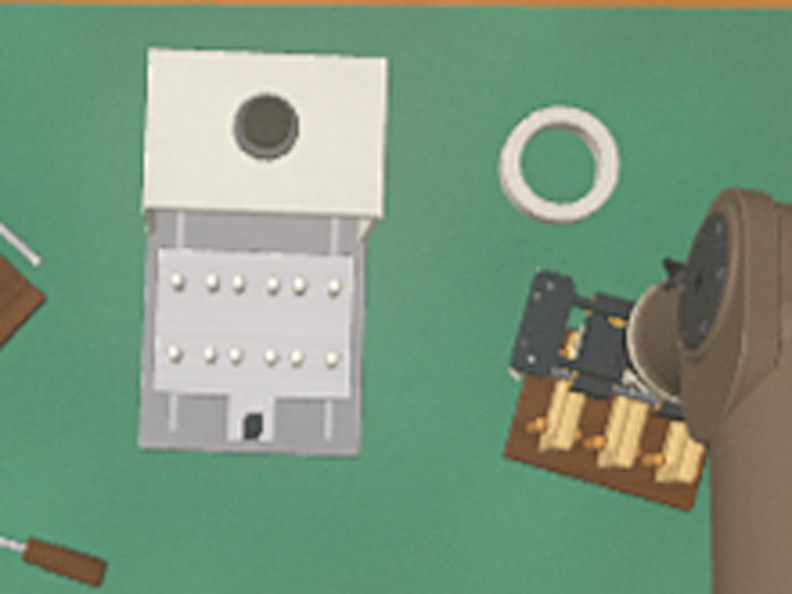

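```bash
python3 -c "
from h import *
s=read_state();print(s['time'],s['ft_force']);print(job.close_job())"
```

```text
71.7 [ 0.45868157 -0.79069974 -0.73998411]
the job is handed in; nothing more can be done
None
```

I carried out the whole job and handed it in at about 72 s of robot time; no verdict was reported. All three handles went from the pegs into the tray. I slid the tray home until it stopped and pushed the plunger down to its stop. Then I drew the tray out again and stood the handles in the finishing rack.

**Last checks, which all agreed:**
- **Handles:** all three stand upright in the rack's slots. Measured from the wrist camera, they sit 3 to 6 mm off centre along the slots, against 30 mm allowed.
- **Tray and plunger:** the tray is fully out and the plunger is up.
- **Tape roll and awl:** both look unmoved in the last pictures.
- **Finishing rack:** it did not appear to have been knocked.
- **Gripper:** open about 0.2 m above the table, reading no contact force.

**Less certain:**
- **Plunger force:** with the shut fingertips on the plunger's stop, the force briefly reached 49 N. That is under the 120 N wrist limit. I took the 40 N limit to cover only the arm and gripper body, not the fingertips.
- **Jar:** it was outside my last pictures, so its final place is unchecked. I never worked close to it.

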